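# Unpack the scrapers and hang them on the bench rack

### The job

Lift the red hold-down bar of the transport tray, slide the scrapers out from beneath it and hang every one of them blade down in the metal rack, one to a notch, with its steel collar resting flat on the rack's top. Then lower the bar fully again, and leave the other things on the bench where they are.

Things in the scene. Friction and masses are not known exactly. Their poses are not given: they have to be found in the camera images.
- tray: Low fixed wooden tray, 145 x 315 mm, for up to four scrapers side by side in bays at y = -105, -35, 35, 105 mm. Origin on the bench under the middle of the row of collars; x runs along the stowed scrapers from handle to blade, away from the robot at yaw 0. Their axes lie 50 mm above the bench; nothing is under or beside the handles, x below -13 mm. Walls 62 mm high stand 23 mm either side of each bay axis, x 3 to 130 mm.
- tray_roof (a point): Middle of the front edge (x = 83 mm) of the tray's fixed clear (whitish) roof over the blades, at its underside, 62 mm high; it reaches to x = 130 mm. So a scraper cannot be lifted out: it must first slide out towards -x of the tray. Pulled 85 to 95 mm it is clear of roof, walls and raised bar and can be lifted.
- bar (a joint): Hinge of the red hold-down bar, rad: 0 = down (it lies across the handles just in front of the collars and blocks them from sliding out), 1.1 = fully raised. Friction holds it wherever it is left; lifting it at the knob takes about 3 N.
- bar_hinge (a point): Point on the bar's hinge line (along the tray's y axis), above the tray's far side, 69.5 mm above the bench, at x = 115 mm of the tray. The frame turns with the bar; with the bar down it is parallel to the tray's.
- bar_knob (a point): Centre of the black knob at the bar's middle: a disc of 26 mm diameter, 20 mm wide along the tray's y axis, to be pinched across that width; it may turn between the fingers as the bar swings. It stands 42 mm above the bar's (12 mm square) middle line on a thin stem, 130 mm from the hinge line towards the handles.
- rack: Fixed metal rack: a level plate 12 mm thick, top 170 mm above the bench, 302 mm long in y, x from -25 to +42 mm, on two end posts. Origin on the bench under the middle of the row of seats. Four notches 18 mm wide at y = -105, -35, 35, 105 mm, open to -x (towards the robot at yaw 0), ending at x = +12 mm. Nothing stands below or in front of them.
- notch1 (a point): Seat of the rack notch at y = -105 mm: where the shank's axis belongs (10 mm either way along the notch does no harm), at the height of the plate's top. x points into the notch, z up.
- notch2 (a point): Seat of the rack notch at y = -35 mm: where the shank's axis belongs (10 mm either way along the notch does no harm), at the height of the plate's top. x points into the notch, z up.
- notch3 (a point): Seat of the rack notch at y = 35 mm: where the shank's axis belongs (10 mm either way along the notch does no harm), at the height of the plate's top. x points into the notch, z up.
- notch4 (a point): Seat of the rack notch at y = 105 mm: where the shank's axis belongs (10 mm either way along the notch does no harm), at the height of the plate's top. x points into the notch, z up.
- s1: Scraper, orange handle, 0.18 to 0.27 kg (may be absent). Origin on its axis at the front face of the steel collar; x points to the blade. Handle: cylinder, 24 mm diameter, x = -75 to -6 mm; collar 34 mm diameter, x = -6 to 0; shank 10 mm diameter to x = 75; flat blade 40 mm wide (y), 5 mm thick (z), x = 70 to 115. Balances near x = 35.
- s1_grip (a point): Point on the orange handle's axis, 52 mm behind the collar's front face, 23 mm from the free end: where to pinch. Axes as the scraper's. A firm grip (40 N) here holds the scraper level; a slack one (10 N easing to 3 N) lets it swing down about the pinch until it hangs blade down, within some 15 degrees.
- s2: Scraper, yellow handle, 0.18 to 0.27 kg (may be absent). Origin on its axis at the front face of the steel collar; x points to the blade. Handle: cylinder, 24 mm diameter, x = -75 to -6 mm; collar 34 mm diameter, x = -6 to 0; shank 10 mm diameter to x = 75; flat blade 40 mm wide (y), 5 mm thick (z), x = 70 to 115. Balances near x = 35.
- s2_grip (a point): Point on the yellow handle's axis, 52 mm behind the collar's front face, 23 mm from the free end: where to pinch. Axes as the scraper's. A firm grip (40 N) here holds the scraper level; a slack one (10 N easing to 3 N) lets it swing down about the pinch until it hangs blade down, within some 15 degrees.
- s3: Scraper, blue handle, 0.18 to 0.27 kg (may be absent). Origin on its axis at the front face of the steel collar; x points to the blade. Handle: cylinder, 24 mm diameter, x = -75 to -6 mm; collar 34 mm diameter, x = -6 to 0; shank 10 mm diameter to x = 75; flat blade 40 mm wide (y), 5 mm thick (z), x = 70 to 115. Balances near x = 35.
- s3_grip (a point): Point on the blue handle's axis, 52 mm behind the collar's front face, 23 mm from the free end: where to pinch. Axes as the scraper's. A firm grip (40 N) here holds the scraper level; a slack one (10 N easing to 3 N) lets it swing down about the pinch until it hangs blade down, within some 15 degrees.
- s4: Scraper, green handle, 0.18 to 0.27 kg (may be absent). Origin on its axis at the front face of the steel collar; x points to the blade. Handle: cylinder, 24 mm diameter, x = -75 to -6 mm; collar 34 mm diameter, x = -6 to 0; shank 10 mm diameter to x = 75; flat blade 40 mm wide (y), 5 mm thick (z), x = 70 to 115. Balances near x = 35.
- s4_grip (a point): Point on the green handle's axis, 52 mm behind the collar's front face, 23 mm from the free end: where to pinch. Axes as the scraper's. A firm grip (40 N) here holds the scraper level; a slack one (10 N easing to 3 N) lets it swing down about the pinch until it hangs blade down, within some 15 degrees.
- tin: Varnish tin, 84 mm diameter, 100 mm tall; origin under its centre. Not to be disturbed.
- block: Cork sanding block, 110 x 65 x 32 mm; origin under its centre. Not to be disturbed.
- tape: Roll of pale tape lying flat, 100 mm diameter, 25 mm tall; origin under its centre. Not to be disturbed.
- jar: Amber glass jar, 64 mm diameter, 85 mm tall; origin under its centre. Not to be disturbed.
Mind the look-alikes: they are no part of the job. Leave any pink or purple look-alike of the s4 alone.

How it is judged:
By the outcome, as a careful person would: the job done as asked, in the order asked, and still so for the second after the job is handed in, with the robot touching nothing.
Of s1, s2, s3, s4 only 3 to 4 are there at a start; the rules pass over those that are not, and their reading is None.
Once in a run the grip may slacken for a moment while it holds something.
It also fails if it takes over 210 s, if anything falls off the work surface, if the arm or the gripper's body presses on something with over 40 N, if the wrist force passes 120 N, or if a joint passes its speed limit or range.

### The arm

A 6-joint arm with a two-finger parallel gripper is mounted at the origin on the work surface. World frame = base frame: x ahead of the robot, y to its left, z up, the work surface at z = 0. Lengths are in m, angles in degrees, forces in N, time in s.
With the tool pointing down it reaches from about 0.3 to 0.75 m from the base axis. Payload 8.5 kg.
Tool frame: the origin (TCP) lies midway between the tips of the shut fingers; the grasp point (between the pads) lies behind it (grasp_offset is the z of the grasp point in the tool frame, in m); z points along the fingers, y is the direction in which the jaws open and shut (so a half turn about z gives the same grasp; the last joint's range is limited). The gripper opens to 85 mm and grips with 20 to 120 N. Pads are 22 mm wide; open, the fingers measure 114 mm over their backs; the gripper's body (76 mm by 85 mm) begins 54 mm behind the grasp point. The pads swing forward as they close: fully open they stand 13 mm farther back than shut.
Start: joints at [63.753, 21.807, 74.336, -0, 83.858, -12.336], TCP at [0.132, 0.534, 0.231] pointing down, gripper open.
Joint ranges: [-178.18, 178.18], [-50.72, 133.34], [12.68, 142.11], [-81.47, 261.47], [9.98, 163.14], [-165.26, 165.26]. Speed limits (degrees/s): [136.94, 136.94, 180, 180, 180, 180].

### API

Orientations are given as a 3x3 rotation matrix whose columns are the frame's x, y, z axes.
In Python, from rig import * gives the robot as it stands.
- The arm moves only by the shell command python3 -m pendant 'ROWS' [FORCE]. ROWS is JSON, one flat list of numbers, 7 for each row, row after row: the finger opening in mm, from 0 to 85.4, then the shift along the tool's x, y, z in units of 50 mm (1.0 is 50 mm), then the turn, a rotation vector about the tool's x, y, z in units of 8 degrees (1.0 is 8 degrees). In form: [hand, dx, dy, dz, wx, wy, wz, hand, dx, dy, dz, wx, wy, wz, ...]. A call has 1 to 12 rows; each row shifts and turns the commanded pose from where the row before left it, along the tool's axes as they then stand; what a row does not reach is not made up. A row lasts 1/10 s, in which the tool goes at most 50 mm and 8.59 degrees, less where a joint would pass 70% of its speed; a pose out of reach is approached as far as the arm can. A call is refused whole if a number of a shift passes 1 or a number of a turn 1, either way. A call with a gripper value outside its range is refused whole. The fingers move at their own pace and stop on an object; FORCE is the grip in N (left out, the last holds). Time passes only in rows, so rows that do not move let the fingers close. It gives the time, the measured TCP pose, the force and the opening at its end, in the units of the state.
- observe(): the state, without advancing time (a new reading comes with each control period).
- get_image(name): name is "scene" or "top"; returns a dict with "frame" (420x560x3 uint8, red, green, blue), "depth" (420x560 float32, m along the optical axis (not along the pixel's ray), 0 where there is no reading), "K" (3x3 intrinsics, pixels), "k1" (the pictures are not rectified: a ray, as slopes to the right and down, at radius r is drawn at 1 + k1 r^2 times it, then the intrinsics apply), "rvec" (rotation vector, rad) and "tvec" (3), from world to camera coordinates, as OpenCV has them. Camera axes: x right, y down, z forward; pixel columns grow to the right and rows downward; lengths in m; the calibration is good to about 2 mm. A picture is of the moment at which its call begins.
- close_job(): hands the job in, once; it reports no verdict.
The state is a dict: "time_s": time; "q": joint angles; "qvel": joint speeds; "joint_efforts": joint torques, N m; "position": TCP position; "tool_rot": TCP orientation; "ft_force": force on the tool from outside, world axes, zero at the start; "wrist_torque": the same for the moment, N m; "grip_width": finger opening in m.
Only numpy, scipy, OpenCV 4.12 (cv2) and the standard library are available. Lean on these libraries where they do the work, as an engineer would, in place of code of your own. Each camera call takes 0.05 s, during which the arm holds its last target.

## Working session

There is one attempt and no reset: what is moved stays moved. The work goes in short steps, Python scripts to look and compute and a shell command to move; the robot and the scene stay as the last step left them, time stands still between calls to the robot, and variables do not carry over. Pictures are saved under pics/ and viewed, and the job is handed in when it is done.

```bash
ls; mkdir -p pics
cat > h.py <<'E'
from rig import *
import numpy as np, cv2
def snap(name,fn,crop=None,sc=1):
    im=get_image(name); np.savez('last_%s.npz'%name,**{k:np.array(v) for k,v in im.items()})
    save(im['frame'],fn,crop,sc); return im
def save(f,fn,crop=None,sc=1):
    f=f[:,:,::-1]
    if crop: f=f[crop[1]:crop[3],crop[0]:crop[2]]
    cv2.imwrite('pics/'+fn,cv2.resize(f,None,fx=sc,fy=sc,interpolation=cv2.INTER_CUBIC))
def last(name): return dict(np.load('last_%s.npz'%name))
def ray(im,u,v):
    K=im['K'];k1=float(im['k1'])
    x=(u-K[0,2])/K[0,0];y=(v-K[1,2])/K[1,1]
    a,b=x,y
    for _ in range(30):
        s=1+k1*(a*a+b*b);a,b=x/s,y/s
    R=cv2.Rodrigues(im['rvec'].astype(float))[0];t=im['tvec'].reshape(3)
    return R,t,np.array([a,b,1.])
def p3(im,u,v,w=1):
    d=im['depth'][int(v)-w:int(v)+w+1,int(u)-w:int(u)+w+1];d=d[d>0]
    R,t,r=ray(im,u,v); return R.T@(r*np.median(d)-t)
def pz(im,u,v,z):
    R,t,r=ray(im,u,v); o=-R.T@t; d=R.T@r; return o+d*(z-o[2])/d[2]
def proj(im,P):
    R=cv2.Rodrigues(im['rvec'].astype(float))[0];c=R@np.array(P)+im['tvec'].reshape(3)
    a,b=c[0]/c[2],c[1]/c[2];s=1+float(im['k1'])*(a*a+b*b);K=im['K']
    return np.array([K[0,0]*a*s+K[0,2],K[1,1]*b*s+K[1,2]])
E
python3 - <<'E'
from h import *
s=observe();print(s)
for n in('scene','top'):
    im=snap(n,n+'0.png',None,1.4);print(n,im['k1'],im['K'].tolist(),(-cv2.Rodrigues(im['rvec'])[0].T@im['tvec'].reshape(3)))
import rig;print([x for x in dir(rig) if x[0]!='_'])
E
```

```text
pics
{'time_s': 0.0, 'q': array([ 6.37522111e+01,  2.18415266e+01,  7.43851534e+01,  1.30770146e-04,
        8.38594355e+01, -1.23361580e+01]), 'qvel': array([ 0.05625539,  0.0380427 , -0.04259163, -0.02225035,  0.04296788,
        0.01555984]), 'joint_efforts': array([-2.65087544e-05, -4.48460126e+01, -2.31278801e+01, -2.40082236e-04,
        4.77790614e-03, -8.34990573e-06]), 'position': array([0.13210311, 0.53359036, 0.23070441]), 'tool_rot': array([[-9.70667529e-01,  2.40424840e-01, -6.66741846e-04],
       [ 2.40425547e-01,  9.70666648e-01, -1.34701910e-03],
       [ 3.23327221e-04, -1.46780948e-03, -9.99998870e-01]]), 'ft_force': array([ 0.46354022, -0.73383363,  0.22539832]), 'wrist_torque': array([-0.01915389,  0.0227163 , -0.00113632]), 'grip_width': 0.08543249659087185}
scene 0.05867659447663668 [[539.336073071869, 0.0, 285.7892062657708], [0.0, 539.336073071869, 217.40733626056888], [0.0, 0.0, 1.0]] [ 1.47350615 -0.35781823  1.75069108]
top -0.10609051475801726 [[434.3333273878047, 0.0, 279.72788599891277], [0.0, 434.3333273878047, 207.91545671666006], [0.0, 0.0, 1.0]] [ 0.4467204  -0.06514197  1.39964168]
['MotionError', 'close_job', 'get_image', 'grasp_offset', 'observe']
```

View pics/scene0.png

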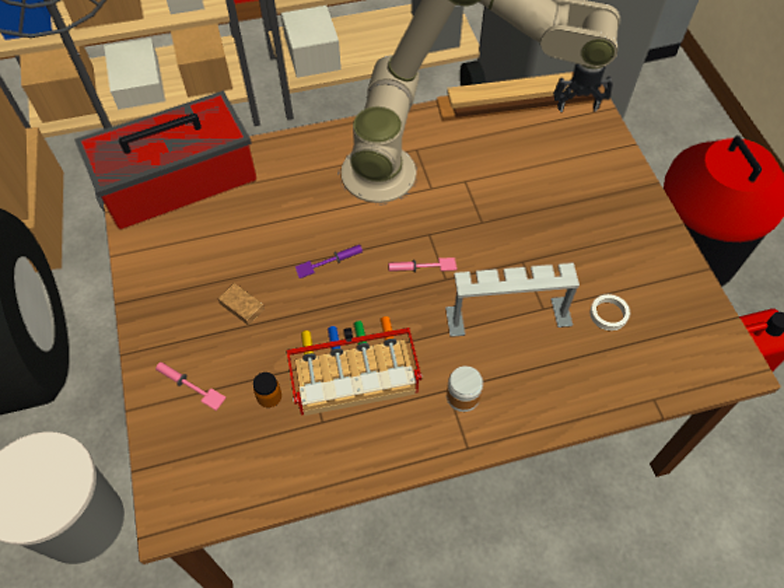

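View pics/top0.png

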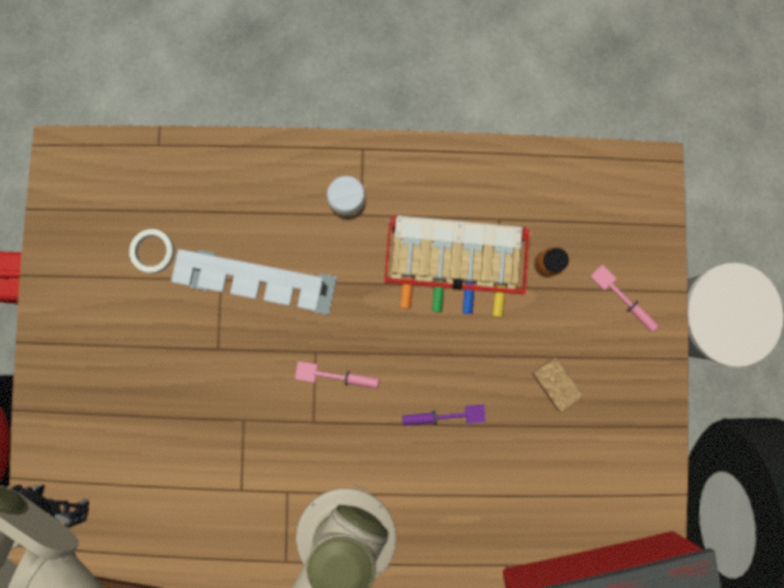

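All four scrapers (orange, green, blue, yellow; top view around (405,295), (438,298), (468,300), (499,304) at 1.4x) lie in the tray. The two pink and one purple look-alikes lie loose on the bench and stay there. Next I enlarge.

Run:
```python
from h import *
t=last('top');save(t['frame'],'t_tray.png',(265,145,390,235),6)
save(t['frame'],'t_rack.png',(115,170,245,230),6)
s=last('scene');save(s['frame'],'s_tray.png',(195,220,310,300),6.5)
save(s['frame'],'s_rack.png',(310,180,425,245),6.5)
```

```text
(no output)
```

View pics/t_tray.png

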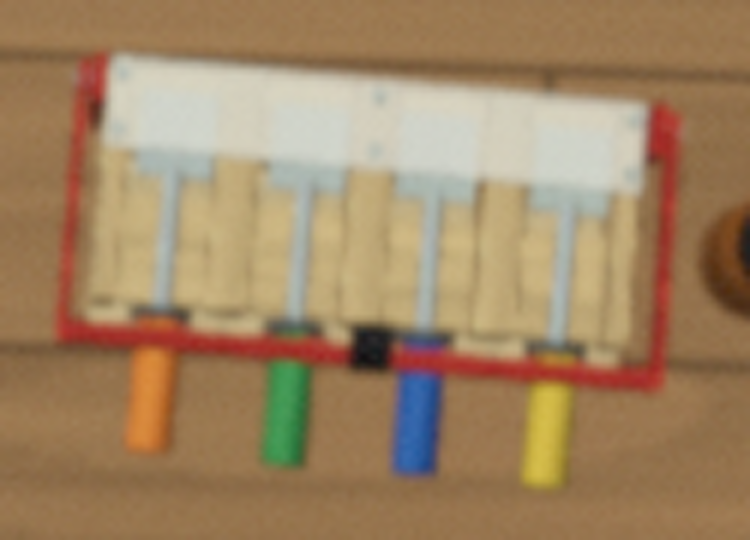

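View pics/t_rack.png

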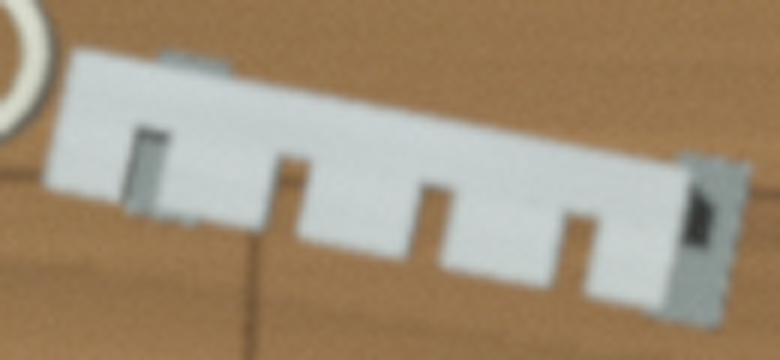

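View pics/s_tray.png

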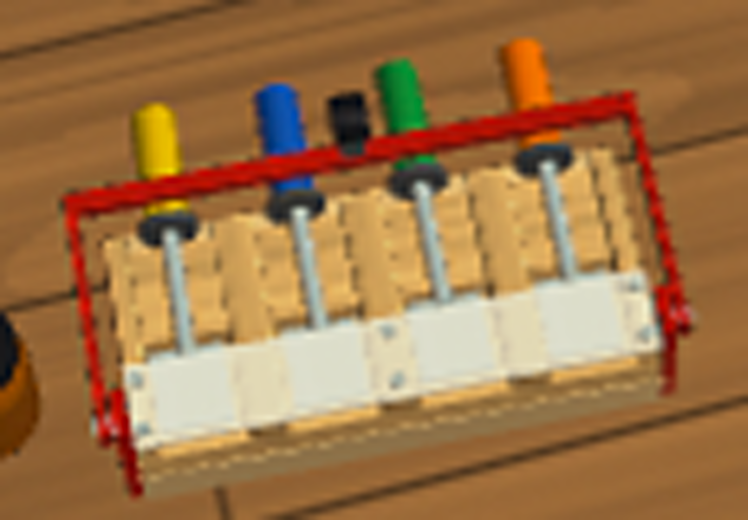

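View pics/s_rack.png

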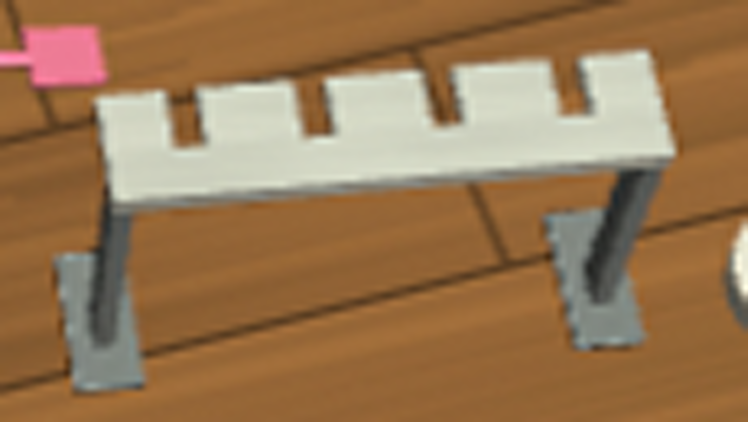

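```bash
cat > fit.py <<'E'
from h import *
from scipy.optimize import least_squares
def mk(l,x0,y0,sc): return [((u+.5)/sc-.5+x0,(v+.5)/sc-.5+y0) for u,v in l]
B=[.105,.035,-.035,-.105]
def fit(obs,x0):
    def T(p,P):
        c,s=np.cos(p[2]),np.sin(p[2]);return [p[0]+c*P[0]-s*P[1],p[1]+s*P[0]+c*P[1],P[2]]
    def f(p): return np.concatenate([proj(im,T(p,P))-np.array(uv) for im,P,uv in obs])
    r=least_squares(f,x0,loss='soft_l1');return r.x,r.fun.reshape(-1,2)
t=last('top');s=last('scene')
O={'top':[],'scene':[]}
for uv,b in zip(mk([(175,176),(303,190),(436,198),(568,213)],265,145,6),B): O['top'].append((t,(.070,b,.0525),uv))
for uv,b in zip(mk([(148,450),(283,464),(414,473),(545,485)],265,145,6),B): O['top'].append((t,(-.075,b,.05),uv))
O['top'].append((t,(-.015,0,.1245),mk([(370,348)],265,145,6)[0]))
# scene: collar discs front face, handle far end
for uv,b in zip(mk([(545,160),(418,183),(297,207),(168,230)],195,220,6.5),B): O['scene'].append((s,(.0,b,.05),uv))
for uv,b in zip(mk([(521,48),(395,70),(275,93),(155,112)],195,220,6.5),B): O['scene'].append((s,(-.075,b,.055),uv))
for k in O:
    x,r=fit(O[k],[.55,-.1,-.1]);print('tray',k,x[:2],np.degrees(x[2]));print(r.round(1).tolist())
x,r=fit(O['top']+O['scene'],[.55,-.1,-.1]);print('tray both',x[:2],np.degrees(x[2]))
R={'top':[],'scene':[]}
M=[(.042,.151,.17),(.042,-.151,.17),(-.025,.151,.17),(-.025,-.151,.17)]+[(.012,b,.17) for b in B]
for uv,P in zip(mk([(75,47),(690,168),(42,185),(663,308),(152,128),(294,157),(437,185),(581,214)],115,170,6),M):R['top'].append((t,P,uv))
for uv,P in zip(mk([(673,157),(113,207),(649,52),(96,98),(577,113),(447,124),(319,135),(190,147)],310,180,6.5),M):R['scene'].append((s,P,uv))
for k in R:
    x,r=fit(R[k],[.55,.3,-.1]);print('rack',k,x[:2],np.degrees(x[2]));print(r.round(1).tolist())
x,r=fit(R['top']+R['scene'],[.55,.3,-.1]);print('rack both',x[:2],np.degrees(x[2]))
E
python3 fit.py; python3 -c "
from rig import *;print(grasp_offset)"
```

```text
tray top [ 0.58907519 -0.23025233] -3.6752515036996525
[[-0.7, -0.1], [0.1, -0.4], [0.0, 0.3], [-0.0, -0.1], [-0.2, 0.3], [-0.4, -0.0], [0.0, 0.4], [0.4, 0.4], [0.9, -1.1]]
tray scene [ 0.59023154 -0.22820209] -3.8158701506176826
[[0.4, 0.7], [0.6, 0.6], [-0.2, 0.5], [-0.0, 0.5], [0.0, -0.6], [0.4, -0.7], [-0.3, -0.8], [-1.2, -0.3]]
tray both [ 0.58944694 -0.22944028] -3.812914607114974
rack top [0.55685366 0.21099482] -9.697254401521331
[[-0.1, 0.3], [-0.1, 0.3], [0.3, 0.0], [-0.4, 0.0], [0.1, -0.0], [0.1, -0.2], [0.1, -0.1], [0.1, -0.2]]
rack scene [0.55872434 0.21082999] -9.63161723283015
[[0.1, -0.4], [0.0, -0.6], [-0.4, -0.1], [-0.1, -0.0], [-0.0, 0.3], [0.2, 0.3], [0.1, 0.3], [0.0, 0.2]]
rack both [0.55744907 0.21102692] -9.684179180814763
-0.0187
```

```bash
cat > plan.py <<'E'
from h import *
from scipy.spatial.transform import Rotation as Ro
TR=(.5895,-.2293,-3.75); RK=(.5577,.2109,-9.66)
def fr(F,p):
    a=np.radians(F[2]);c,s=np.cos(a),np.sin(a)
    return np.array([F[0]+c*p[0]-s*p[1],F[1]+s*p[0]+c*p[1],p[2]])
def plan(tgt,yaw,grasp=True):
    "tgt world of grasp point (or TCP); returns turn first, then shift in the turned tool"
    s=observe();R0=s['tool_rot'];a=np.radians(yaw);c,s_=np.cos(a),np.sin(a)
    R=np.array([[-c,-s_,0],[-s_,c,0],[0,0,-1.]])
    tgt=np.array(tgt,float)
    if grasp: tgt=tgt-R[:,2]*grasp_offset
    print('t',round(s['time_s'],1),'pos',s['position'].round(4),'w',round(s['grip_width']*1e3,1),'F',s['ft_force'].round(1))
    print('turn units',(np.degrees(Ro.from_matrix(R0.T@R).as_rotvec())/8).round(2),'shift units',((R.T@(tgt-s['position']))/.05).round(2),'TCP tgt',tgt.round(4))
E
python3 - <<'E'
from plan import *
plan(np.append(fr(TR,(-.015,0,0))[:2],.17),-3.75)
E
```

```text
t 0.1 pos [0.1321 0.5336 0.2308] w 85.1 F [0.2 0.5 0.3]
turn units [-0.01 -0.   -1.27] shift units [ -9.83 -14.63   1.59] TCP tgt [ 0.5745 -0.2283  0.1513]
```

```bash
python3 -m pendant '[60,0,0,0,0,0,-0.64,60,0,0,0,0,0,-0.63,60,-0.2,-0.3,0,0,0,0,60,-0.4,-0.6,0,0,0,0,60,-0.4,-0.6,0,0,0,0,60,-0.4,-0.6,0,0,0,0,60,-0.4,-0.6,0,0,0,0,60,-0.4,-0.6,0,0,0,0,60,-0.4,-0.6,0,0,0,0,60,-0.4,-0.6,0,0,0,0,60,-0.4,-0.6,0,0,0,0,60,-0.4,-0.6,0,0,0,0]' 40
python3 -m pendant '[60,-0.4,-0.6,0,0,0,0,60,-0.4,-0.6,0,0,0,0,60,-0.4,-0.6,0,0,0,0,60,-0.4,-0.6,0,0,0,0,60,-0.4,-0.6,0,0,0,0,60,-0.4,-0.6,0,0,0,0,60,-0.4,-0.6,0,0,0,0,60,-0.4,-0.6,0,0,0,0,60,-0.4,-0.6,0,0,0,0,60,-0.4,-0.6,0,0,0,0,60,-0.2,-0.3,0,0,0,0,60,0,0,0,0,0,0]'
python3 - <<'E'
from plan import *
plan(np.append(fr(TR,(-.015,0,0))[:2],.17),-3.75)
E
```

```text
time_s: 1.3
position: [0.3035, 0.2356, 0.2312]
tool_rot: [[-0.998, 0.065, -0.0], [0.065, 0.998, -0.0], [0.0, -0.0, -1.0]]
ft_force: [0.8, 0.6, 0.1]
grip_width: 0.0599
time_s: 2.5
position: [0.4926, -0.0924, 0.2307]
tool_rot: [[-0.998, 0.068, -0.001], [0.068, 0.998, 0.0], [0.001, 0.0, -1.0]]
ft_force: [0.4, 0.6, -0.3]
grip_width: 0.06
t 2.5 pos [ 0.4926 -0.0924  0.2307] w 60.0 F [ 0.4  0.6 -0.3]
turn units [ 0.   -0.01 -0.02] shift units [-1.81 -2.6   1.59] TCP tgt [ 0.5745 -0.2283  0.1513]
```

```bash
python3 -m pendant '[50,-0.4,-0.6,0,0,0,0,50,-0.5,-0.7,0,0,0,0,50,-0.5,-0.7,0,0,0,0,50,-0.41,-0.6,0,0,0,0,50,0,0,0.4,0,0,0,50,0,0,0.4,0,0,0,50,0,0,0.4,0,0,0,50,0,0,0.39,0,0,0,50,0,0,0,0,0,0]'
python3 - <<'E'
from plan import *
im=snap('top','t1.png',(290,160,350,225),9)
im=snap('scene','s1.png',(195,200,310,290),6.5)
plan(np.append(fr(TR,(-.015,0,0))[:2],.1115),-3.75)
E
```

```text
time_s: 3.4
position: [0.5727, -0.2246, 0.1495]
tool_rot: [[-0.998, 0.064, -0.005], [0.064, 0.998, 0.003], [0.005, 0.003, -1.0]]
ft_force: [-0.2, -0.3, 0.0]
grip_width: 0.0505
t 3.5 pos [ 0.574  -0.2257  0.1525] w 50.1 F [ 0.1 -0.1  0.5]
turn units [ 0.   -0.    0.01] shift units [-0.01 -0.05  1.19] TCP tgt [ 0.5745 -0.2283  0.0928]
```

View pics/t1.png

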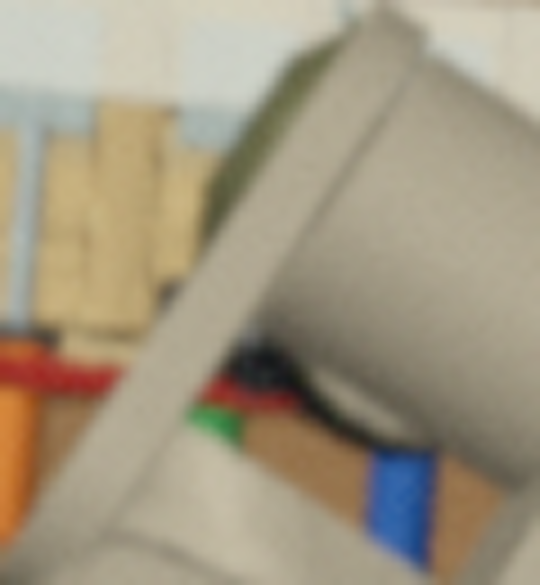

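View pics/s1.png

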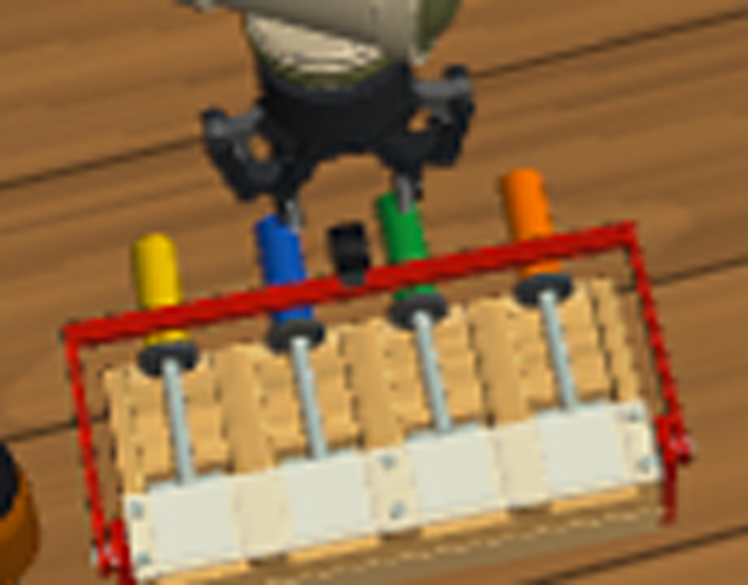

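The scene view shows the knob (349,250 in crop) centred below the two fingertips (290,210)/(405,190). Descend and pinch.

```bash
python3 -m pendant '[50,0,-0.04,0.3,0,0,0,50,0,0,0.4,0,0,0,50,0,0,0.3,0,0,0,50,0,0,0.19,0,0,0,50,0,0,0,0,0,0,10,0,0,0,0,0,0,10,0,0,0,0,0,0,10,0,0,0,0,0,0,10,0,0,0,0,0,0,10,0,0,0,0,0,0]' 30
python3 - <<'E'
from plan import *
plan(np.append(fr(TR,(-.015,0,0))[:2],.1115),-3.75)
# arc table
h=np.array([115,69.5])
for a in np.arange(0,1.16,.1):
    v=np.array([-130,42.]);c,s=np.cos(a),np.sin(a)
    p=h+[v[0]*c+v[1]*s,-v[0]*s+v[1]*c];print(round(a,2),p.round(1),end=' ')
    if a>0: print(((p-q)/50).round(3))
    q=p
E
```

```text
time_s: 4.5
position: [0.5743, -0.2274, 0.0937]
tool_rot: [[-0.998, 0.065, 0.002], [0.065, 0.998, 0.001], [-0.002, 0.001, -1.0]]
ft_force: [0.5, 6.9, 5.2]
grip_width: 0.0193
t 4.5 pos [ 0.5743 -0.2274  0.0937] w 19.3 F [0.5 6.9 5.2]
turn units [0.01 0.01 0.  ] shift units [-0.   -0.02  0.02] TCP tgt [ 0.5745 -0.2283  0.0928]
0.0 [-15.  111.5] 0.1 [-10.2 124.3] [0.097 0.255]
0.2 [ -4.1 136.5] [0.122 0.244]
0.3 [  3.2 148. ] [0.146 0.231]
0.4 [ 11.6 158.8] [0.168 0.215]
0.5 [ 21.1 168.7] [0.189 0.197]
0.6 [ 31.4 177.6] [0.207 0.178]
0.7 [ 42.6 185.4] [0.224 0.156]
0.8 [ 54.6 192. ] [0.239 0.133]
0.9 [ 67.1 197.4] [0.251 0.108]
1.0 [ 80.1 201.6] [0.26  0.083]
1.1 [ 93.5 204.4] [0.267 0.056]
```

```bash
python3 -m pendant '[10,-0.045,0,-0.13,0,0,0,10,-0.052,0,-0.125,0,0,0,10,-0.058,0,-0.123,0,0,0,10,-0.064,0,-0.121,0,0,0,10,-0.07,0,-0.117,0,0,0,10,-0.076,0,-0.114,0,0,0,10,-0.081,0,-0.11,0,0,0,10,-0.087,0,-0.105,0,0,0,10,-0.092,0,-0.101,0,0,0,10,-0.097,0,-0.096,0,0,0,10,-0.102,0,-0.091,0,0,0,10,-0.105,0,-0.087,0,0,0]' 40
python3 - <<'E'
from plan import *
snap('scene','s2.png',(195,170,310,290),5)
plan(fr(TR,(.0314,0,.1776)),-3.75)
E
```

```text
time_s: 5.7
position: [0.6192, -0.2302, 0.1577]
tool_rot: [[-0.998, 0.065, -0.004], [0.065, 0.998, 0.003], [0.004, 0.003, -1.0]]
ft_force: [-3.1, 5.7, -5.8]
grip_width: 0.0197
t 5.8 pos [ 0.6201 -0.2303  0.1583] w 19.6 F [-0.6  5.6 -3.4]
turn units [ 0.02 -0.02  0.01] shift units [-0.02 -0.02 -0.01] TCP tgt [ 0.6208 -0.2314  0.1589]
```

View pics/s2.png

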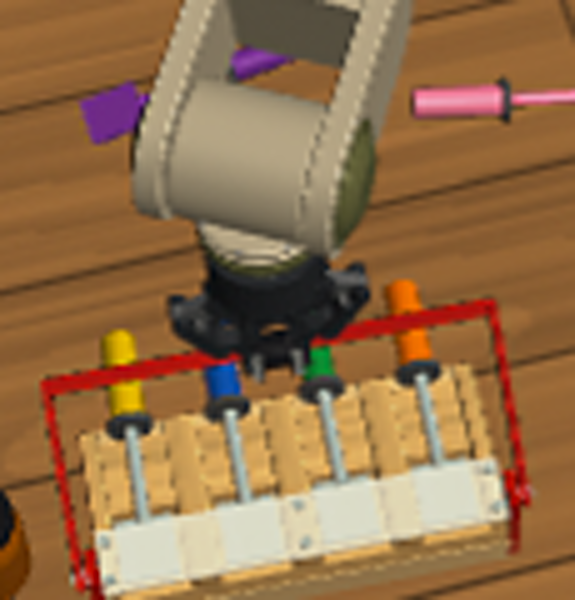

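The bar is following the gripper up. Continue to 1.1 rad.

```bash
python3 -m pendant '[10,-0.11,0,-0.08,0,0,0,10,-0.114,0,-0.076,0,0,0,10,-0.118,0,-0.07,0,0,0,10,-0.121,0,-0.063,0,0,0,10,-0.124,0,-0.057,0,0,0,10,-0.127,0,-0.051,0,0,0,10,-0.129,0,-0.045,0,0,0,10,-0.131,0,-0.038,0,0,0,10,-0.133,0,-0.031,0,0,0,10,-0.134,0,-0.025,0,0,0,10,0,0,0,0,0,0]'
python3 - <<'E'
from plan import *
snap('scene','s3.png',(195,170,310,290),5)
plan(fr(TR,(.0935,0,.2044)),-3.75)
E
```

```text
time_s: 6.85
position: [0.682, -0.2342, 0.185]
tool_rot: [[-0.998, 0.064, -0.002], [0.064, 0.998, 0.003], [0.002, 0.003, -1.0]]
ft_force: [-0.6, 6.3, -2.6]
grip_width: 0.019
t 6.9 pos [ 0.6819 -0.2341  0.185 ] w 19.2 F [-1.8  6.5 -3. ]
turn units [ 0.02 -0.01  0.01] shift units [-0.02 -0.02 -0.01] TCP tgt [ 0.6828 -0.2354  0.1857]
```

View pics/s3.png

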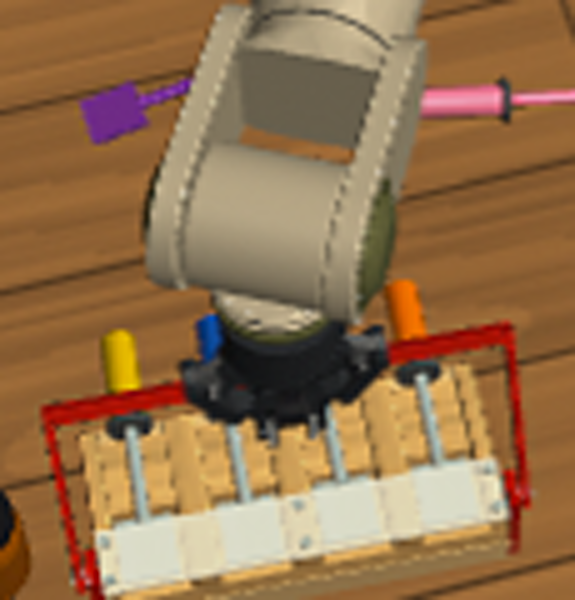

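```bash
python3 -m pendant '[10,-0.04,0,-0.01,0,0,0,10,0,0,0,0,0,0,45,0,0,0,0,0,0,45,0,0,0,0,0,0,45,0,0,0,0,0,0,45,0,0,-0.3,0,0,0,45,0,0,-0.5,0,0,0,45,0,0,-0.4,0,0,0,45,0,0,0,0,0,0]'
python3 - <<'E'
from plan import *
plan(fr(TR,(-.052,.105,.12)),-3.75)
E
```

```text
time_s: 7.8
position: [0.6848, -0.2365, 0.2494]
tool_rot: [[-0.998, 0.066, 0.006], [0.066, 0.998, -0.003], [-0.006, -0.003, -1.0]]
ft_force: [0.7, 0.1, 0.8]
grip_width: 0.045
t 7.8 pos [ 0.6848 -0.2365  0.2494] w 45.0 F [0.7 0.1 0.8]
turn units [-0.02  0.04 -0.  ] shift units [2.95 2.12 2.96] TCP tgt [ 0.5445 -0.1211  0.1013]
```

```bash
python3 -m pendant '[45,0.25,0,0,0,0,0,45,0.5,0.2,0,0,0,0,45,0.5,0.4,0,0,0,0,45,0.5,0.5,0,0,0,0,45,0.5,0.5,0.4,0,0,0,45,0.5,0.4,0.5,0,0,0,45,0.2,0.12,0.5,0,0,0,45,0,0,0.5,0,0,0,45,0,0,0.5,0,0,0,45,0,0,0.3,0,0,0,45,0,0,0.2,0,0,0,45,0,0,0,0,0,0]'
python3 - <<'E'
from plan import *
snap('scene','s4.png',(195,190,310,290),5.5)
snap('top','t4.png',(255,145,390,235),5.5)
plan(fr(TR,(-.052,.105,.05)),-3.75)
E
```

```text
time_s: 9.0
position: [0.5431, -0.1203, 0.0993]
tool_rot: [[-0.998, 0.066, -0.002], [0.066, 0.998, 0.001], [0.002, 0.001, -1.0]]
ft_force: [-0.1, 0.7, 0.7]
grip_width: 0.0452
t 9.1 pos [ 0.544  -0.1206  0.101 ] w 44.8 F [ 0.  -0.1  0.2]
turn units [-0.  0. -0.] shift units [-0.01 -0.01  1.39] TCP tgt [ 0.5445 -0.1211  0.0313]
```

View pics/s4.png

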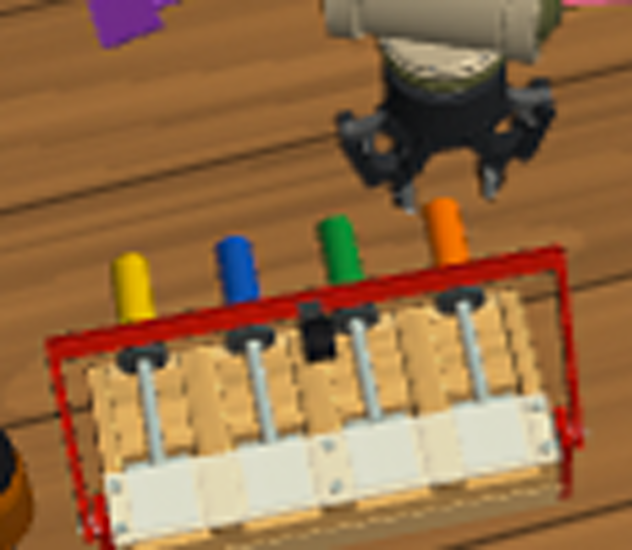

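View pics/t4.png

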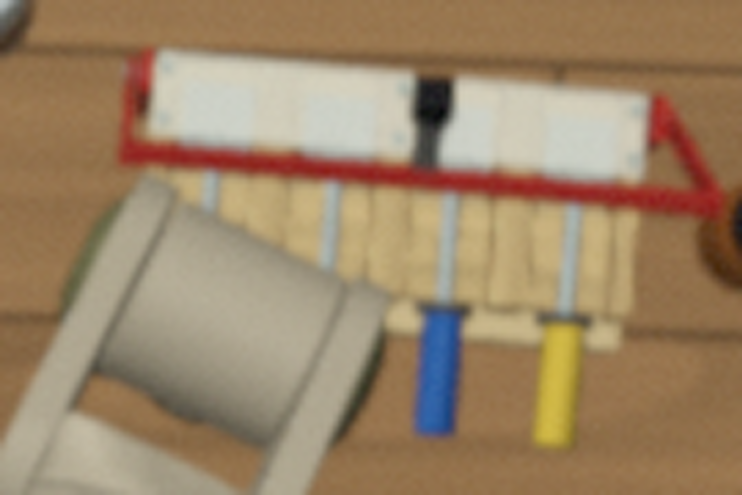

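The bar is raised; the fingertips (403,200)/(490,190) straddle the orange handle (445,230). Descend, grip.

```bash
python3 -m pendant '[45,0,0,0.3,0,0,0,45,0,0,0.4,0,0,0,45,0,0,0.4,0,0,0,45,0,0,0.28,0,0,0,45,0,0,0,0,0,0,10,0,0,0,0,0,0,10,0,0,0,0,0,0,10,0,0,0,0,0,0,10,0,0,0,0,0,0,10,0,0,0,0,0,0]' 60
python3 - <<'E'
from plan import *
plan(fr(TR,(-.147,.105,.05)),-3.75)
E
```

```text
time_s: 10.1
position: [0.5444, -0.1208, 0.0323]
tool_rot: [[-0.998, 0.065, 0.002], [0.065, 0.998, -0.001], [-0.002, -0.001, -1.0]]
ft_force: [1.5, -1.0, 3.9]
grip_width: 0.0221
t 10.1 pos [ 0.5444 -0.1208  0.0323] w 22.1 F [ 1.5 -1.   3.9]
turn units [-0.01  0.01 -0.  ] shift units [ 1.9  -0.01  0.02] TCP tgt [ 0.4497 -0.1149  0.0313]
```

```bash
python3 -m pendant '[10,0.1,0,0,0,0,0,10,0.2,0,0,0,0,0,10,0.25,0,0,0,0,0,10,0.25,0,0,0,0,0,10,0.25,0,0,0,0,0,10,0.25,0,0,0,0,0,10,0.25,0,0,0,0,0,10,0.2,0,0,0,0,0,10,0.13,0,0,0,0,0,10,0,0,0,0,0,0]'
python3 - <<'E'
from plan import *
snap('scene','s5.png',(195,190,310,290),5.5)
plan(fr(TR,(-.18,.105,.25)),-3.75)
E
```

```text
time_s: 11.1
position: [0.4488, -0.114, 0.0315]
tool_rot: [[-0.998, 0.066, -0.002], [0.066, 0.998, 0.001], [0.002, 0.001, -1.0]]
ft_force: [-0.7, 0.7, -1.6]
grip_width: 0.0221
t 11.2 pos [ 0.4495 -0.1142  0.0315] w 22.3 F [-0.6  0.4 -1.3]
turn units [ 0.   -0.01 -0.  ] shift units [ 0.65 -0.01 -4.  ] TCP tgt [ 0.4168 -0.1128  0.2313]
```

View pics/s5.png

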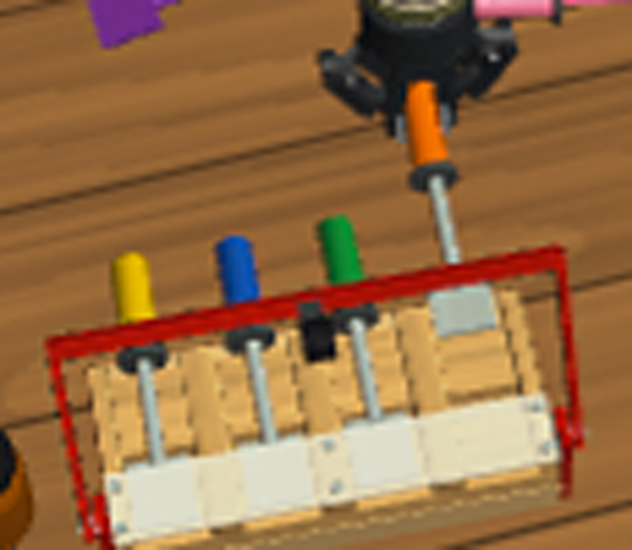

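Orange is out to x≈-94 mm; blade (462,308) is clear of the roof. Lift and back off.

```bash
python3 -m pendant '[10,0,0,-0.1,0,0,0,10,0.05,0,-0.25,0,0,0,10,0.1,0,-0.4,0,0,0,10,0.1,0,-0.5,0,0,0,10,0.1,0,-0.5,0,0,0,10,0.1,0,-0.5,0,0,0,10,0.1,0,-0.5,0,0,0,10,0.1,0,-0.5,0,0,0,10,0,0,-0.5,0,0,0,10,0,0,-0.4,0,0,0,10,0,0,-0.15,0,0,0,10,0,0,0,0,0,0]'
python3 - <<'E'
from plan import *
snap('scene','s6.png',(195,140,335,290),4)
plan(fr(TR,(-.18,.105,.27)),-3.75)
E
```

```text
time_s: 12.35
position: [0.4178, -0.1122, 0.2471]
tool_rot: [[-0.998, 0.065, 0.001], [0.065, 0.998, -0.001], [-0.001, -0.001, -1.0]]
ft_force: [-0.0, -0.8, -3.3]
grip_width: 0.0221
t 12.4 pos [ 0.4174 -0.112   0.2462] w 22.3 F [ 0.2 -0.8 -2.4]
turn units [ 0. -0.  0.] shift units [ 0.01 -0.02 -0.1 ] TCP tgt [ 0.4168 -0.1128  0.2513]
```

View pics/s6.png

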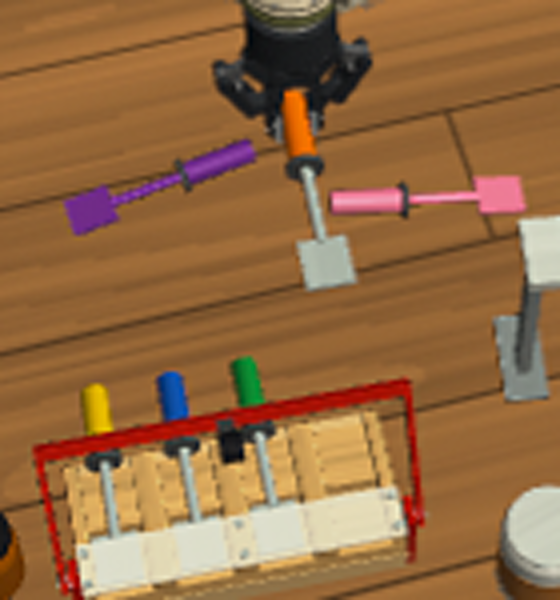

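Held level in free space. Now slacken to let it swing.

```bash
python3 -m pendant '[10,0,0,0,0,0,0,10,0,0,0,0,0,0,10,0,0,0,0,0,0,10,0,0,0,0,0,0]' 10
python3 -m pendant '[10,0,0,0,0,0,0,10,0,0,0,0,0,0,10,0,0,0,0,0,0]' 6
python3 - <<'E'
from plan import *
snap('scene','s7.png',(195,140,335,290),4)
E
```

```text
time_s: 12.8
position: [0.4175, -0.1122, 0.2463]
tool_rot: [[-0.998, 0.065, -0.001], [0.065, 0.998, 0.0], [0.001, 0.0, -1.0]]
ft_force: [-0.1, 0.3, -1.9]
grip_width: 0.0227
time_s: 13.1
position: [0.4176, -0.1122, 0.2466]
tool_rot: [[-0.998, 0.065, -0.0], [0.065, 0.998, -0.0], [0.0, -0.0, -1.0]]
ft_force: [-0.1, 0.1, -2.4]
grip_width: 0.0221
```

View pics/s7.png

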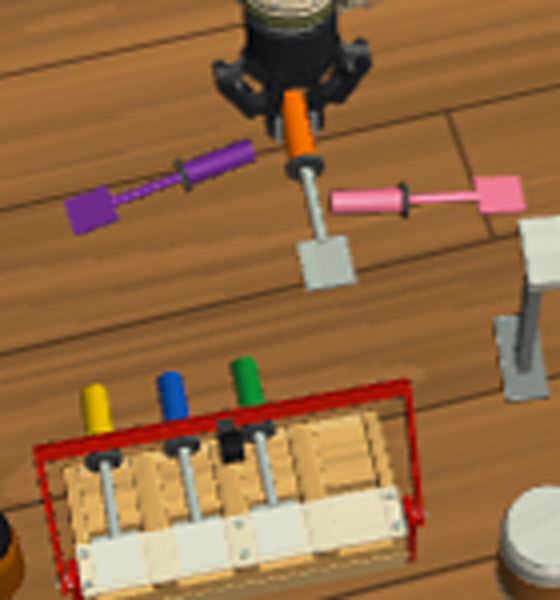

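```bash
python3 -m pendant '[10,0,0,0,0,0,0,10,0,0,0,0,0,0,10,0,0,0,0,0,0,10,0,0,0,0,0,0]' 4
python3 -m pendant '[10,0,0,0,0,0,0,10,0,0,0,0,0,0,10,0,0,0,0,0,0]' 3
python3 - <<'E'
from plan import *
snap('scene','s8.png',(195,140,335,290),4)
E
```

```text
time_s: 13.55
position: [0.4176, -0.1122, 0.2466]
tool_rot: [[-0.998, 0.065, -0.0], [0.065, 0.998, 0.0], [0.0, 0.0, -1.0]]
ft_force: [-0.6, 0.9, -2.4]
grip_width: 0.0225
time_s: 13.85
position: [0.4176, -0.1122, 0.2466]
tool_rot: [[-0.998, 0.065, 0.0], [0.065, 0.998, -0.0], [-0.0, -0.0, -1.0]]
ft_force: [-0.2, 0.1, -3.3]
grip_width: 0.0221
```

View pics/s8.png

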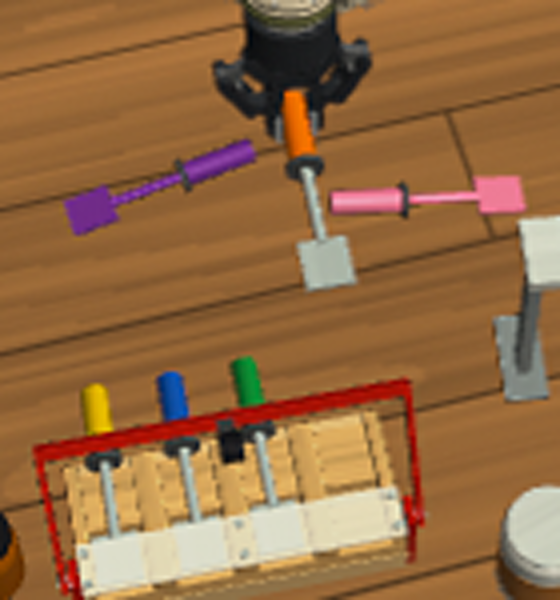

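Force below 20 N seems not to act; ease the finger opening instead in small steps.

```bash
python3 -m pendant '[20,0,0,0,0,0,0,20,0,0,0,0,0,0,21,0,0,0,0,0,0,21,0,0,0,0,0,0,22,0,0,0,0,0,0,22,0,0,0,0,0,0]' 20
python3 - <<'E'
from plan import *
snap('scene','s9.png',(195,140,335,290),4);print(observe()['grip_width'],observe()['ft_force'],observe()['wrist_torque'])
E
```

```text
time_s: 14.5
position: [0.4176, -0.1122, 0.2466]
tool_rot: [[-0.998, 0.065, 0.0], [0.065, 0.998, -0.0], [-0.0, -0.0, -1.0]]
ft_force: [-0.1, 0.6, -0.9]
grip_width: 0.0223
0.022471887868175458 [ 0.39846656  0.02981184 -1.54710097] [-0.03561593  0.20716559 -0.02251308]
```

View pics/s9.png

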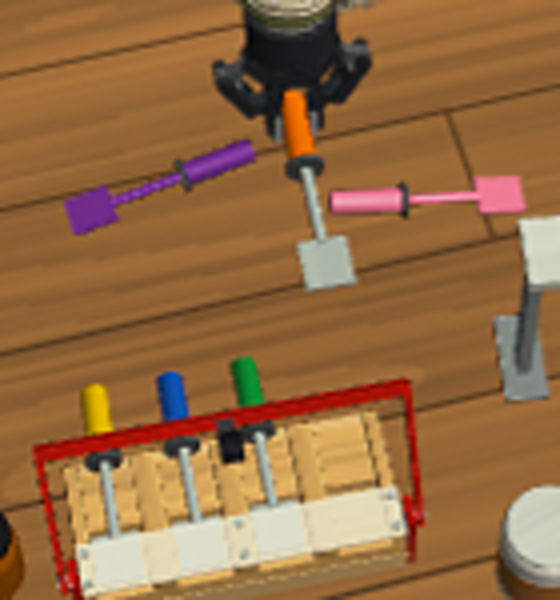

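Still level (wrist torque 0.207 N m about y shows the overhang). Ease on, watching the torque.

```bash
M='from plan import *
s=observe();print("w",s["grip_width"],"tq",s["wrist_torque"].round(3),s["ft_force"].round(1))'; echo "$M">m.py
python3 -m pendant '[22.5,0,0,0,0,0,0,22.5,0,0,0,0,0,0]'|tail -1; python3 m.py
python3 -m pendant '[23,0,0,0,0,0,0,23,0,0,0,0,0,0]'|tail -1; python3 m.py
```

```text
grip_width: 0.0228
w 0.022837818906433518 tq [0.014 0.183 0.   ] [ 0.1 -0.1 -1.7]
grip_width: 0.0232
w 0.02315223835435482 tq [ 0.015  0.158 -0.008] [ 0.3  0.5 -3.1]
```

```bash
python3 -m pendant '[23,0,0,0,0,0,0,23,0,0,0,0,0,0]'|tail -1; python3 m.py
python3 -m pendant '[23.2,0,0,0,0,0,0,23.2,0,0,0,0,0,0]'|tail -1; python3 m.py
python3 -m pendant '[23.3,0,0,0,0,0,0,23.3,0,0,0,0,0,0]'|tail -1; python3 m.py
```

```text
grip_width: 0.0232
w 0.02321395515922267 tq [-0.011  0.177  0.027] [ 0.4  0.5 -3.1]
grip_width: 0.0233
w 0.023335240888540502 tq [ 0.003  0.139 -0.034] [-0.3  1.  -1.9]
grip_width: 0.0233
w 0.023284803642889956 tq [-0.016  0.221  0.006] [-0.7  0.2 -2.4]
```

```bash
python3 -m pendant '[23.5,0,0,0,0,0,0,23.5,0,0,0,0,0,0,23.5,0,0,0,0,0,0]'|tail -1; python3 m.py
python3 -m pendant '[23.6,0,0,0,0,0,0,23.6,0,0,0,0,0,0]'|tail -1; python3 m.py
python3 - <<'E'
from plan import *
snap('scene','s10.png',(235,140,305,230),6)
E
```

```text
grip_width: 0.0235
w 0.02348180218929939 tq [0.01  0.119 0.004] [-1.4  0.2 -1.8]
grip_width: 0.0234
w 0.023436635884888014 tq [-0.008  0.127 -0.02 ] [-0.4  0.  -2.5]
```

View pics/s10.png

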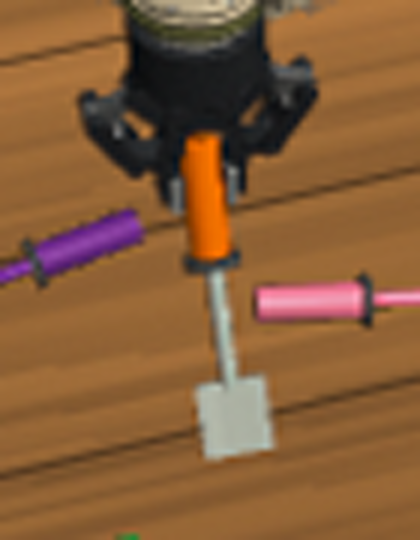

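The scraper is starting to droop (blade at (235,418), collar (212,265)). Hold here and let it swing.

```bash
python3 -m pendant '[23.6,0,0,0,0,0,0,23.6,0,0,0,0,0,0,23.6,0,0,0,0,0,0,23.6,0,0,0,0,0,0]'|tail -1; python3 m.py
python3 -m pendant '[23.6,0,0,0,0,0,0,23.6,0,0,0,0,0,0,23.6,0,0,0,0,0,0,23.6,0,0,0,0,0,0]'|tail -1; python3 m.py
python3 - <<'E'
from plan import *
snap('scene','s11.png',(235,140,305,230),6)
E
```

```text
grip_width: 0.0239
w 0.023864351148494105 tq [ 0.025  0.125 -0.007] [ 0.1  0.1 -2.2]
grip_width: 0.0229
w 0.02285983346645765 tq [-0.022  0.095 -0.021] [-0.5 -0.2 -2.6]
```

View pics/s11.png

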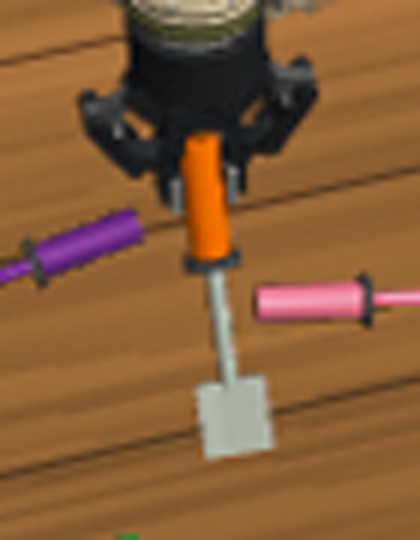

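```bash
python3 -m pendant '[23.7,0,0,0,0,0,0,23.7,0,0,0,0,0,0,23.7,0,0,0,0,0,0]'|tail -1; python3 m.py
python3 -m pendant '[23.8,0,0,0,0,0,0,23.8,0,0,0,0,0,0,23.8,0,0,0,0,0,0]'|tail -1; python3 m.py
python3 - <<'E'
from plan import *
snap('scene','s12.png',(235,140,305,230),6)
E
```

```text
grip_width: 0.0238
w 0.0237603702072286 tq [0.    0.159 0.033] [-0.4 -0.2 -1.8]
grip_width: 0.0237
w 0.02371237744928416 tq [-0.002  0.035 -0.034] [-0.8 -0.7 -1.6]
```

View pics/s12.png

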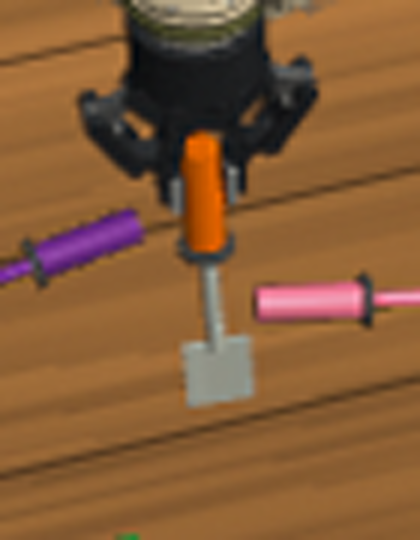

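It is swinging down now (blade at (218,370), foreshortened). Keep easing.

```bash
python3 -m pendant '[23.8,0,0,0,0,0,0,23.8,0,0,0,0,0,0,23.8,0,0,0,0,0,0,23.85,0,0,0,0,0,0,23.85,0,0,0,0,0,0,23.85,0,0,0,0,0,0]'|tail -1; python3 m.py
python3 - <<'E'
from plan import *
snap('scene','s13.png',(235,140,305,230),6)
E
```

```text
grip_width: 0.0238
w 0.023773075028991144 tq [ 0.01  -0.001 -0.085] [ 0.9  0.4 -2.5]
```

View pics/s13.png

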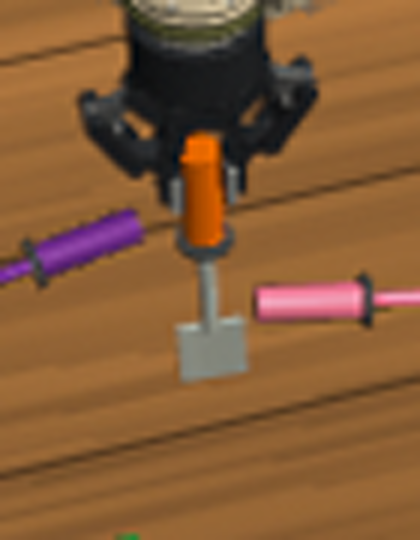

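```bash
cat > ang.py <<'E'
from plan import *
def tab(F,crop,sc):
    s=observe();R=s['tool_rot'];g=s['position']+R[:,2]*grasp_offset;im=last('scene')
    for a in range(0,106,10):
        c,sn=np.cos(np.radians(a)),np.sin(np.radians(a))
        d=-R[:,0]*c+R[:,2]*sn
        l=[]
        for L in (-.023,.052,.1445):
            q=(proj(im,g+d*L)+.5-np.array(crop[:2]))*sc-.5;l+=q.round(0).astype(int).tolist()
        print(a,'end',l[:2],'collar',l[2:4],'blade mid',l[4:])
E
python3 -c "
from ang import *
tab(TR,(235,140),6)"
```

```text
0 end [192, 145] collar [218, 251] blade mid [250, 388]
10 end [192, 141] collar [218, 259] blade mid [250, 410]
20 end [193, 138] collar [217, 265] blade mid [248, 423]
30 end [193, 137] collar [216, 267] blade mid [245, 429]
40 end [194, 136] collar [215, 267] blade mid [240, 426]
50 end [194, 137] collar [213, 265] blade mid [234, 417]
60 end [195, 140] collar [210, 259] blade mid [228, 401]
70 end [197, 143] collar [208, 252] blade mid [220, 378]
80 end [198, 147] collar [205, 242] blade mid [213, 351]
90 end [199, 152] collar [202, 230] blade mid [205, 319]
100 end [201, 159] collar [199, 217] blade mid [197, 283]
```

Blade mid (212,350) means ~80°. One more ease, then firm up.

```bash
python3 -m pendant '[23.9,0,0,0,0,0,0,23.9,0,0,0,0,0,0,23.9,0,0,0,0,0,0,23.9,0,0,0,0,0,0,22,0,0,0,0,0,0,10,0,0,0,0,0,0,10,0,0,0,0,0,0]' 40|tail -1; python3 m.py
python3 - <<'E'
from plan import *
snap('scene','s14.png',(235,140,305,230),6)
plan(fr(RK,(-.07,.105,.26)),-9.66)
E
```

```text
grip_width: 0.0229
w 0.022862066410122384 tq [0.023 0.019 0.01 ] [-0.3 -0.8 -1.4]
t 19.0 pos [ 0.4176 -0.1122  0.2466] w 22.9 F [-0.  -0.3 -1.7]
turn units [0.   0.   0.74] shift units [-0.28  8.94  0.11] TCP tgt [0.5063 0.3262 0.2413]
```

View pics/s14.png

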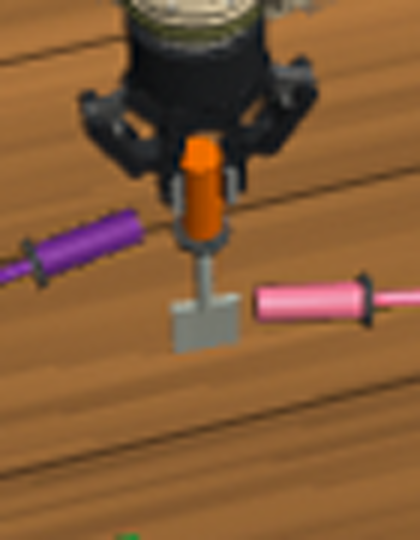

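Now vertical (blade (205,323), ~89°). Carry to in front of notch 4.

```bash
python3 -m pendant '[10,0,0,0,0,0,0.37,10,0,0,0,0,0,0.37,10,0,0.2,0,0,0,0,10,0,0.4,0,0,0,0,10,0,0.5,0,0,0,0,10,0,0.5,0,0,0,0,10,0,0.5,0,0,0,0,10,0,0.5,0,0,0,0,10,0,0.5,0,0,0,0,10,0,0.5,0,0,0,0,10,0,0.5,0,0,0,0,10,0,0.5,0,0,0,0]' 60|tail -1
python3 -m pendant '[10,0,0.5,0,0,0,0,10,0,0.5,0,0,0,0,10,0,0.5,0,0,0,0,10,0,0.5,0,0,0,0,10,0,0.5,0,0,0,0,10,0,0.5,0,0,0,0,10,0,0.5,0,0,0,0,10,0,0.4,0,0,0,0,10,-0.28,0.3,0,0,0,0,10,0,0.15,0,0,0,0,10,0,0,0,0,0,0]'|tail -1
python3 - <<'E'
from plan import *
snap('scene','s15.png',(305,150,435,250),5)
plan(fr(RK,(-.07,.105,.26)),-9.66)
import ang;ang.tab(RK,(305,150),5)
E
```

```text
grip_width: 0.0227
grip_width: 0.0222
t 21.4 pos [0.5059 0.3269 0.2463] w 22.7 F [ 0.   0.1 -2. ]
turn units [-0.   -0.01  0.01] shift units [-0.01 -0.01  0.1 ] TCP tgt [0.5063 0.3262 0.2413]
0 end [463, 34] collar [486, 122] blade mid [516, 237]
10 end [464, 31] collar [483, 129] blade mid [508, 255]
20 end [466, 28] collar [480, 134] blade mid [499, 266]
30 end [467, 27] collar [477, 136] blade mid [489, 271]
40 end [469, 27] collar [473, 136] blade mid [478, 269]
50 end [470, 28] collar [469, 134] blade mid [468, 262]
60 end [472, 29] collar [466, 130] blade mid [458, 248]
70 end [474, 32] collar [462, 123] blade mid [449, 230]
80 end [475, 36] collar [459, 115] blade mid [440, 207]
90 end [476, 40] collar [456, 105] blade mid [432, 180]
100 end [478, 45] collar [453, 94] blade mid [426, 150]
```

View pics/s15.png

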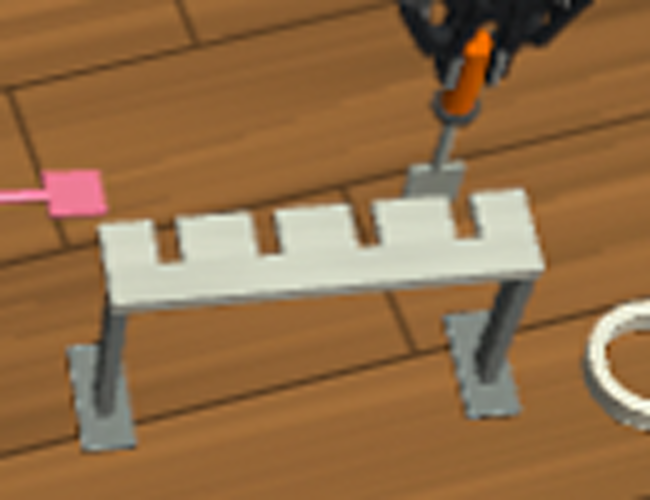

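```bash
python3 -m pendant '[10,0,-0.01,0.2,0,0,0,10,0,0,0.3,0,0,0,10,-0.1,0,0.06,0,0,0,10,-0.2,0,0,0,0,0,10,-0.25,0,0,0,0,0,10,-0.25,0,0,0,0,0,10,-0.25,0,0,0,0,0,10,-0.2,0,0,0,0,0,10,-0.15,0,0,0,0,0,10,0,0,0,0,0,0]'|tail -2
python3 - <<'E'
from plan import *
snap('scene','s16.png',(365,150,435,220),8)
snap('top','t16.png',(115,160,175,220),9)
plan(fr(RK,(0,.105,.222)),-9.66)
import ang;ang.tab(RK,(365,150),8)
E
```

```text
ft_force: [0.2, -0.8, -2.7]
grip_width: 0.0221
t 22.4 pos [0.5754 0.3143 0.2186] w 22.6 F [-0.5  0.2 -1.6]
turn units [-0. -0. -0.] shift units [0.   0.   0.31] TCP tgt [0.5753 0.3144 0.2033]
0 end [282, 226] collar [320, 372] blade mid [369, 561]
10 end [284, 221] collar [315, 382] blade mid [355, 587]
20 end [286, 218] collar [310, 389] blade mid [340, 603]
30 end [289, 216] collar [304, 392] blade mid [324, 609]
40 end [291, 216] collar [298, 391] blade mid [307, 604]
50 end [294, 217] collar [292, 387] blade mid [290, 589]
60 end [297, 221] collar [286, 379] blade mid [274, 566]
70 end [299, 225] collar [280, 368] blade mid [258, 534]
80 end [302, 231] collar [275, 354] blade mid [244, 495]
90 end [304, 239] collar [270, 338] blade mid [232, 451]
100 end [306, 247] collar [266, 320] blade mid [221, 402]
```

View pics/s16.png

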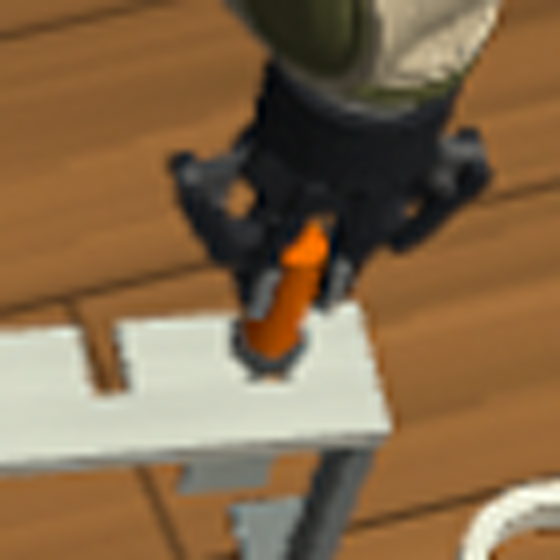

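View pics/t16.png

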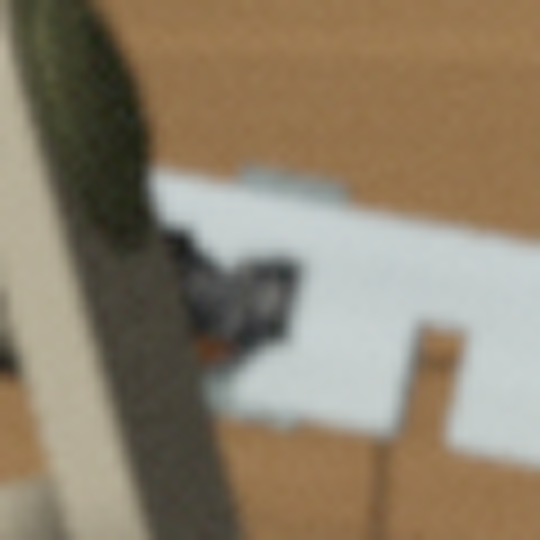

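Collar (268,345) sits over notch 4 with the blade visible below the plate (225,470). Lower.

```bash
python3 -m pendant '[10,0,0,0.06,0,0,0,10,0,0,0.08,0,0,0,10,0,0,0.08,0,0,0,10,0,0,0.05,0,0,0,10,0,0,0,0,0,0]' 30|tail -2; python3 m.py
python3 -m pendant '[10,0,0,0.03,0,0,0,10,0,0,0,0,0,0]'; python3 m.py
```

```text
ft_force: [-6.5, -4.9, 26.2]
grip_width: 0.0227
w 0.0227401033298567 tq [-0.732  1.615 -0.051] [-6.5 -4.9 26.2]
time_s: 23.15
position: [0.5759, 0.3145, 0.2106]
tool_rot: [[-0.986, 0.168, 0.009], [0.168, 0.986, 0.002], [-0.008, 0.004, -1.0]]
ft_force: [-7.7, -4.0, 34.3]
grip_width: 0.0227
w 0.02274240142892347 tq [-0.907  2.036 -0.03 ] [-7.7 -4.  34.3]
```

Contact about 8 mm sooner than expected. Back up and look.

```bash
python3 -m pendant '[10,0,0,-0.12,0,0,0,10,0,0,0,0,0,0]'|tail -5; python3 m.py
python3 - <<'E'
from plan import *
snap('scene','s17.png',(375,165,425,215),11)
import ang;ang.tab(RK,(375,165),11)
E
```

```text
time_s: 23.35
position: [0.5756, 0.3145, 0.2108]
tool_rot: [[-0.986, 0.168, 0.002], [0.168, 0.986, 0.001], [-0.002, 0.001, -1.0]]
ft_force: [1.1, -0.5, 15.3]
grip_width: 0.0225
w 0.02250375012795811 tq [-0.089  0.101 -0.052] [ 1.1 -0.5 15.3]
0 end [274, 161] collar [326, 361] blade mid [393, 620]
10 end [276, 154] collar [319, 375] blade mid [375, 656]
20 end [279, 150] collar [312, 384] blade mid [354, 678]
30 end [283, 147] collar [304, 388] blade mid [331, 685]
40 end [286, 147] collar [296, 387] blade mid [309, 679]
50 end [290, 150] collar [288, 381] blade mid [286, 659]
60 end [294, 154] collar [280, 371] blade mid [263, 626]
70 end [297, 160] collar [272, 356] blade mid [242, 583]
80 end [301, 169] collar [265, 337] blade mid [223, 530]
90 end [304, 179] collar [258, 314] blade mid [206, 470]
100 end [306, 190] collar [253, 290] blade mid [192, 403]
```

View pics/s17.png

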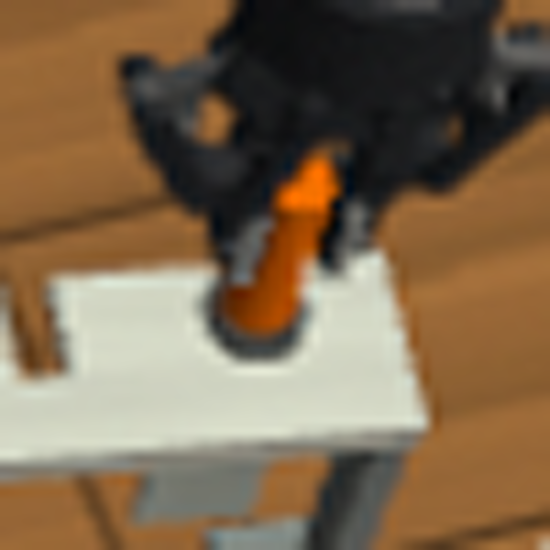

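The collar (255,338) is flat on the plate, handle upright; it is simply seated with the pinch a bit farther up. Relieve the load and release.

```bash
python3 -m pendant '[20,0,0,-0.05,0,0,0,23,0,0,0,0,0,0,24,0,0,0,0,0,0,26,0,0,0,0,0,0,45,0,0,0,0,0,0,45,0,0,0,0,0,0,45,0,0,0,0,0,0,45,0,0,0,0,0,0]'|tail -2
python3 - <<'E'
from plan import *
snap('scene','s18.png',(365,150,435,220),8)
E
```

```text
ft_force: [0.1, 0.4, 0.6]
grip_width: 0.045
```

View pics/s18.png

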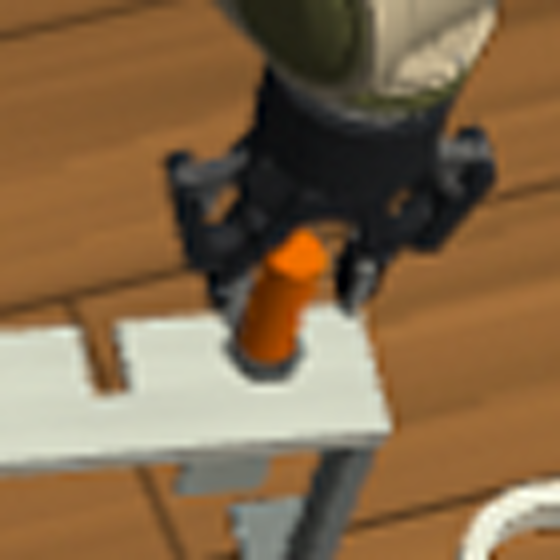

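Orange hangs in notch 4, fingers clear. Rise and go to green.

```bash
python3 -m pendant '[45,0,0,-0.2,0,0,0,45,0,0,-0.4,0,0,0,45,0,0,-0.5,0,0,0,45,0,0,-0.3,0,0,0,45,0,0,0,0,0,0]'|tail -2
python3 - <<'E'
from plan import *
snap('scene','s19.png',(305,150,435,250),5)
plan(fr(TR,(-.052,.035,.12)),-3.75)
E
```

```text
ft_force: [0.2, -0.2, -0.5]
grip_width: 0.0451
t 24.8 pos [0.5757 0.3144 0.2833] w 44.7 F [-0.7  0.7 -0.5]
turn units [ 0.01  0.02 -0.74] shift units [  0.05 -10.13   3.64] TCP tgt [ 0.5399 -0.191   0.1013]
```

View pics/s19.png

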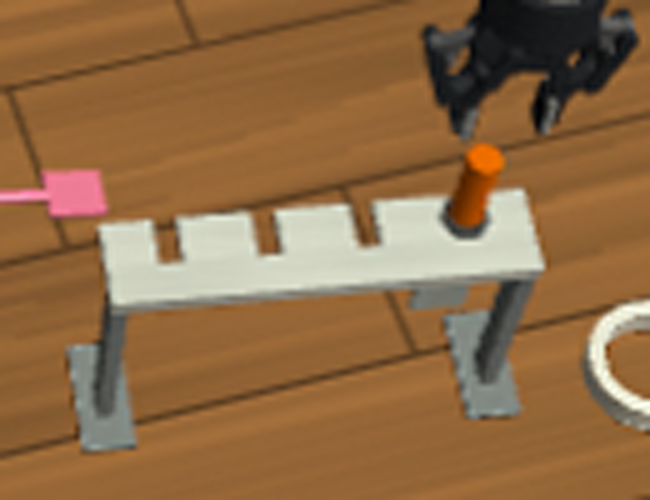

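```bash
python3 -m pendant '[45,0,0,0,0,0,-0.37,45,0,0,0,0,0,-0.37,45,0,-0.3,0,0,0,0,45,0,-0.6,0,0,0,0,45,0,-0.7,0,0,0,0,45,0,-0.7,0,0,0,0,45,0,-0.7,0,0,0,0,45,0,-0.7,0,0,0,0,45,0,-0.7,0,0,0,0,45,0,-0.7,0,0,0,0,45,0,-0.7,0,0,0,0,45,0,-0.7,0,0,0,0]'|tail -1
python3 -m pendant '[45,0,-0.7,0,0,0,0,45,0,-0.7,0.2,0,0,0,45,0,-0.7,0.4,0,0,0,45,0,-0.7,0.5,0,0,0,45,0.05,-0.5,0.5,0,0,0,45,0,-0.33,0.5,0,0,0,45,0,0,0.5,0,0,0,45,0,0,0.5,0,0,0,45,0,0,0.4,0,0,0,45,0,0,0.14,0,0,0,45,0,0,0,0,0,0]'|tail -1
python3 - <<'E'
from plan import *
snap('scene','s20.png',(195,190,310,290),5.5)
plan(fr(TR,(-.052,.035,.05)),-3.75)
E
```

```text
grip_width: 0.0447
grip_width: 0.0449
t 27.1 pos [ 0.5396 -0.1912  0.1004] w 45.0 F [0.  0.8 0.6]
turn units [-0.   -0.   -0.01] shift units [-0.01  0.    1.38] TCP tgt [ 0.5399 -0.191   0.0313]
```

View pics/s20.png

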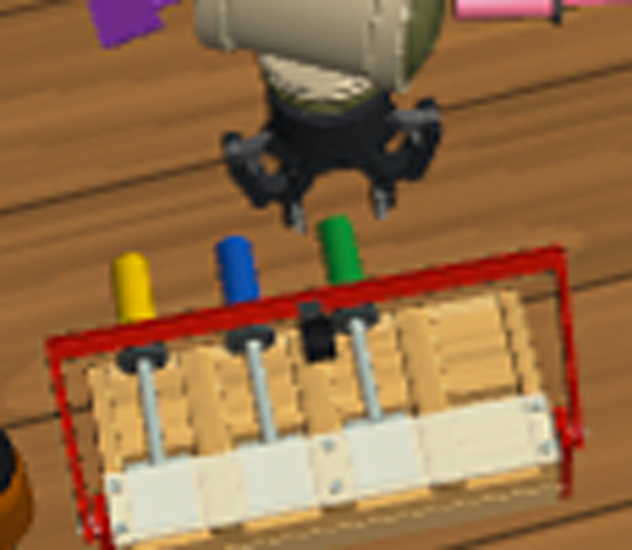

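```bash
python3 -m pendant '[45,-0.06,0,0.3,0,0,0,45,0,0,0.4,0,0,0,45,0,0,0.4,0,0,0,45,0,0,0.28,0,0,0,45,0,0,0,0,0,0,10,0,0,0,0,0,0,10,0,0,0,0,0,0,10,0,0,0,0,0,0,10,0,0,0,0,0,0,10,0,0,0,0,0,0]' 60|tail -2
python3 -m pendant '[10,0.1,0,0,0,0,0,10,0.2,0,0,0,0,0,10,0.25,0,0,0,0,0,10,0.25,0,0,0,0,0,10,0.25,0,0,0,0,0,10,0.25,0,0,0,0,0,10,0.25,0,0,0,0,0,10,0.2,0,0,0,0,0,10,0.13,0,0,0,0,0,10,0,0,0,0,0,0]'|tail -2
python3 - <<'E'
from plan import *
snap('scene','s21.png',(195,190,310,290),5.5)
plan(fr(TR,(-.18,.035,.25)),-3.75)
E
```

```text
ft_force: [0.5, -1.5, 2.8]
grip_width: 0.0221
ft_force: [-1.3, -0.5, -1.2]
grip_width: 0.022
t 29.2 pos [ 0.4485 -0.1848  0.031 ] w 22.0 F [ 0.2  0.3 -1.7]
turn units [ 0.   -0.01 -0.  ] shift units [ 0.73 -0.   -4.01] TCP tgt [ 0.4122 -0.1826  0.2313]
```

View pics/s21.png

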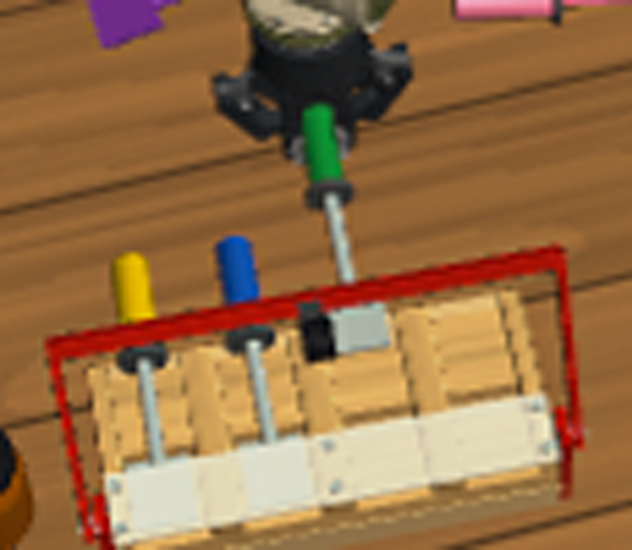

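Green is out. Lift and back off as before.

```bash
python3 -m pendant '[10,0.02,0,-0.1,0,0,0,10,0.05,0,-0.25,0,0,0,10,0.1,0,-0.4,0,0,0,10,0.1,0,-0.5,0,0,0,10,0.1,0,-0.5,0,0,0,10,0.1,0,-0.5,0,0,0,10,0.1,0,-0.5,0,0,0,10,0.1,0,-0.5,0,0,0,10,0,0,-0.5,0,0,0,10,0,0,-0.4,0,0,0,10,0,0,-0.15,0,0,0,10,0,0,0,0,0,0]'|tail -2
python3 m.py
python3 -m pendant '[23,0,0,0,0,0,0,23,0,0,0,0,0,0,23.5,0,0,0,0,0,0,23.5,0,0,0,0,0,0,23.7,0,0,0,0,0,0,23.7,0,0,0,0,0,0]' 20|tail -1; python3 m.py
python3 - <<'E'
from plan import *
snap('scene','s22.png',(215,140,305,230),6)
import ang;ang.tab(TR,(215,140),6)
E
```

```text
ft_force: [0.5, -0.9, -3.6]
grip_width: 0.0223
w 0.02233890340424299 tq [0.015 0.234 0.056] [ 0.5 -0.9 -3.6]
grip_width: 0.0237
w 0.023720797117313744 tq [0.009 0.282 0.014] [-1.1 -0.7 -3.3]
0 end [191, 169] collar [214, 276] blade mid [244, 415]
10 end [191, 165] collar [214, 284] blade mid [245, 436]
20 end [191, 163] collar [214, 290] blade mid [244, 449]
30 end [191, 161] collar [214, 292] blade mid [243, 454]
40 end [191, 161] collar [213, 292] blade mid [240, 452]
50 end [192, 162] collar [212, 289] blade mid [235, 442]
60 end [192, 164] collar [210, 284] blade mid [230, 425]
70 end [193, 167] collar [208, 276] blade mid [224, 402]
80 end [194, 172] collar [205, 266] blade mid [218, 374]
90 end [196, 177] collar [203, 254] blade mid [211, 342]
100 end [197, 183] collar [200, 241] blade mid [203, 306]
```

View pics/s22.png

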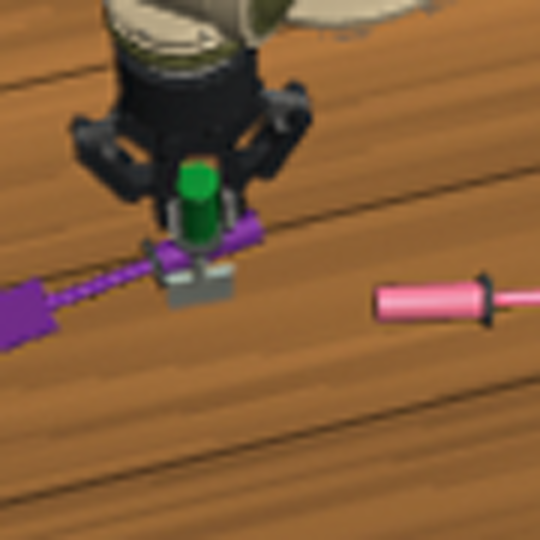

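It swung through and is momentarily past vertical (~105°, blade (200,287)). Let it settle briefly.

```bash
python3 -m pendant '[23.7,0,0,0,0,0,0,23.7,0,0,0,0,0,0]' 20|tail -1; python3 m.py
python3 - <<'E'
from plan import *
snap('scene','s23.png',(215,140,305,230),6)
E
```

```text
grip_width: 0.0237
w 0.023680998847464874 tq [ 0.031 -0.053  0.045] [-0.5 -0.2 -2.2]
```

View pics/s23.png

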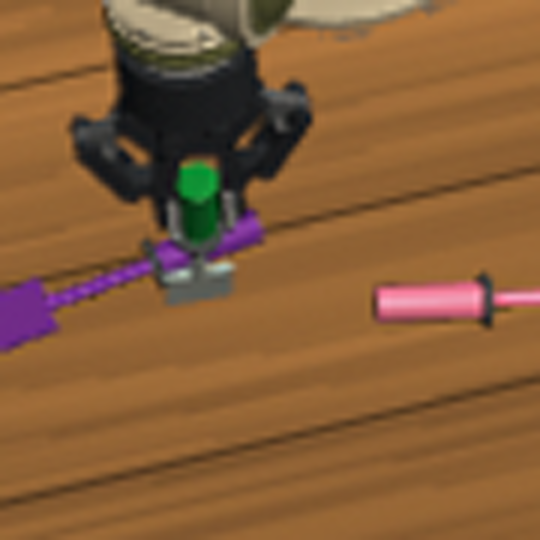

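```bash
python3 -m pendant '[23.8,0,0,0,0,0,0,23.8,0,0,0,0,0,0,23.85,0,0,0,0,0,0,23.85,0,0,0,0,0,0]' 20|tail -1; python3 m.py
python3 - <<'E'
from plan import *
snap('scene','s24.png',(215,140,305,230),6)
E
```

```text
grip_width: 0.0239
w 0.023915839876035756 tq [-0.006 -0.026 -0.036] [-1.1 -0.2 -3.4]
```

View pics/s24.png

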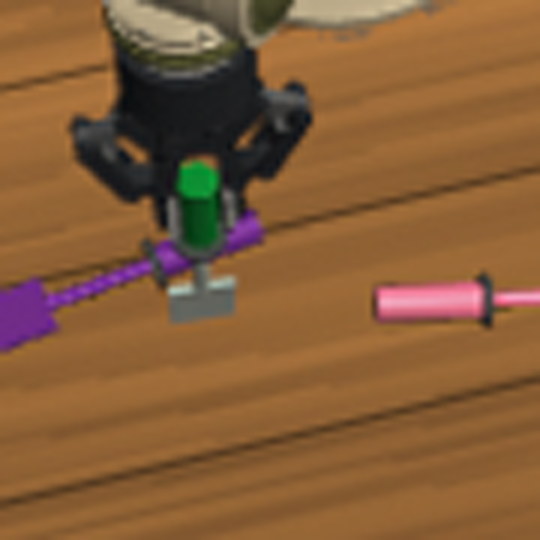

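```bash
python3 -m pendant '[23.9,0,0,0,0,0,0,23.9,0,0,0,0,0,0,23.92,0,0,0,0,0,0,23.92,0,0,0,0,0,0,22,0,0,0,0,0,0,10,0,0,0,0,0,0]' 20|tail -1; python3 m.py
python3 - <<'E'
from plan import *
snap('scene','s25.png',(215,140,305,230),6)
plan(fr(RK,(-.07,.035,.26)),-9.66)
E
```

```text
grip_width: 0.0105
w 0.010481409000913332 tq [0.031 0.069 0.014] [-0.3 -0.3  1.2]
t 32.4 pos [ 0.4157 -0.1828  0.2463] w 10.3 F [ 0.  -0.2  0.2]
turn units [-0.    0.    0.74] shift units [-0.08  8.94  0.1 ] TCP tgt [0.4946 0.2571 0.2413]
```

View pics/s25.png

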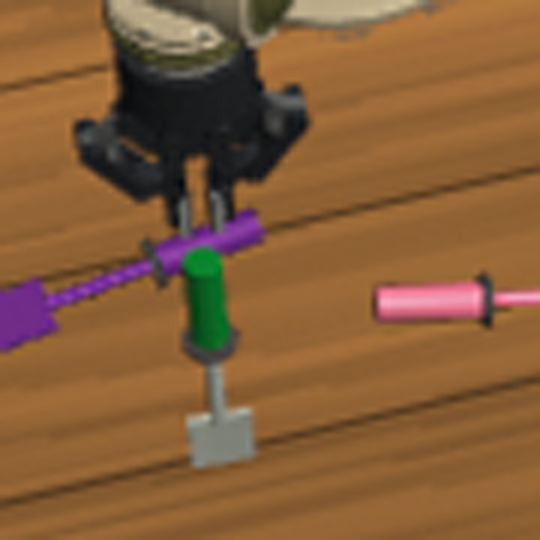

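The green scraper slipped out of the slack grip and is falling. Raise the hand, let it settle, and see where it lies.

```bash
python3 -m pendant '[45,0,0,-0.3,0,0,0,45,0,0,-0.5,0,0,0,45,0,0,-0.5,0,0,0,45,0,0,0,0,0,0,45,0.3,0.3,0,0,0,0,45,0.5,0.5,0,0,0,0,45,0.3,0.5,0,0,0,0,45,0,0.5,0,0,0,0,45,0,0.5,0,0,0,0,45,0,0.5,0,0,0,0,45,0,0.5,0,0,0,0,45,0,0,0,0,0,0]' 20|tail -1; python3 m.py
python3 - <<'E'
from plan import *
im=snap('scene','s26.png',None,1.4)
im=snap('top','t26.png',None,1.4)
E
```

```text
grip_width: 0.045
w 0.045001368383952155 tq [-0.056 -0.015  0.001] [ 0.6 -0.4  0.1]
```

View pics/s26.png

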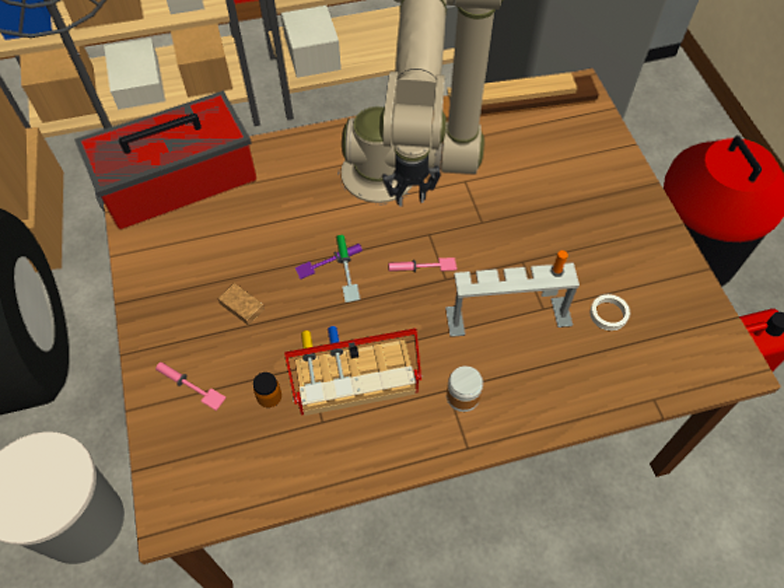

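View pics/t26.png

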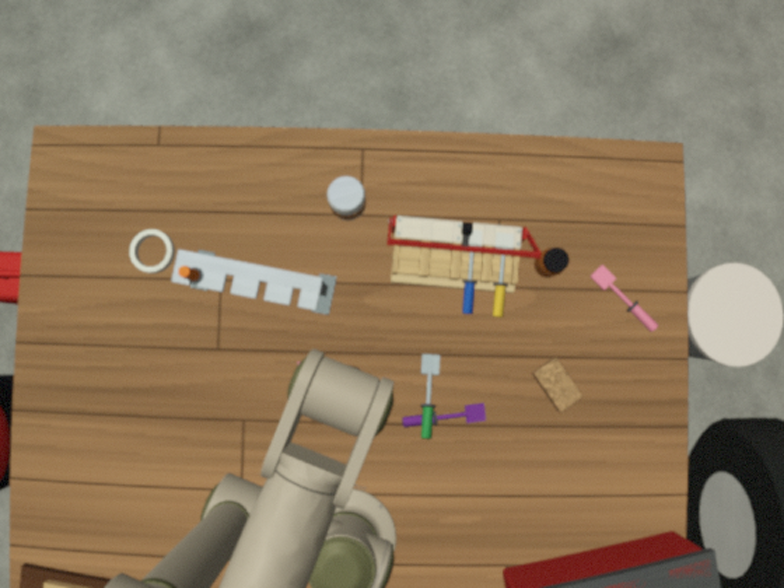

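Green landed across the purple look-alike's handle, which looks unmoved (top view (403,420)–(485,413), as at the start). Enlarge both views.

Run:
```python
from plan import *
t=last('top');s=last('scene')
save(t['frame'],'t27.png',(280,245,355,320),8);save(s['frame'],'s27.png',(205,160,270,220),9)
t0=np.load('last_top.npz')
```

```text
(no output)
```

View pics/t27.png

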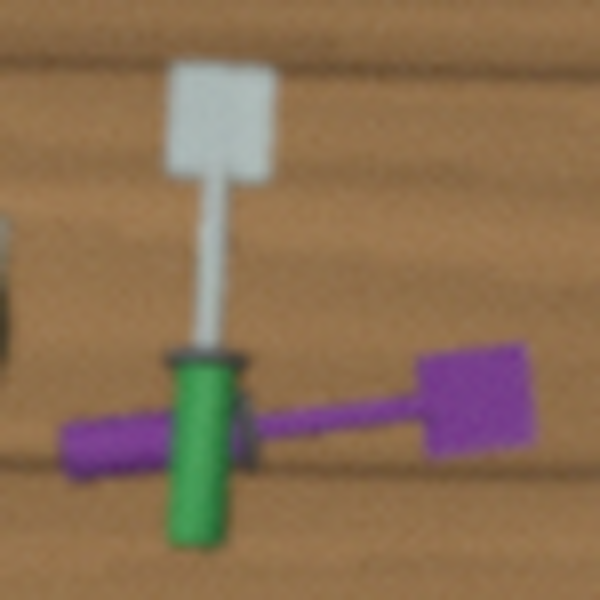

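View pics/s27.png

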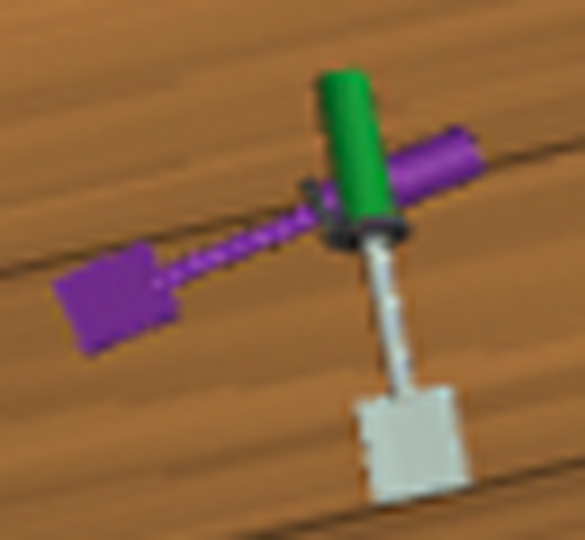

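Run:
```python
from plan import *
t=last('top');s=last('scene')
print('top cam')
for u,v in [(205,380),(203,420),(201,460),(200,500),(198,530),(222,120),(207,300),(110,450),(145,445)]:
    x,y=(u+.5)/8-.5+280,(v+.5)/8-.5+245;print((u,v),p3(t,x,y).round(4))
print('scene')
for u,v in [(345,85),(352,130),(362,180),(370,205),(412,445),(440,155),(415,165)]:
    x,y=(u+.5)/9-.5+205,(v+.5)/9-.5+160;print((u,v),p3(s,x,y).round(4))
```

```text
top cam
(205, 380) [ 0.2992 -0.1755  0.0517]
(203, 420) [ 0.2842 -0.1749  0.0543]
(201, 460) [ 0.2694 -0.1741  0.0584]
(200, 500) [ 0.2547 -0.1738  0.0623]
(198, 530) [ 0.2435 -0.1731  0.0638]
(222, 120) [ 0.398  -0.1833  0.0131]
(207, 300) [ 0.3281 -0.1774  0.0301]
(110, 450) [ 0.2695 -0.1404  0.0352]
(145, 445) [ 0.2717 -0.154   0.0351]
scene
(345, 85) [ 0.2496 -0.1719  0.065 ]
(352, 130) [ 0.2677 -0.1736  0.0572]
(362, 180) [ 0.2911 -0.1751  0.0528]
(370, 205) [ 0.3023 -0.1744  0.0495]
(412, 445) [ 0.3975 -0.1814  0.0072]
(440, 155) [ 0.2729 -0.1373  0.0324]
(415, 165) [ 0.2757 -0.1491  0.0332]
```

Run:
```python
from plan import *
plan((.254,-.1735,.0525),-3.75)
print(observe()['q'])
```

```text
t 33.7 pos [ 0.3714 -0.0144  0.3107] w 44.7 F [ 0.6 -0.4  0.4]
turn units [-0.   -0.    0.01] shift units [ 2.13 -3.33  5.54] TCP tgt [ 0.254  -0.1735  0.0338]
[-2.06366718e+01  8.48998530e-02  8.92594332e+01 -1.52395405e-02
  9.06829235e+01 -1.06959846e+02]
```

```bash
python3 -m pendant '[45,0.2,-0.3,0,0,0,0,45,0.3,-0.5,0,0,0,0,45,0.35,-0.55,0,0,0,0,45,0.4,-0.6,0,0,0,0,45,0.4,-0.6,0.3,0,0,0,45,0.3,-0.5,0.5,0,0,0,45,0.18,-0.28,0.6,0,0,0,45,0,0,0.6,0,0,0,45,0,0,0.6,0,0,0,45,0,0,0.5,0,0,0,45,0,0,0.4,0,0,0,45,0,0,0,0,0,0]'|tail -5
python3 - <<'E'
from plan import *
snap('scene','s28.png',(205,130,280,220),7)
plan((.254,-.1735,.0525),-3.75)
E
```

```text
time_s: 34.9
position: [0.2533, -0.1733, 0.1345]
tool_rot: [[-0.998, 0.067, -0.003], [0.067, 0.998, 0.004], [0.003, 0.004, -1.0]]
ft_force: [-0.5, -0.1, -0.5]
grip_width: 0.0453
t 35.0 pos [ 0.2538 -0.1739  0.1357] w 44.8 F [-0.5 -0.7  1.2]
turn units [ 0.01 -0.01 -0.01] shift units [-0.    0.01  2.04] TCP tgt [ 0.254  -0.1735  0.0338]
```

View pics/s28.png

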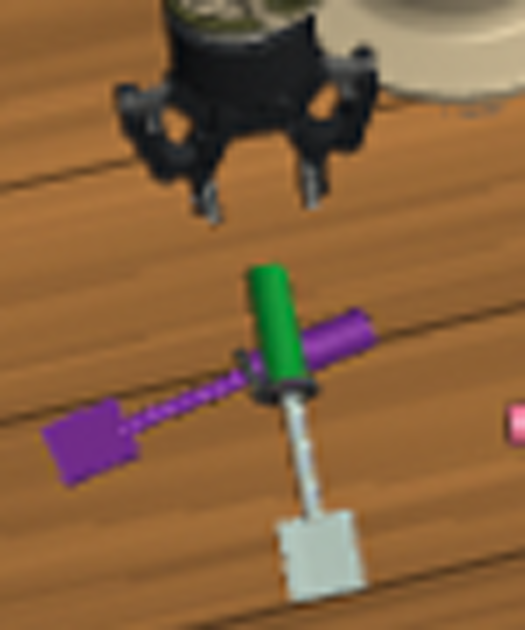

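```bash
python3 -m pendant '[45,0,0,0.3,0,0,0,45,0,0,0.5,0,0,0,45,0,0,0.5,0,0,0,45,0,0,0.4,0,0,0,45,0,0,0.24,0,0,0,45,0,0,0.1,0,0,0,45,0,0,0,0,0,0]'|tail -2
python3 m.py
python3 -m pendant '[30,0,0,0,0,0,0,30,0,0,0,0,0,0,10,0,0,0,0,0,0,10,0,0,0,0,0,0,10,0,0,0,0,0,0]' 60|tail -2
python3 m.py
python3 - <<'E'
from plan import *
snap('scene','s29.png',(205,130,280,220),7)
E
```

```text
ft_force: [0.4, -0.7, 0.5]
grip_width: 0.0449
w 0.04491906727526466 tq [ 0.027  0.05  -0.052] [ 0.4 -0.7  0.5]
ft_force: [0.4, 0.6, 4.4]
grip_width: 0.0223
w 0.022289395913650593 tq [ 0.014 -0.038 -0.037] [0.4 0.6 4.4]
```

View pics/s29.png

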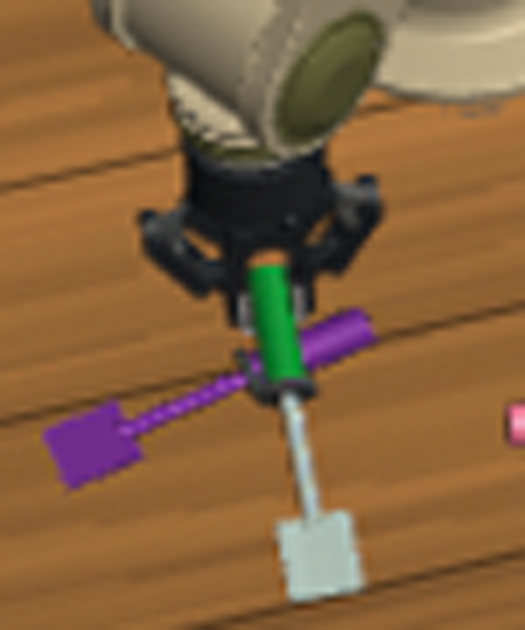

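Green gripped near its end; purple undisturbed. Lift straight up.

```bash
python3 -m pendant '[10,0,0,-0.1,0,0,0,10,0,0,-0.2,0,0,0,10,0,0,-0.4,0,0,0,10,0,0,-0.5,0,0,0,10,-0.1,0,-0.6,0,0,0,10,-0.2,0,-0.6,0,0,0,10,-0.3,0,-0.6,0,0,0,10,-0.4,0,-0.6,0,0,0,10,-0.4,0,-0.5,0,0,0,10,-0.4,0,-0.4,0,0,0,10,-0.2,0,-0.2,0,0,0,10,0,0,0,0,0,0]' 80|tail -2
python3 - <<'E'
from plan import *
snap('scene','s30.png',(205,130,295,220),6)
import ang;ang.tab(TR,(205,130),6)
plan((.35,-.18,.27),-3.75)
E
python3 m.py
```

```text
ft_force: [0.6, 0.0, -2.2]
grip_width: 0.022
0 end [228, 119] collar [251, 224] blade mid [280, 359]
10 end [228, 115] collar [251, 232] blade mid [281, 381]
20 end [228, 113] collar [252, 238] blade mid [281, 396]
30 end [228, 111] collar [251, 241] blade mid [280, 402]
40 end [228, 110] collar [250, 242] blade mid [277, 401]
50 end [229, 111] collar [249, 240] blade mid [273, 393]
60 end [229, 113] collar [247, 235] blade mid [268, 378]
70 end [230, 116] collar [245, 227] blade mid [263, 356]
80 end [231, 121] collar [243, 218] blade mid [256, 329]
90 end [233, 126] collar [240, 206] blade mid [249, 298]
100 end [234, 132] collar [238, 193] blade mid [242, 262]
t 37.5 pos [ 0.3538 -0.1798  0.2688] w 21.6 F [-0.1  0.4 -3. ]
turn units [ 0.   -0.01  0.01] shift units [ 0.08 -0.01  0.35] TCP tgt [ 0.35   -0.18    0.2513]
w 0.021562090028996374 tq [ 0.071  0.271 -0.029] [-0.1  0.4 -3. ]
```

View pics/s30.png

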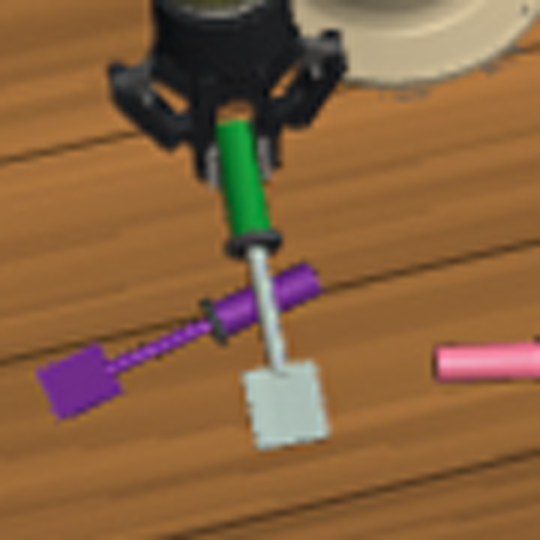

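Move over open bench and lower (so that a slip would only be centimetres), then slacken in finer steps.

```bash
python3 -m pendant '[10,-0.2,0,0.2,0,0,0,10,-0.3,0,0.4,0,0,0,10,-0.1,0,0.5,0,0,0,10,0,0,0.4,0,0,0,10,0,0,0.2,0,0,0,10,0,0,0,0,0,0]' 80|tail -2
python3 -m pendant '[23,0,0,0,0,0,0,23,0,0,0,0,0,0,23.3,0,0,0,0,0,0,23.3,0,0,0,0,0,0,23.5,0,0,0,0,0,0,23.5,0,0,0,0,0,0,23.5,0,0,0,0,0,0]' 20|tail -1; python3 m.py
python3 - <<'E'
from plan import *
snap('scene','s31.png',(205,130,295,220),6)
import ang;ang.tab(TR,(205,130),6)
E
```

```text
ft_force: [0.2, 0.4, -2.3]
grip_width: 0.0213
grip_width: 0.0232
w 0.023224027076995713 tq [ 0.035 -0.007 -0.023] [ 0.4  0.2 -2.1]
0 end [245, 250] collar [267, 353] blade mid [295, 487]
10 end [245, 246] collar [267, 361] blade mid [296, 507]
20 end [245, 243] collar [268, 366] blade mid [296, 520]
30 end [245, 242] collar [267, 369] blade mid [295, 525]
40 end [245, 242] collar [266, 368] blade mid [292, 522]
50 end [246, 243] collar [265, 366] blade mid [288, 513]
60 end [246, 245] collar [263, 360] blade mid [283, 496]
70 end [247, 248] collar [261, 353] blade mid [277, 474]
80 end [248, 253] collar [259, 343] blade mid [271, 447]
90 end [249, 258] collar [256, 331] blade mid [264, 416]
100 end [251, 264] collar [254, 318] blade mid [257, 381]
```

View pics/s31.png

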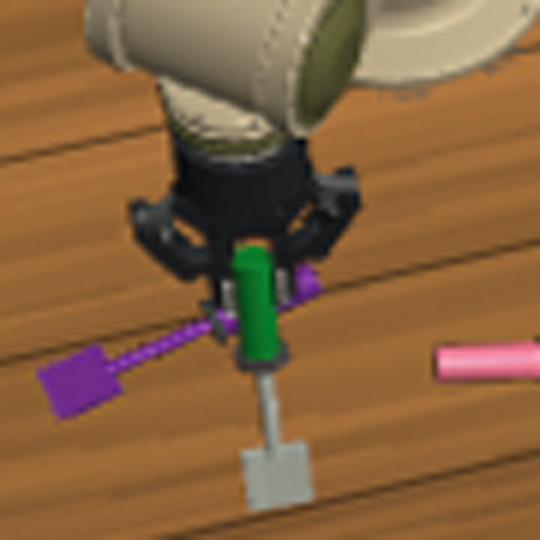

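```bash
python3 -m pendant '[23.5,0,0,0,0,0,0,23.5,0,0,0,0,0,0,23.6,0,0,0,0,0,0,23.6,0,0,0,0,0,0]' 20|tail -1; python3 m.py
python3 - <<'E'
from plan import *
snap('scene','s32.png',(205,130,295,220),6)
E
```

```text
grip_width: 0.0235
w 0.023509888299183105 tq [ 0.004  0.063 -0.001] [-0.4 -0.6 -2.2]
```

View pics/s32.png

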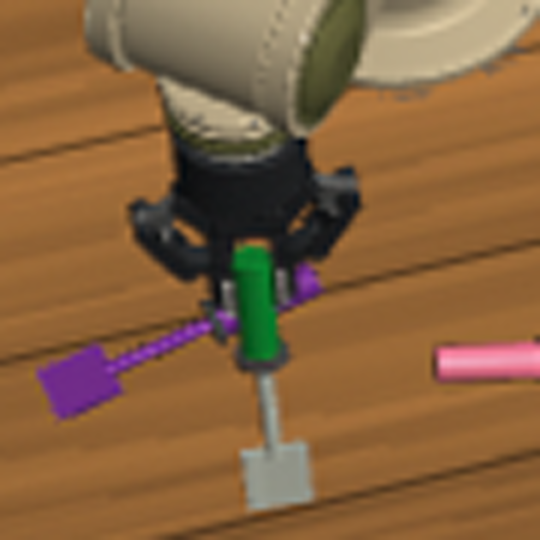

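```bash
python3 -m pendant '[23.7,0,0,0,0,0,0,23.7,0,0,0,0,0,0,23.7,0,0,0,0,0,0]' 20|tail -1; python3 m.py
python3 - <<'E'
from plan import *
snap('scene','s33.png',(205,130,295,220),6)
E
```

```text
grip_width: 0.0238
w 0.02381572299258386 tq [0.059 0.067 0.012] [ 0.2 -0.2 -2.6]
```

View pics/s33.png

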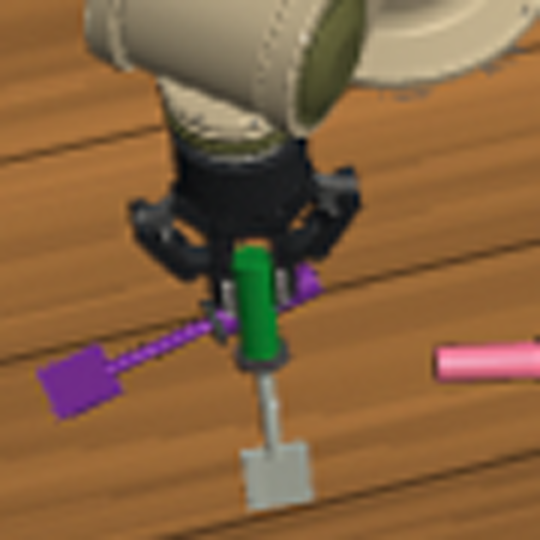

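Run:
```python
from plan import *
s=observe();R=s['tool_rot'];g=s['position']+R[:,2]*grasp_offset;im=last('scene')
print(g)
for a in range(55,100,5):
    c,sn=np.cos(np.radians(a)),np.sin(np.radians(a));d=-R[:,0]*c+R[:,2]*sn
    print(a,[((proj(im,g+d*L)+.5-np.array((205,130)))*6-.5).round(0).tolist() for L in(-.015,.06,.1525)])
p=[p3(im,(u+.5)/6-.5+205,(v+.5)/6-.5+130) for u,v in((254,275),(258,335),(277,476))];print(np.round(p,4))
```

```text
[ 0.38407722 -0.18220656  0.20283541]
55 [[248.0, 257.0], [266.0, 376.0], [287.0, 517.0]]
60 [[248.0, 258.0], [265.0, 372.0], [285.0, 508.0]]
65 [[248.0, 259.0], [264.0, 368.0], [282.0, 497.0]]
70 [[249.0, 260.0], [263.0, 363.0], [279.0, 485.0]]
75 [[249.0, 261.0], [261.0, 358.0], [275.0, 471.0]]
80 [[249.0, 263.0], [260.0, 352.0], [272.0, 456.0]]
85 [[250.0, 264.0], [259.0, 346.0], [268.0, 440.0]]
90 [[250.0, 266.0], [257.0, 339.0], [265.0, 423.0]]
95 [[251.0, 268.0], [256.0, 332.0], [261.0, 405.0]]
[[ 0.3873 -0.181   0.2127]
 [ 0.4003 -0.184   0.1707]
 [ 0.4299 -0.1852  0.0596]]
```

About 74°. Firm the grip and tilt the hand by ~15° to make it plumb.

```bash
python3 -m pendant '[22,0,0,0,0,0,0,10,0,0,0,0,0,0,10,0,0,0,0,0,0,10,0,0,-0.1,0,0.4,0,10,0,0,-0.3,0,0.7,0,10,0,0,-0.5,0,0.7,0,10,0,0,-0.4,0,0.1,0,10,0,0,-0.1,0,0,0,10,0,0,0,0,0,0]' 60|tail -5
cat >> plan.py <<'E'
def planR(tgt,yaw,pitch):
    "hand pitched by pitch deg (+wy) from straight down; gives turn, then shift in the turned tool"
    s=observe();R0=s['tool_rot'];a=np.radians(yaw);c,s_=np.cos(a),np.sin(a)
    R=np.array([[-c,-s_,0],[-s_,c,0],[0,0,-1.]])@Ro.from_euler('y',pitch,degrees=True).as_matrix()
    tg=np.array(tgt)-R[:,2]*grasp_offset
    print('t',round(s['time_s'],1),'pos',s['position'].round(4),'grasp',(s['position']+R0[:,2]*grasp_offset).round(4),'F',s['ft_force'].round(1))
    print('turn',(np.degrees(Ro.from_matrix(R0.T@R).as_rotvec())/8).round(2),'shift',(R.T@(tg-s['position'])/.05).round(2),'world dir tool x',R[:,0].round(2),'z',R[:,2].round(2))
E
python3 - <<'E'
from plan import *
snap('scene','s34.png',(205,110,295,220),5.4)
planR((.38,-.18,.26),-3.75,15)
s=observe();R=s['tool_rot']@Ro.from_euler('y',-15,degrees=True).as_matrix();g=s['position']+s['tool_rot'][:,2]*grasp_offset;im=last('scene')
for a in range(65,100,5):
    c,sn=np.cos(np.radians(a)),np.sin(np.radians(a));d=-R[:,0]*c+R[:,2]*sn
    print(a,[((proj(im,g+d*L)+.5-np.array((205,110)))*5.4-.5).round(0).tolist() for L in(-.015,.06,.1525)])
E
```

```text
time_s: 40.5
position: [0.3951, -0.1829, 0.2529]
tool_rot: [[-0.963, 0.065, -0.26], [0.063, 0.998, 0.017], [0.261, -0.0, -0.965]]
ft_force: [-0.4, 0.5, -2.8]
grip_width: 0.0221
t 40.5 pos [ 0.3946 -0.1827  0.2524] grasp [ 0.3995 -0.1831  0.2704] F [ 0.7 -0.9 -2. ]
turn [ 0.   -0.02  0.  ] shift [0.32 0.04 0.3 ] world dir tool x [-0.96  0.06  0.26] z [-0.26  0.02 -0.97]
65 [[222.0, 297.0], [236.0, 400.0], [253.0, 520.0]]
70 [[222.0, 298.0], [235.0, 395.0], [250.0, 509.0]]
75 [[223.0, 299.0], [234.0, 391.0], [247.0, 496.0]]
80 [[223.0, 300.0], [233.0, 385.0], [244.0, 483.0]]
85 [[223.0, 302.0], [231.0, 379.0], [241.0, 468.0]]
90 [[224.0, 304.0], [230.0, 373.0], [237.0, 452.0]]
95 [[224.0, 305.0], [229.0, 366.0], [234.0, 435.0]]
```

View pics/s34.png

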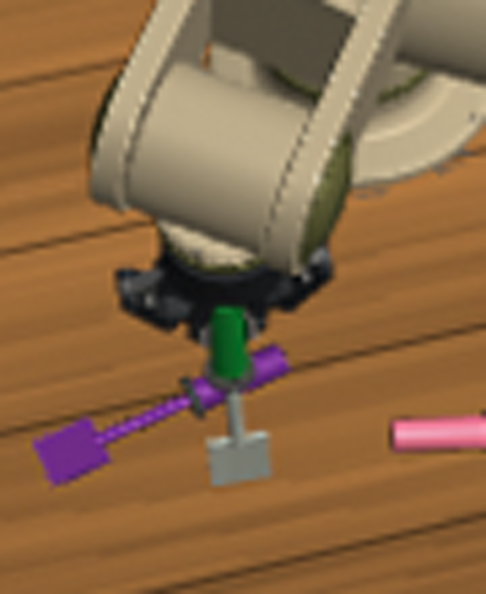

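Blade mid (240,458): ~88°, plumb. Carry to notch 3.

Run:
```python
from plan import *
planR(fr(RK,(-.07,.035,.268)),-9.66,15.2)
```

```text
t 40.5 pos [ 0.3946 -0.1827  0.2524] grasp [ 0.3995 -0.1831  0.2704] F [ 0.7 -0.9 -2. ]
turn [-0.19  0.    0.71] shift [-0.4   9.01 -0.06] world dir tool x [-0.95  0.16  0.26] z [-0.26  0.04 -0.97]
```

```bash
python3 -m pendant '[10,0,0,0,-0.1,0,0.36,10,0,0,0,-0.09,0,0.35,10,0,0.2,0,0,0,0,10,0,0.4,0,0,0,0,10,0,0.5,0,0,0,0,10,0,0.5,0,0,0,0,10,0,0.5,0,0,0,0,10,0,0.5,0,0,0,0,10,0,0.5,0,0,0,0,10,0,0.5,0,0,0,0,10,0,0.5,0,0,0,0,10,0,0.5,0,0,0,0]' 60|tail -1
python3 -m pendant '[10,0,0.5,0,0,0,0,10,0,0.5,0,0,0,0,10,0,0.5,0,0,0,0,10,0,0.5,0,0,0,0,10,0,0.5,0,0,0,0,10,0,0.5,0,0,0,0,10,0,0.5,0,0,0,0,10,0,0.5,0,0,0,0,10,-0.2,0.3,0,0,0,0,10,-0.2,0.11,0,0,0,0,10,0,0,0,0,0,0]'|tail -1
python3 - <<'E'
from plan import *
snap('scene','s35.png',(305,150,435,250),5)
planR(fr(RK,(-.07,.035,.268)),-9.66,15.2)
planR(fr(RK,(0,.035,.245)),-9.66,15.2)
E
```

```text
grip_width: 0.0223
grip_width: 0.0224
t 42.9 pos [0.4893 0.2576 0.2468] grasp [0.4941 0.2568 0.2648] F [-0.5  0.8 -1.8]
turn [-0.01 -0.01  0.  ] shift [ 0.01  0.01 -0.06] world dir tool x [-0.95  0.16  0.26] z [-0.26  0.04 -0.97]
t 42.9 pos [0.4893 0.2576 0.2468] grasp [0.4941 0.2568 0.2648] F [-0.5  0.8 -1.8]
turn [-0.01 -0.01  0.  ] shift [-1.46  0.01  0.01] world dir tool x [-0.95  0.16  0.26] z [-0.26  0.04 -0.97]
```

View pics/s35.png

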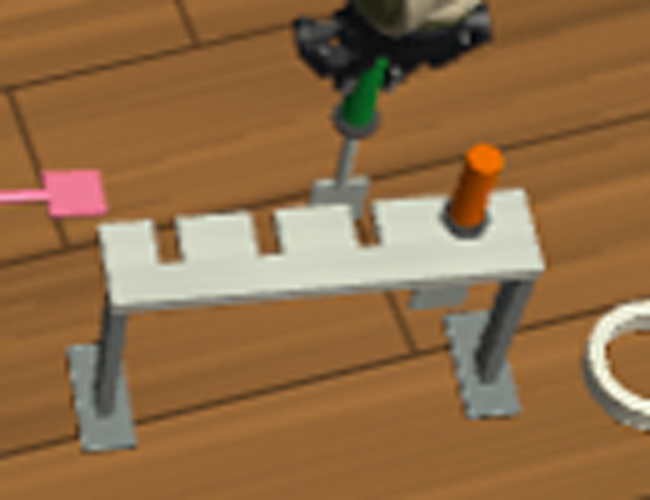

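```bash
python3 -m pendant '[10,-0.1,0,0,0,0,0,10,-0.2,0,0,0,0,0,10,-0.25,0,0,0,0,0,10,-0.25,0,0,0,0,0,10,-0.25,0,0,0,0,0,10,-0.25,0,0,0,0,0,10,-0.16,0,0,0,0,0,10,0,0,0,0,0,0]'|tail -2
python3 - <<'E'
from plan import *
snap('scene','s36.png',(345,150,435,230),7)
planR(fr(RK,(0,.035,.245)),-9.66,15.2)
planR(fr(RK,(0,.035,.230)),-9.66,15.2)
E
```

```text
ft_force: [-1.1, 0.2, -2.3]
grip_width: 0.0225
t 43.8 pos [0.5592 0.246  0.2279] grasp [0.564  0.2452 0.246 ] F [-1.1  0.4 -2.2]
turn [-0.   -0.01 -0.  ] shift [0.   0.   0.02] world dir tool x [-0.95  0.16  0.26] z [-0.26  0.04 -0.97]
t 43.8 pos [0.5592 0.246  0.2279] grasp [0.564  0.2452 0.246 ] F [-1.1  0.4 -2.2]
turn [-0.   -0.01 -0.  ] shift [-0.08  0.    0.31] world dir tool x [-0.95  0.16  0.26] z [-0.26  0.04 -0.97]
```

View pics/s36.png

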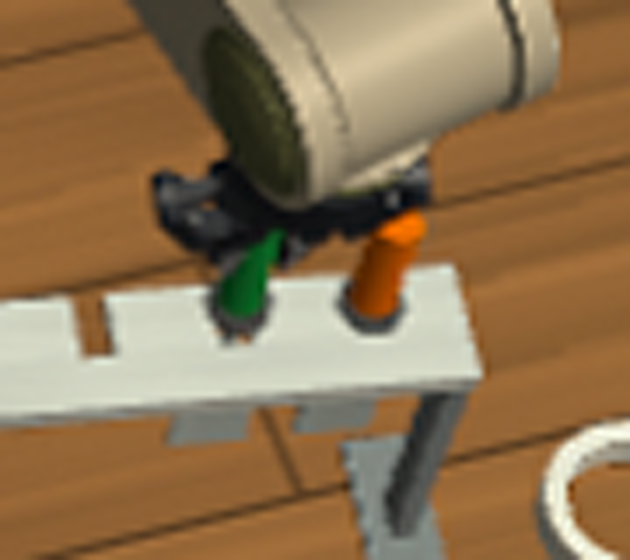

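Green's collar (240,315) is over notch 3, blade (210,425) below the plate; orange unmoved. Lower with force checks.

```bash
python3 -m pendant '[10,-0.01,0,0.05,0,0,0,10,-0.02,0,0.06,0,0,0,10,0,0,0,0,0,0]' 30|tail -2; python3 m.py
python3 -m pendant '[10,-0.01,0,0.05,0,0,0,10,-0.01,0,0.03,0,0,0,10,0,0,0,0,0,0]' 30|tail -2; python3 m.py
```

```text
ft_force: [-0.0, -0.2, -3.3]
grip_width: 0.0227
w 0.022704329287977745 tq [-0.021 -0.208 -0.006] [-0.  -0.2 -3.3]
ft_force: [0.5, -0.1, -3.0]
grip_width: 0.0228
w 0.022822317436729484 tq [ 0.001 -0.214 -0.035] [ 0.5 -0.1 -3. ]
```

```bash
python3 -m pendant '[10,-0.01,0,0.05,0,0,0,10,0,0,0.03,0,0,0,10,0,0,0,0,0,0]' 30|tail -2; python3 m.py
python3 -m pendant '[10,-0.01,0,0.05,0,0,0,10,0,0,0,0,0,0]' 30|tail -2; python3 m.py; python3 -c "
from plan import *
planR(fr(RK,(0,.035,.230)),-9.66,15.2)"
```

```text
ft_force: [0.5, 0.0, -3.1]
grip_width: 0.0226
w 0.02262890875619656 tq [-0.005 -0.201 -0.005] [ 0.5  0.  -3.1]
ft_force: [0.1, -1.0, 3.8]
grip_width: 0.0227
w 0.02271293437692446 tq [-0.028  0.09   0.052] [ 0.1 -1.   3.8]
t 44.9 pos [0.5583 0.2464 0.2132] grasp [0.5631 0.2455 0.2312] F [ 0.1 -1.   3.8]
turn [0.   0.01 0.  ] shift [-0.02 -0.    0.02] world dir tool x [-0.95  0.16  0.26] z [-0.26  0.04 -0.97]
```

Touched at 61 mm above the plate. Slacken, press lightly, open.

```bash
python3 -m pendant '[23,0,0,0.02,0,0,0,23.5,0,0,0.02,0,0,0,23.5,0,0,0,0,0,0,24,0,0,0,0,0,0,26,0,0,0,0,0,0,34,0,0,0,0,0,0,42,0,0,0,0,0,0,42,0,0,0,0,0,0,42,0,0,0,0,0,0]' 20|tail -2; python3 m.py
python3 - <<'E'
from plan import *
snap('scene','s37.png',(345,150,435,230),7)
E
```

```text
ft_force: [-0.5, -0.1, -0.1]
grip_width: 0.0418
w 0.04184411241517975 tq [ 0.011 -0.139 -0.011] [-0.5 -0.1 -0.1]
```

View pics/s37.png

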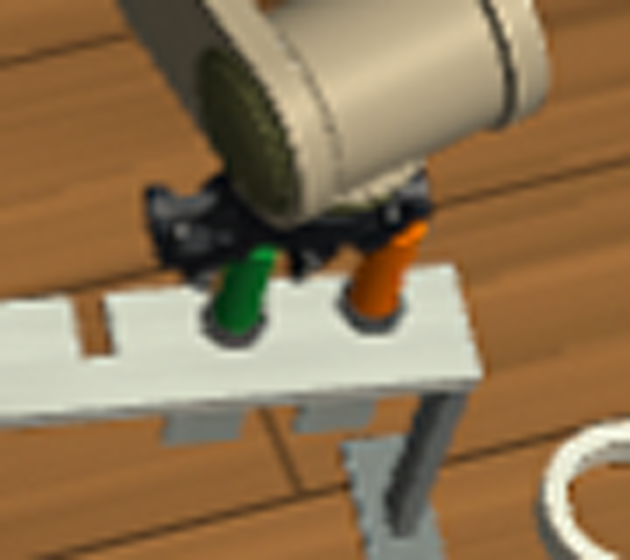

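```bash
python3 -m pendant '[42,0.03,0,-0.1,0,0,0,42,0.08,0,-0.3,0,0,0,42,0.13,0,-0.5,0,0,0,42,0.13,0,-0.5,0,0,0,42,0.05,0,-0.2,0,0,0,45,0,0,0,0,-0.9,0,45,0,0,0,0,-0.98,0,45,0,0,0,0,0,0]' 20|tail -2; python3 m.py
python3 - <<'E'
from plan import *
snap('scene','s38.png',(305,150,435,250),5)
plan(fr(TR,(-.048,-.035,.12)),-3.75)
E
```

```text
ft_force: [-0.1, -0.4, 0.2]
grip_width: 0.0452
w 0.04516521483834015 tq [-0.028  0.011  0.023] [-0.1 -0.4  0.2]
t 46.6 pos [0.5569 0.2468 0.2935] w 44.8 F [-0.1 -0.9 -0.1]
turn units [-0.   -0.03 -0.73] shift units [ -0.31 -10.16   3.84] TCP tgt [ 0.5393 -0.2611  0.1013]
```

View pics/s38.png

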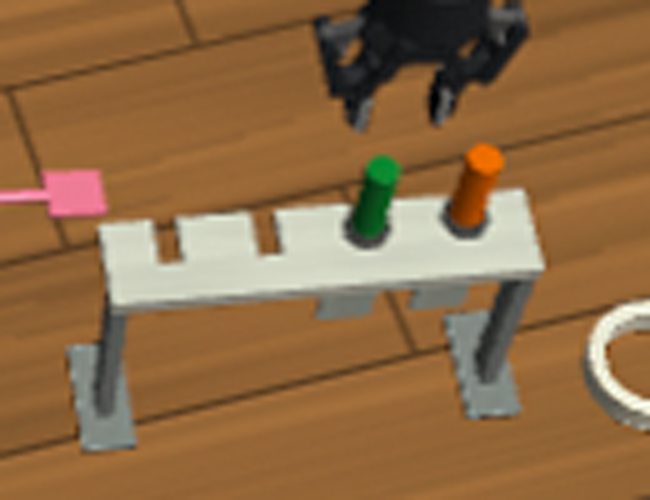

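Green and orange both hang upright. On to blue (bay y=-35).

```bash
python3 -m pendant '[45,0,0,0,0,0,-0.37,45,0,0,0,0,0,-0.36,45,0,-0.3,0,0,0,0,45,0,-0.6,0,0,0,0,45,0,-0.7,0,0,0,0,45,0,-0.7,0,0,0,0,45,0,-0.7,0,0,0,0,45,0,-0.7,0,0,0,0,45,0,-0.7,0,0,0,0,45,0,-0.7,0,0,0,0,45,0,-0.7,0,0,0,0,45,0,-0.7,0,0,0,0]'|tail -1
python3 -m pendant '[45,0,-0.7,0,0,0,0,45,0,-0.7,0.2,0,0,0,45,0,-0.7,0.4,0,0,0,45,0,-0.7,0.5,0,0,0,45,-0.15,-0.5,0.5,0,0,0,45,-0.15,-0.36,0.5,0,0,0,45,0,0,0.5,0,0,0,45,0,0,0.5,0,0,0,45,0,0,0.5,0,0,0,45,0,0,0.24,0,0,0,45,0,0,0,0,0,0]'|tail -1
python3 - <<'E'
from plan import *
snap('scene','s39.png',(195,190,310,290),5.5)
plan(fr(TR,(-.048,-.035,.05)),-3.75)
E
```

```text
grip_width: 0.0452
grip_width: 0.0446
t 49.0 pos [ 0.5388 -0.2621  0.1008] w 45.1 F [ 0.1 -0.7 -0. ]
turn units [ 0.01 -0.03 -0.01] shift units [-0.01  0.02  1.39] TCP tgt [ 0.5393 -0.2611  0.0313]
```

View pics/s39.png

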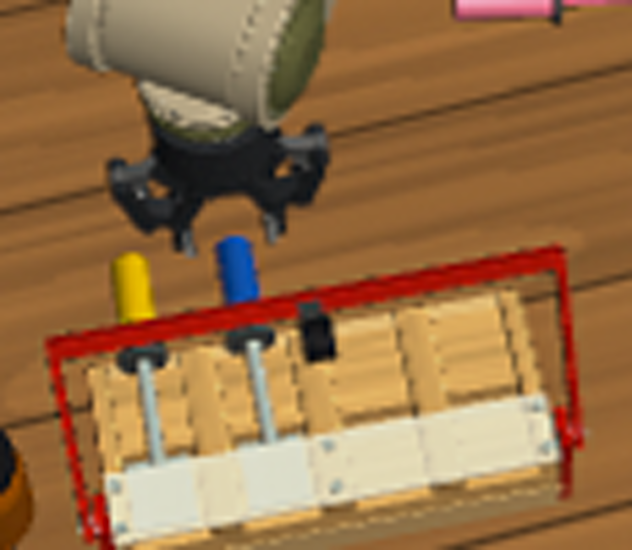

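```bash
python3 -m pendant '[45,-0.01,0.02,0.3,0,0,0,45,0,0,0.4,0,0,0,45,0,0,0.4,0,0,0,45,0,0,0.28,0,0,0,45,0,0,0,0,0,0,10,0,0,0,0,0,0,10,0,0,0,0,0,0,10,0,0,0,0,0,0,10,0,0,0,0,0,0,10,0,0,0,0,0,0]' 60|tail -2
python3 -m pendant '[10,0.1,0,0,0,0,0,10,0.2,0,0,0,0,0,10,0.25,0,0,0,0,0,10,0.25,0,0,0,0,0,10,0.25,0,0,0,0,0,10,0.25,0,0,0,0,0,10,0.25,0,0,0,0,0,10,0.2,0,0,0,0,0,10,0.13,0,0,0,0,0,10,0,0,0,0,0,0]'|tail -2
python3 - <<'E'
from plan import *
snap('scene','s40.png',(195,190,310,290),5.5)
plan(fr(TR,(-.18,-.035,.20)),-3.75)
E
```

```text
ft_force: [0.7, -1.0, 3.3]
grip_width: 0.0223
ft_force: [-0.1, -1.0, -1.7]
grip_width: 0.0222
t 51.0 pos [ 0.4451 -0.2541  0.032 ] w 21.9 F [-1.2  0.8 -0.6]
turn units [ 0.   -0.03 -0.01] shift units [ 0.75 -0.02 -2.99] TCP tgt [ 0.4076 -0.2525  0.1813]
```

View pics/s40.png

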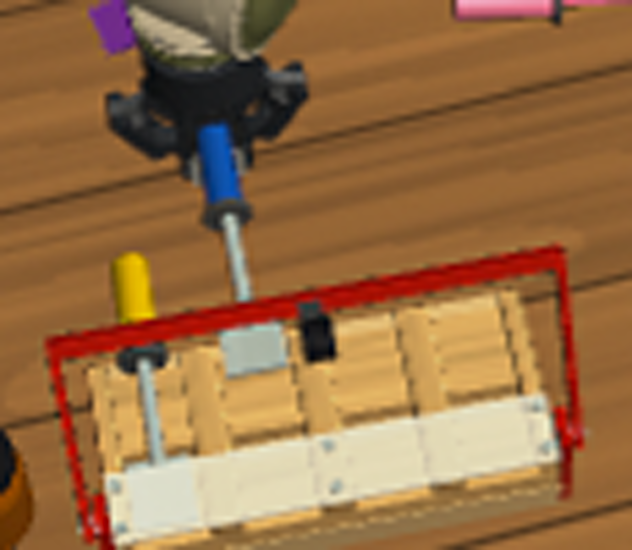

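```bash
python3 -m pendant '[10,0.02,0,-0.1,0,0,0,10,0.05,0,-0.25,0,0,0,10,0.1,0,-0.4,0,0,0,10,0.1,0,-0.5,0,0,0,10,0.13,0,-0.5,0,0,0,10,0.13,0,-0.5,0,0,0,10,0.13,0,-0.4,0,0,0,10,0.1,0,-0.25,0,0,0,10,0,0,-0.1,0,0,0,10,0,0,0,0,0,0]' 60|tail -2
python3 m.py
python3 -m pendant '[23,0,0,0,0,0,0,23,0,0,0,0,0,0,23.3,0,0,0,0,0,0,23.3,0,0,0,0,0,0,23.4,0,0,0,0,0,0,23.4,0,0,0,0,0,0]' 20|tail -1; python3 m.py
cat > angv.py <<'E'
from plan import *
def tab(crop,sc,L=.056,pitch=0,rng=range(0,111,10)):
    s=observe();R=s['tool_rot']@Ro.from_euler('y',-pitch,degrees=True).as_matrix();g=s['position']+s['tool_rot'][:,2]*grasp_offset;im=last('scene')
    print('grasp',g.round(3))
    for a in rng:
        c,sn=np.cos(np.radians(a)),np.sin(np.radians(a));d=-R[:,0]*c+R[:,2]*sn
        print(a,[((proj(im,g+d*l)+.5-np.array(crop[:2]))*sc-.5).round(0).astype(int).tolist() for l in(L-.075,L,L+.0925)])
E
python3 - <<'E'
from plan import *
snap('scene','s41.png',(195,140,285,230),6)
import angv;angv.tab((195,140),6)
E
```

```text
ft_force: [-0.3, -0.2, -3.2]
grip_width: 0.0222
w 0.022205858315577212 tq [-0.003  0.171  0.022] [-0.3 -0.2 -3.2]
grip_width: 0.0234
w 0.023403354455093416 tq [-0.022  0.241  0.056] [-0.7 -0.2 -3.1]
grasp [ 0.408 -0.252  0.201]
0 [[199, 255], [219, 362], [245, 499]]
10 [[199, 252], [220, 370], [248, 519]]
20 [[199, 250], [221, 375], [249, 531]]
30 [[198, 249], [221, 377], [249, 535]]
40 [[199, 249], [221, 377], [247, 531]]
50 [[199, 250], [220, 373], [245, 520]]
60 [[199, 252], [218, 367], [241, 503]]
70 [[200, 255], [217, 358], [236, 479]]
80 [[201, 259], [214, 348], [230, 450]]
90 [[201, 263], [212, 335], [224, 417]]
100 [[202, 268], [209, 321], [217, 380]]
110 [[203, 273], [207, 305], [210, 341]]
```

View pics/s41.png

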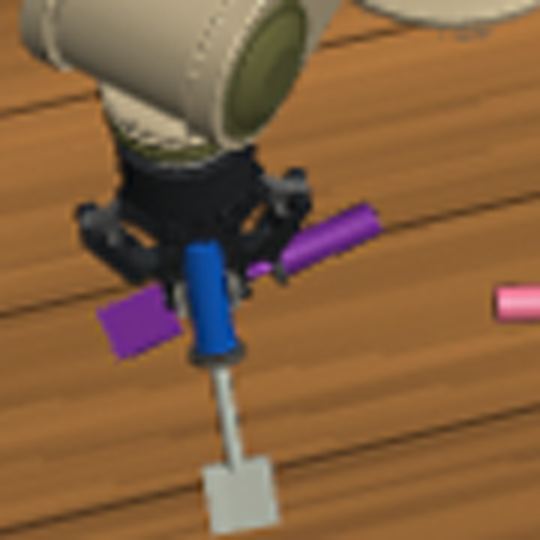

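Swinging (~63°). Small further steps.

```bash
python3 -m pendant '[23.4,0,0,0,0,0,0,23.4,0,0,0,0,0,0,23.5,0,0,0,0,0,0,23.5,0,0,0,0,0,0]' 20|tail -1; python3 m.py
python3 - <<'E'
from plan import *
snap('scene','s42.png',(195,140,285,230),6)
E
```

```text
grip_width: 0.0234
w 0.02337274445118261 tq [-0.026  0.084 -0.022] [ 1.1 -0.1 -3. ]
```

View pics/s42.png

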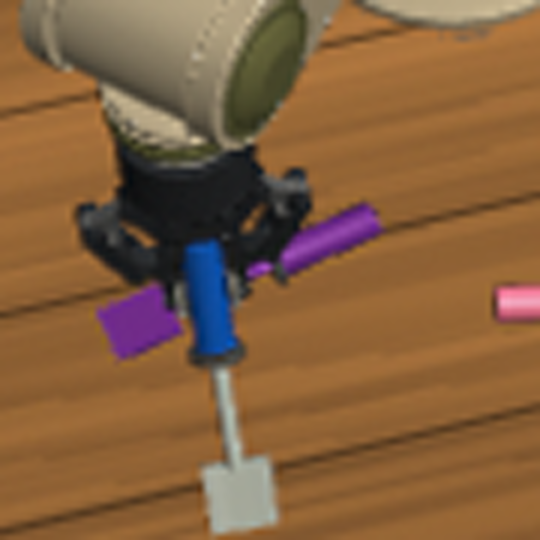

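```bash
python3 -m pendant '[23.65,0,0,0,0,0,0,23.65,0,0,0,0,0,0,23.65,0,0,0,0,0,0]' 20|tail -1; python3 m.py
python3 - <<'E'
from plan import *
snap('scene','s43.png',(195,140,285,230),6)
E
```

```text
grip_width: 0.0239
w 0.023870294533061304 tq [-0.022  0.132 -0.034] [-0.  -0.6 -2. ]
```

View pics/s43.png

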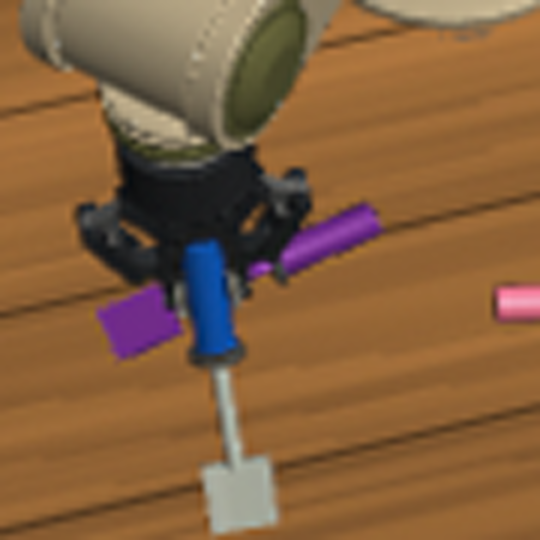

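```bash
python3 -m pendant '[23.75,0,0,0,0,0,0,23.75,0,0,0,0,0,0,23.75,0,0,0,0,0,0]' 20|tail -1; python3 m.py
python3 - <<'E'
from plan import *
snap('scene','s44.png',(195,140,285,230),6)
E
```

```text
grip_width: 0.0241
w 0.02410208250451303 tq [-0.038  0.104 -0.055] [-0.6 -0.3 -2.9]
```

View pics/s44.png

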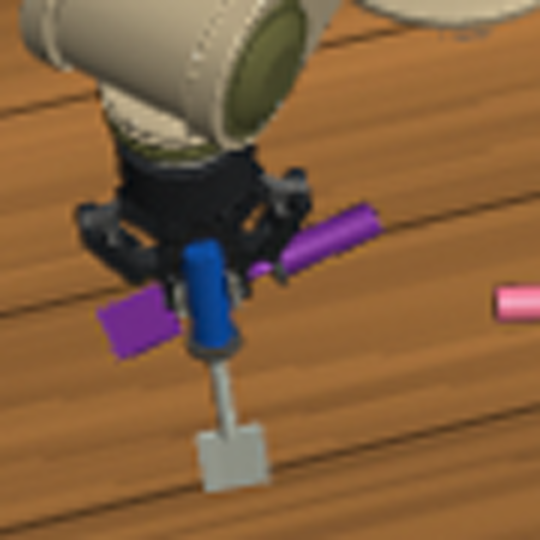

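Now ~77°. Firm up and tilt the hand 12° while rising.

```bash
python3 -m pendant '[22,0,0,0,0,0,0,10,0,0,0,0,0,0,10,0,0,0,0,0,0,10,0,0,-0.1,0,0.4,0,10,0,0,-0.3,0,0.6,0,10,0,0,-0.5,0,0.5,0,10,0,0,-0.4,0,0,0,10,0,0,-0.1,0,0,0,10,0,0,0,0,0,0]' 60|tail -2
python3 - <<'E'
from plan import *
snap('scene','s45.png',(195,120,285,220),6)
import angv;angv.tab((195,120),6,.056,12,range(70,110,5))
planR(fr(RK,(-.07,-.035,.266)),-9.66,12)
E
```

```text
ft_force: [0.0, 0.8, -2.3]
grip_width: 0.0225
grasp [ 0.421 -0.253  0.269]
70 [[193, 324], [211, 432], [231, 559]]
75 [[194, 326], [210, 427], [228, 544]]
80 [[194, 328], [209, 421], [225, 529]]
85 [[194, 330], [207, 415], [222, 513]]
90 [[195, 332], [206, 408], [219, 495]]
95 [[195, 335], [205, 401], [215, 477]]
100 [[196, 337], [203, 394], [212, 458]]
105 [[196, 340], [202, 386], [208, 438]]
t 54.8 pos [ 0.4175 -0.2523  0.2507] grasp [ 0.4214 -0.2526  0.269 ] F [ 0.2  0.1 -2.4]
turn [-0.15 -0.02  0.72] shift [0.25 8.9  0.11] world dir tool x [-0.96  0.16  0.21] z [-0.2   0.03 -0.98]
```

View pics/s45.png

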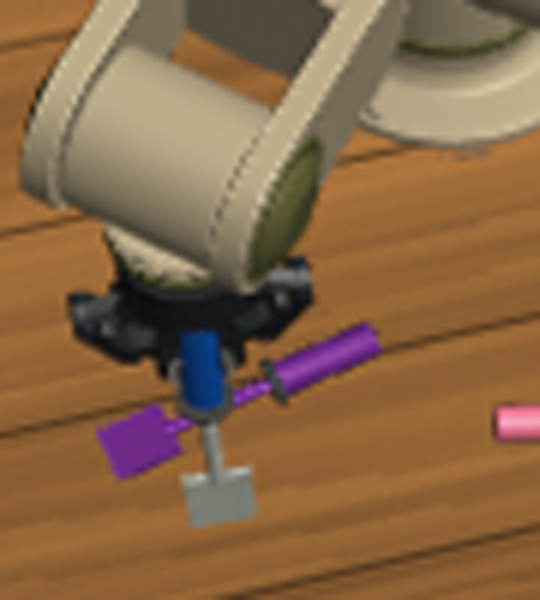

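Plumb (blade (220,497) → ~89°). Carry to notch 2.

```bash
python3 -m pendant '[10,0.1,0,0,-0.08,0,0.36,10,0.15,0,0,-0.07,0,0.36,10,0,0.2,0,0,0,0,10,0,0.4,0,0,0,0,10,0,0.5,0,0,0,0,10,0,0.5,0,0,0,0,10,0,0.5,0,0,0,0,10,0,0.5,0,0,0,0,10,0,0.5,0,0,0,0,10,0,0.5,0,0,0,0,10,0,0.5,0,0,0,0,10,0,0.5,0,0,0,0]' 60|tail -1
python3 -m pendant '[10,0,0.5,0,0,0,0,10,0,0.5,0,0,0,0,10,0,0.5,0,0,0,0,10,0,0.5,0,0,0,0,10,0,0.5,0,0,0,0,10,0,0.5,0,0,0,0,10,0,0.5,0,0,0,0,10,0,0.4,0,0,0,0,10,0,0.3,0.1,0,0,0,10,0,0.1,0,0,0,0,10,0,0,0,0,0,0]'|tail -1
python3 - <<'E'
from plan import *
snap('scene','s46.png',(305,150,435,250),5)
planR(fr(RK,(-.07,-.035,.266)),-9.66,12)
planR(fr(RK,(0,-.035,.242)),-9.66,12)
E
```

```text
grip_width: 0.0229
grip_width: 0.0226
t 57.1 pos [0.4793 0.1873 0.2485] grasp [0.4832 0.1866 0.2668] F [-0.1 -0.7 -2.3]
turn [-0.01 -0.02 -0.  ] shift [0.01 0.03 0.02] world dir tool x [-0.96  0.16  0.21] z [-0.2   0.03 -0.98]
t 57.1 pos [0.4793 0.1873 0.2485] grasp [0.4832 0.1866 0.2668] F [-0.1 -0.7 -2.3]
turn [-0.01 -0.02 -0.  ] shift [-1.46  0.03  0.2 ] world dir tool x [-0.96  0.16  0.21] z [-0.2   0.03 -0.98]
```

View pics/s46.png

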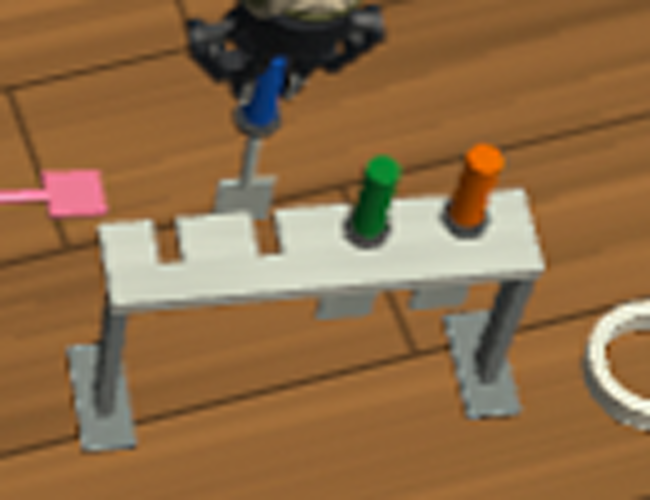

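```bash
python3 -m pendant '[10,-0.1,0.03,0,0,0,0,10,-0.2,0,0,0,0,0,10,-0.25,0,0,0,0,0,10,-0.25,0,0,0,0,0,10,-0.25,0,0,0,0,0,10,-0.25,0,0,0,0,0,10,-0.16,0,0,0,0,0,10,0,0,0.1,0,0,0,10,0,0,0,0,0,0]'|tail -2
python3 - <<'E'
from plan import *
snap('scene','s47.png',(325,150,415,230),7)
planR(fr(RK,(0,-.035,.228)),-9.66,12)
E
```

```text
ft_force: [0.4, -0.2, -1.1]
grip_width: 0.0226
t 58.1 pos [0.5485 0.1773 0.2282] grasp [0.5524 0.1766 0.2465] F [-1.5  0.3 -2.1]
turn [-0.01 -0.03 -0.  ] shift [-0.07 -0.01  0.36] world dir tool x [-0.96  0.16  0.21] z [-0.2   0.03 -0.98]
```

View pics/s47.png

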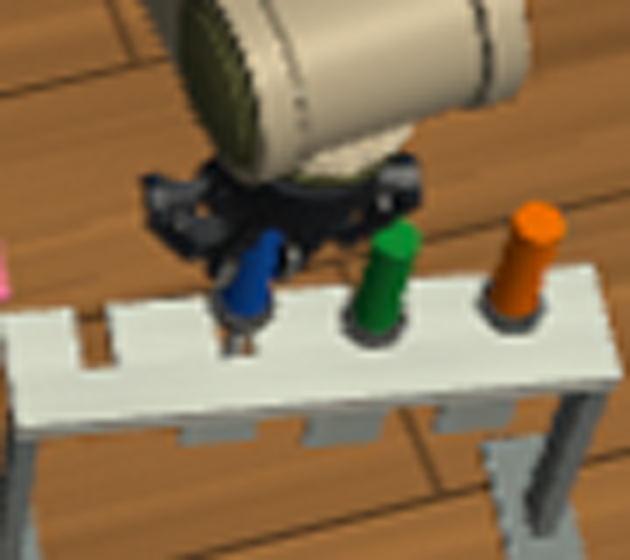

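Shank inside notch 2 (235,345). Lower with force checks.

```bash
python3 -m pendant '[10,-0.02,0,0.08,0,0,0,10,-0.02,0,0.1,0,0,0,10,0,0,0.05,0,0,0,10,0,0,0,0,0,0]' 30|tail -2; python3 m.py
python3 -m pendant '[10,-0.01,0,0.05,0,0,0,10,0,0,0,0,0,0]' 30|tail -2; python3 m.py
```

```text
ft_force: [-0.2, 0.0, -2.1]
grip_width: 0.0225
w 0.02246629566016209 tq [ 0.    -0.143  0.05 ] [-0.2  0.  -2.1]
ft_force: [0.3, -0.0, -2.1]
grip_width: 0.0228
w 0.02282838756629836 tq [ 0.003 -0.156 -0.037] [ 0.3 -0.  -2.1]
```

```bash
python3 -c "
from plan import *
planR(fr(RK,(0,-.035,.228)),-9.66,12)"
```

```text
t 58.7 pos [0.5484 0.1773 0.2141] grasp [0.5523 0.1766 0.2323] F [ 0.3 -0.  -2.1]
turn [-0.01 -0.02 -0.  ] shift [-0.01 -0.01  0.09] world dir tool x [-0.96  0.16  0.21] z [-0.2   0.03 -0.98]
```

```bash
python3 -m pendant '[10,-0.01,0,0.04,0,0,0,10,0,0,0,0,0,0]' 30|tail -2; python3 m.py
python3 -m pendant '[10,-0.01,0,0.04,0,0,0,10,0,0,0,0,0,0]' 30|tail -2; python3 m.py
python3 -m pendant '[10,-0.01,0,0.03,0,0,0,10,0,0,0,0,0,0]' 30|tail -2; python3 m.py
```

```text
ft_force: [0.4, -0.3, -1.7]
grip_width: 0.0227
w 0.022723810289644007 tq [ 0.007 -0.168  0.038] [ 0.4 -0.3 -1.7]
ft_force: [0.4, 0.1, -2.0]
grip_width: 0.0226
w 0.02255373157303127 tq [-0.022 -0.179 -0.002] [ 0.4  0.1 -2. ]
ft_force: [-0.0, -0.2, -2.2]
grip_width: 0.0226
w 0.022569890043708362 tq [-0.056 -0.244 -0.05 ] [-0.  -0.2 -2.2]
```

```bash
python3 -m pendant '[10,-0.01,0,0.04,0,0,0,10,0,0,0,0,0,0]' 30|tail -2; python3 m.py
python3 -m pendant '[10,-0.01,0,0.03,0,0,0,10,0,0,0,0,0,0]' 30|tail -2; python3 m.py
python3 -m pendant '[10,0,0,0.03,0,0,0,10,0,0,0,0,0,0]' 30|tail -5; python3 m.py
```

```text
ft_force: [-0.3, -0.2, -2.5]
grip_width: 0.023
w 0.022953966770047535 tq [-0.051 -0.137 -0.016] [-0.3 -0.2 -2.5]
ft_force: [0.3, 0.1, -2.4]
grip_width: 0.0228
w 0.022778379377533936 tq [ 0.007 -0.172  0.017] [ 0.3  0.1 -2.4]
time_s: 59.9
position: [0.5489, 0.1772, 0.204]
tool_rot: [[-0.964, 0.168, -0.207], [0.164, 0.986, 0.035], [0.21, -0.001, -0.978]]
ft_force: [0.7, -0.4, 2.1]
grip_width: 0.0226
w 0.02259253472198593 tq [-0.038 -0.071 -0.013] [ 0.7 -0.4  2.1]
```

Contact (Fz rose to +2 N, grasp at 52 mm above the plate). Slacken, press lightly, open.

```bash
python3 -m pendant '[23,0,0,0.02,0,0,0,23.5,0,0,0.02,0,0,0,23.5,0,0,0,0,0,0,24,0,0,0,0,0,0,26,0,0,0,0,0,0,34,0,0,0,0,0,0,42,0,0,0,0,0,0,42,0,0,0,0,0,0,42,0,0,0,0,0,0]' 20|tail -2; python3 m.py
python3 - <<'E'
from plan import *
snap('scene','s48.png',(325,150,415,230),7)
E
```

```text
ft_force: [-0.3, 0.2, 0.1]
grip_width: 0.0422
w 0.04219547201563812 tq [-0.076 -0.07  -0.052] [-0.3  0.2  0.1]
```

View pics/s48.png

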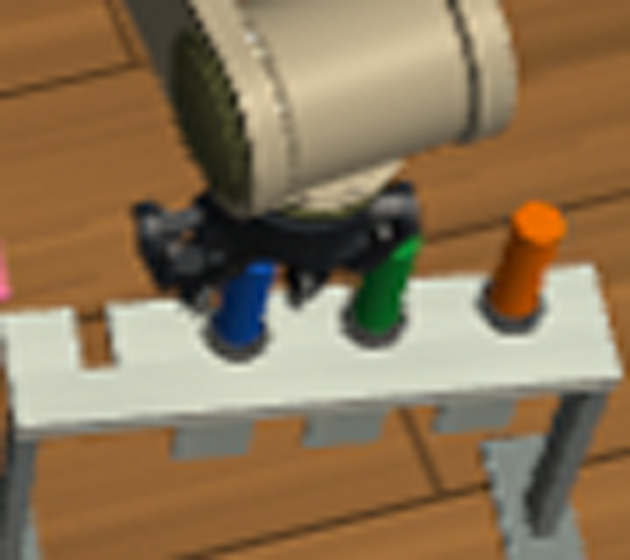

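```bash
python3 -m pendant '[42,0.02,0,-0.1,0,0,0,42,0.06,0,-0.3,0,0,0,42,0.1,0,-0.5,0,0,0,42,0.1,0,-0.5,0,0,0,42,0.08,0,-0.4,0,0,0,45,0,0,0,0,-0.75,0,45,0,0,0,0,-0.75,0,45,0,0,0,0,0,0]' 20|tail -2; python3 m.py
python3 - <<'E'
from plan import *
snap('scene','s49.png',(305,150,435,250),5)
plan(fr(TR,(-.048,-.105,.12)),-3.75)
E
```

```text
ft_force: [-0.4, 0.1, 0.2]
grip_width: 0.0453
w 0.04525833818355701 tq [ 0.015 -0.006 -0.052] [-0.4  0.1  0.2]
t 61.7 pos [0.5488 0.1775 0.2945] w 45.3 F [-0.  -1.   0.3]
turn units [-0.   -0.02 -0.74] shift units [ -0.39 -10.16   3.86] TCP tgt [ 0.5347 -0.3309  0.1013]
```

View pics/s49.png

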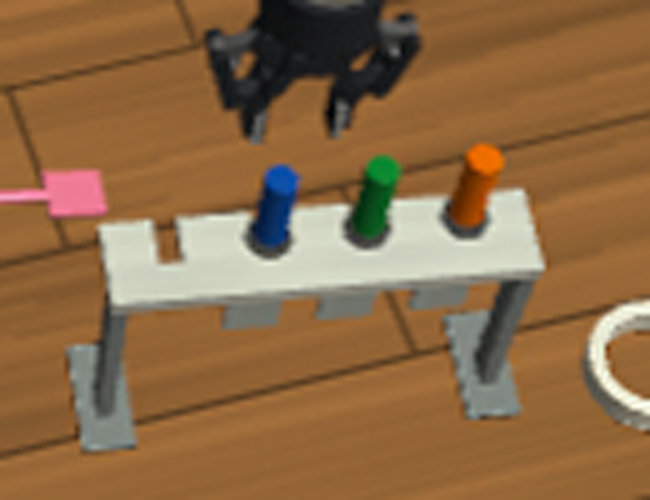

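Three hang upright. On to yellow.

```bash
python3 -m pendant '[45,0,0,0,0,0,-0.37,45,0,0,0,0,0,-0.37,45,0,-0.3,0,0,0,0,45,0,-0.6,0,0,0,0,45,0,-0.7,0,0,0,0,45,0,-0.7,0,0,0,0,45,0,-0.7,0,0,0,0,45,0,-0.7,0,0,0,0,45,0,-0.7,0,0,0,0,45,0,-0.7,0,0,0,0,45,0,-0.7,0,0,0,0,45,0,-0.7,0,0,0,0]'|tail -1
python3 -m pendant '[45,0,-0.7,0,0,0,0,45,0,-0.7,0.2,0,0,0,45,0,-0.7,0.4,0,0,0,45,0,-0.7,0.5,0,0,0,45,-0.19,-0.5,0.5,0,0,0,45,-0.2,-0.36,0.5,0,0,0,45,0,0,0.5,0,0,0,45,0,0,0.5,0,0,0,45,0,0,0.5,0,0,0,45,0,0,0.26,0,0,0,45,0,0,0,0,0,0]'|tail -1
python3 - <<'E'
from plan import *
snap('scene','s50.png',(185,190,300,290),5.5)
plan(fr(TR,(-.048,-.105,.05)),-3.75)
E
```

```text
grip_width: 0.0449
grip_width: 0.0449
t 64.0 pos [ 0.535  -0.3317  0.1004] w 44.9 F [ 0.4  0.2 -0. ]
turn units [ 0.   -0.03 -0.01] shift units [0.01 0.01 1.38] TCP tgt [ 0.5347 -0.3309  0.0313]
```

View pics/s50.png

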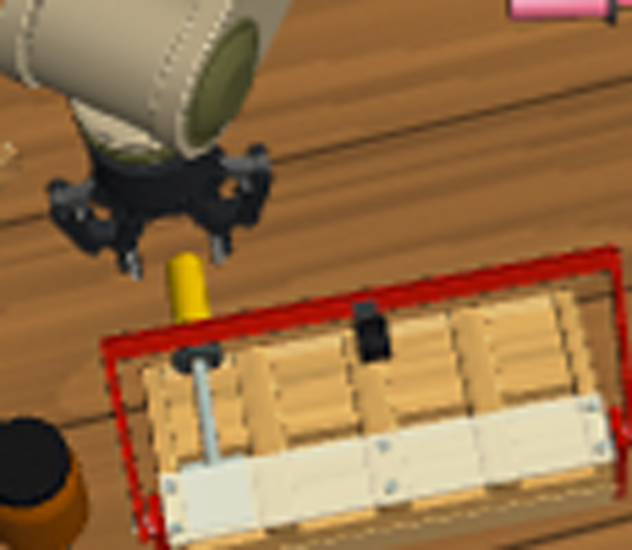

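```bash
python3 -c "
from h import *
t=last('top')
for u,v in((557,385),(535,375),(553,360),(581,397),(563,411)): print(pz(t,u/1.4,v/1.4,.032).round(3))"
python3 -m pendant '[45,0,0.02,0.3,0,0,0,45,0,0,0.4,0,0,0,45,0,0,0.4,0,0,0,45,0,0,0.28,0,0,0,45,0,0,0,0,0,0,10,0,0,0,0,0,0,10,0,0,0,0,0,0,10,0,0,0,0,0,0,10,0,0,0,0,0,0,10,0,0,0,0,0,0]' 60|tail -2
python3 -m pendant '[10,0.1,0,0,0,0,0,10,0.2,0,0,0,0,0,10,0.25,0,0,0,0,0,10,0.25,0,0,0,0,0,10,0.25,0,0,0,0,0,10,0.25,0,0,0,0,0,10,0.25,0,0,0,0,0,10,0.2,0,0,0,0,0,10,0.13,0,0,0,0,0,10,0,0,0,0,0,0]'|tail -2
python3 - <<'E'
from plan import *
snap('scene','s51.png',(185,190,300,290),5.5)
plan(fr(TR,(-.18,-.105,.20)),-3.75)
E
```

```text
[ 0.355 -0.471  0.032]
[ 0.377 -0.42   0.032]
[ 0.412 -0.461  0.032]
[ 0.329 -0.527  0.032]
[ 0.297 -0.486  0.032]
ft_force: [0.9, -0.6, 3.4]
grip_width: 0.0221
ft_force: [0.1, -0.1, -0.6]
grip_width: 0.0221
t 66.1 pos [ 0.4408 -0.3238  0.0317] w 22.4 F [-0.4  0.4 -1.8]
turn units [ 0.   -0.03 -0.  ] shift units [ 0.76 -0.02 -2.99] TCP tgt [ 0.403  -0.3223  0.1813]
```

View pics/s51.png

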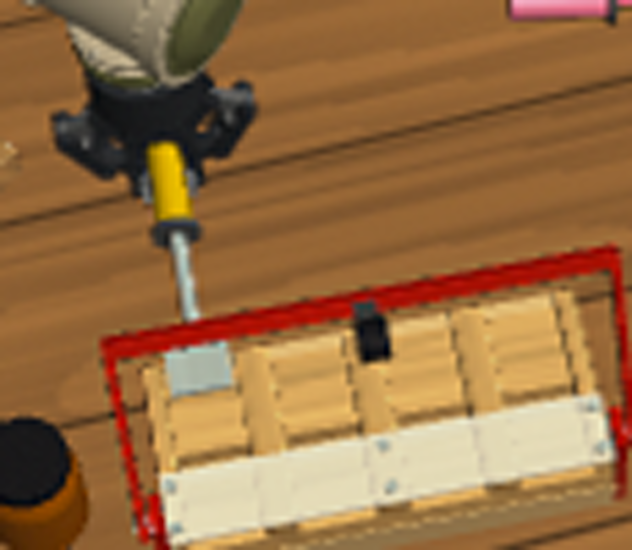

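```bash
python3 -m pendant '[10,0.02,0,-0.1,0,0,0,10,0.05,0,-0.25,0,0,0,10,0.1,0,-0.4,0,0,0,10,0.1,0,-0.5,0,0,0,10,0.13,0,-0.5,0,0,0,10,0.13,0,-0.5,0,0,0,10,0.13,0,-0.4,0,0,0,10,0.1,0,-0.25,0,0,0,10,0,0,-0.1,0,0,0,10,0,0,0,0,0,0]' 60|tail -2
python3 m.py
python3 -m pendant '[23,0,0,0,0,0,0,23,0,0,0,0,0,0,23.3,0,0,0,0,0,0,23.3,0,0,0,0,0,0,23.5,0,0,0,0,0,0,23.5,0,0,0,0,0,0]' 20|tail -1; python3 m.py
python3 - <<'E'
from plan import *
snap('scene','s52.png',(175,140,265,230),6)
import angv;angv.tab((175,140),6)
E
```

```text
ft_force: [0.3, 0.6, -2.3]
grip_width: 0.0224
w 0.02241412906539222 tq [ 0.055  0.176 -0.026] [ 0.3  0.6 -2.3]
grip_width: 0.0233
w 0.023303459363056327 tq [ 0.036  0.305 -0.02 ] [ 0.1  0.2 -3. ]
grasp [ 0.404 -0.321  0.2  ]
0 [[200, 276], [217, 383], [240, 522]]
10 [[199, 273], [219, 391], [245, 542]]
20 [[198, 271], [220, 396], [247, 553]]
30 [[198, 270], [221, 398], [249, 557]]
40 [[198, 270], [221, 398], [249, 553]]
50 [[198, 271], [221, 394], [248, 542]]
60 [[198, 273], [220, 388], [245, 523]]
70 [[199, 276], [219, 379], [242, 499]]
80 [[199, 280], [217, 368], [237, 470]]
90 [[200, 284], [215, 355], [232, 437]]
100 [[201, 289], [212, 341], [225, 400]]
110 [[202, 294], [210, 325], [219, 361]]
```

View pics/s52.png

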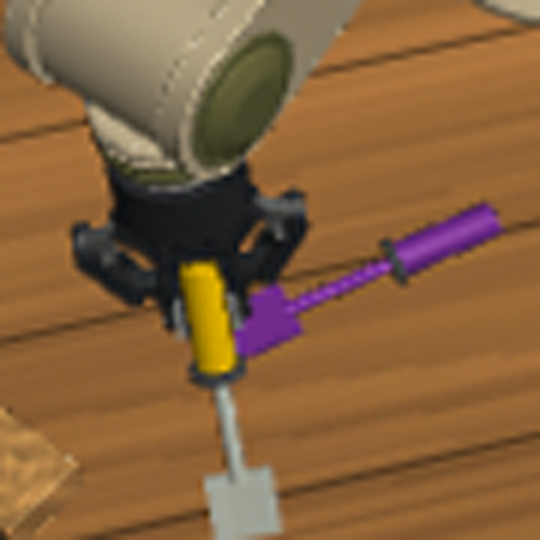

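```bash
python3 -m pendant '[23.6,0,0,0,0,0,0,23.6,0,0,0,0,0,0,23.65,0,0,0,0,0,0,23.65,0,0,0,0,0,0]' 20|tail -1; python3 m.py
python3 - <<'E'
from plan import *
snap('scene','s53.png',(175,140,265,230),6)
E
```

```text
grip_width: 0.0232
w 0.023205818245181725 tq [0.026 0.028 0.01 ] [ 0.4 -0.1 -1.9]
```

View pics/s53.png

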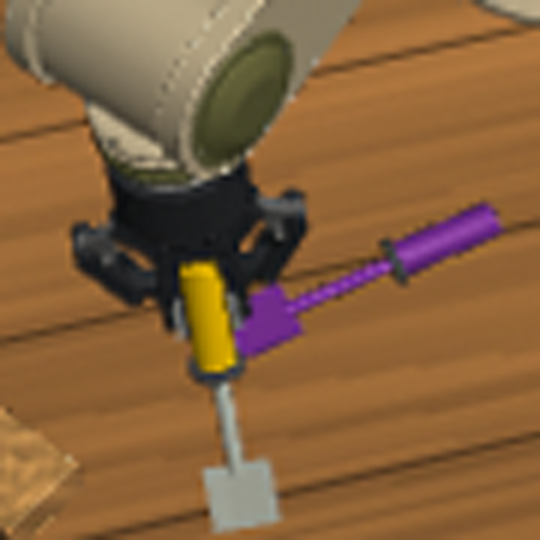

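```bash
python3 -m pendant '[23.72,0,0,0,0,0,0,23.72,0,0,0,0,0,0,23.72,0,0,0,0,0,0]' 20|tail -1; python3 m.py
python3 - <<'E'
from plan import *
snap('scene','s54.png',(175,140,265,230),6)
E
```

```text
grip_width: 0.0237
w 0.023738788300225095 tq [-0.032 -0.003 -0.021] [ 0.3 -0.6 -2.3]
```

View pics/s54.png

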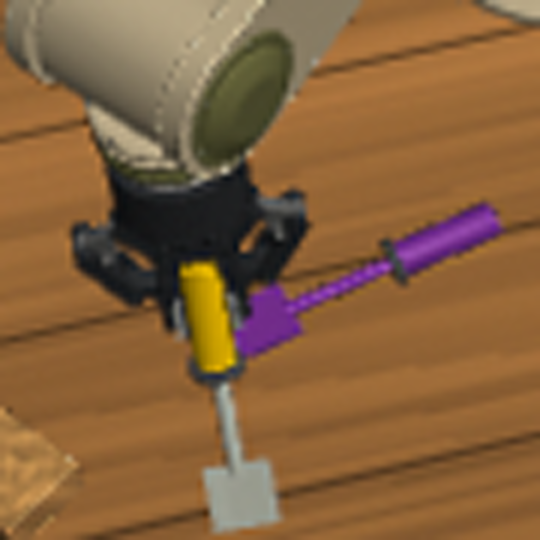

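~71°, stable. Firm up and tilt the hand 18°.

```bash
python3 -m pendant '[22,0,0,0,0,0,0,10,0,0,0,0,0,0,10,0,0,0,0,0,0,10,0,0,-0.1,0,0.5,0,10,0,0,-0.3,0,0.75,0,10,0,0,-0.5,0,0.7,0,10,0,0,-0.4,0,0.3,0,10,0,0,-0.1,0,0,0,10,0,0,0,0,0,0]' 60|tail -2
python3 - <<'E'
from plan import *
snap('scene','s55.png',(175,120,265,220),6)
import angv;angv.tab((175,120),6,.056,18,range(70,110,5))
planR(fr(RK,(-.07,-.105,.266)),-9.66,18)
E
```

```text
ft_force: [0.0, -0.2, -2.1]
grip_width: 0.0225
grasp [ 0.422 -0.322  0.268]
70 [[189, 353], [210, 462], [234, 588]]
75 [[189, 355], [209, 456], [232, 573]]
80 [[190, 357], [208, 450], [230, 558]]
85 [[190, 359], [207, 444], [227, 541]]
90 [[191, 362], [206, 437], [224, 523]]
95 [[191, 364], [205, 430], [221, 505]]
100 [[191, 367], [204, 422], [218, 485]]
105 [[192, 370], [202, 415], [214, 465]]
t 69.5 pos [ 0.416  -0.3221  0.2499] grasp [ 0.4218 -0.3225  0.2676] F [-0.9 -0.3 -2. ]
turn [-0.23 -0.02  0.7 ] shift [0.48 8.88 0.19] world dir tool x [-0.94  0.16  0.31] z [-0.3   0.05 -0.95]
```

View pics/s55.png

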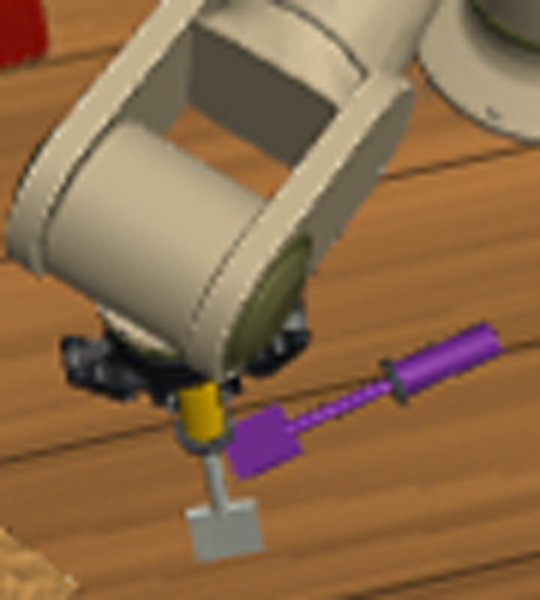

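Blade (225,530) → ~88°. Carry to notch 1.

```bash
python3 -m pendant '[10,0.2,0,0,-0.12,0,0.35,10,0.28,0,0,-0.11,0,0.35,10,0,0.2,0,0,0,0,10,0,0.4,0,0,0,0,10,0,0.5,0,0,0,0,10,0,0.5,0,0,0,0,10,0,0.5,0,0,0,0,10,0,0.5,0,0,0,0,10,0,0.5,0,0,0,0,10,0,0.5,0,0,0,0,10,0,0.5,0,0,0,0,10,0,0.5,0,0,0,0]' 60|tail -1
python3 -m pendant '[10,0,0.5,0,0,0,0,10,0,0.5,0,0,0,0,10,0,0.5,0,0,0,0,10,0,0.5,0,0,0,0,10,0,0.5,0,0,0,0,10,0,0.5,0,0,0,0,10,0,0.5,0.1,0,0,0,10,0,0.4,0.1,0,0,0,10,0,0.3,0,0,0,0,10,0,0.08,0,0,0,0,10,0,0,0,0,0,0]'|tail -1
python3 - <<'E'
from plan import *
snap('scene','s56.png',(305,150,435,250),5)
planR(fr(RK,(-.07,-.105,.266)),-9.66,18)
planR(fr(RK,(0,-.105,.242)),-9.66,18)
E
```

```text
grip_width: 0.0227
grip_width: 0.0229
t 71.8 pos [0.465  0.1178 0.2483] grasp [0.4707 0.1169 0.2661] F [ 1.1 -0.9 -2.1]
turn [-0.   -0.02  0.  ] shift [-0.    0.05  0.  ] world dir tool x [-0.94  0.16  0.31] z [-0.3   0.05 -0.95]
t 71.8 pos [0.465  0.1178 0.2483] grasp [0.4707 0.1169 0.2661] F [ 1.1 -0.9 -2.1]
turn [-0.   -0.02  0.  ] shift [-1.48  0.05  0.03] world dir tool x [-0.94  0.16  0.31] z [-0.3   0.05 -0.95]
```

View pics/s56.png

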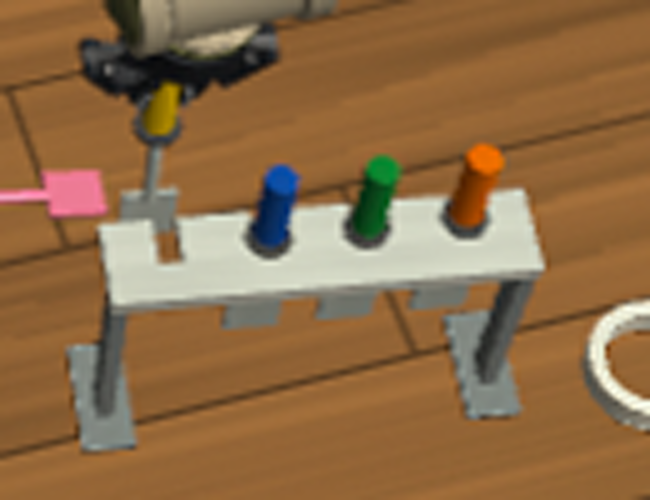

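```bash
python3 -m pendant '[10,-0.1,0.05,0,0,0,0,10,-0.2,0,0,0,0,0,10,-0.25,0,0,0,0,0,10,-0.25,0,0,0,0,0,10,-0.25,0,0,0,0,0,10,-0.25,0,0,0,0,0,10,-0.16,0,0,0,0,0,10,0,0,0,0,0,0]'|tail -2
python3 - <<'E'
from plan import *
snap('scene','s57.png',(310,150,400,230),7)
planR(fr(RK,(0,-.105,.224)),-9.66,18)
E
```

```text
ft_force: [0.3, 0.6, -1.1]
grip_width: 0.0225
t 72.7 pos [0.534  0.1089 0.2251] grasp [0.5398 0.108  0.2429] F [-0.4  0.8 -1.6]
turn [-0.   -0.03 -0.  ] shift [-0.13 -0.01  0.36] world dir tool x [-0.94  0.16  0.31] z [-0.3   0.05 -0.95]
```

View pics/s57.png

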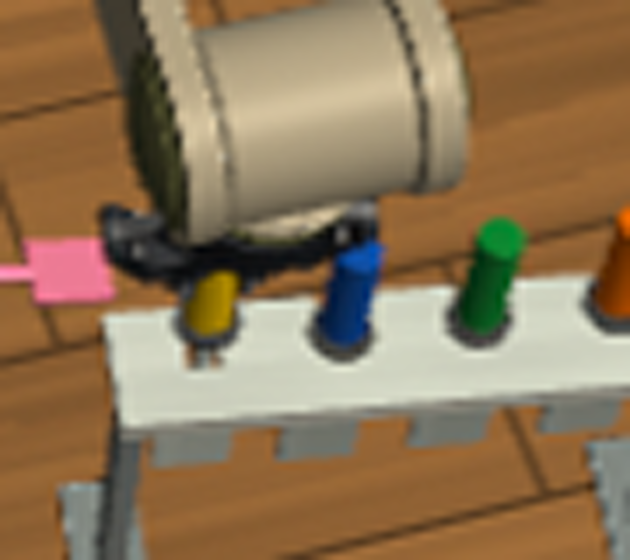

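Shank in notch 1 (205,355). Lower.

```bash
python3 -m pendant '[10,-0.03,0,0.08,0,0,0,10,-0.03,0,0.08,0,0,0,10,-0.01,0,0.04,0,0,0,10,0,0,0,0,0,0]' 30|tail -2; python3 m.py
python3 -m pendant '[10,-0.02,0,0.05,0,0,0,10,0,0,0,0,0,0]' 30|tail -2; python3 m.py
python3 -m pendant '[10,-0.01,0,0.04,0,0,0,10,0,0,0,0,0,0]' 30|tail -5; python3 m.py
```

```text
ft_force: [-0.4, -0.1, -1.6]
grip_width: 0.0227
w 0.022661707392605212 tq [ 0.005 -0.212  0.001] [-0.4 -0.1 -1.6]
ft_force: [-0.2, -0.2, -1.7]
grip_width: 0.0225
w 0.022538684200176184 tq [-0.013 -0.295 -0.026] [-0.2 -0.2 -1.7]
time_s: 73.5
position: [0.5339, 0.109, 0.21]
tool_rot: [[-0.937, 0.168, -0.308], [0.159, 0.986, 0.052], [0.312, -0.001, -0.95]]
ft_force: [0.4, -0.3, -2.6]
grip_width: 0.0224
w 0.02235721845125435 tq [-0.054 -0.243 -0.053] [ 0.4 -0.3 -2.6]
```

```bash
python3 -m pendant '[10,-0.01,0,0.04,0,0,0,10,0,0,0,0,0,0]' 30|tail -2; python3 m.py
python3 -m pendant '[10,-0.01,0,0.04,0,0,0,10,0,0,0,0,0,0]' 30|tail -2; python3 m.py
python3 -m pendant '[10,-0.01,0,0.03,0,0,0,10,0,0,0,0,0,0]' 30|tail -5; python3 m.py
```

```text
ft_force: [1.0, -0.3, -2.3]
grip_width: 0.0225
w 0.022538662799706642 tq [-0.018 -0.233 -0.002] [ 1.  -0.3 -2.3]
ft_force: [-0.6, 0.1, -2.0]
grip_width: 0.0227
w 0.022654664344609176 tq [-0.049 -0.256 -0.015] [-0.6  0.1 -2. ]
time_s: 74.1
position: [0.5337, 0.109, 0.2043]
tool_rot: [[-0.937, 0.168, -0.308], [0.159, 0.986, 0.052], [0.312, -0.001, -0.95]]
ft_force: [-0.5, -0.3, -1.5]
grip_width: 0.0227
w 0.02268011541588466 tq [-0.065 -0.279  0.018] [-0.5 -0.3 -1.5]
```

```bash
python3 -m pendant '[10,0,0,0.03,0,0,0,10,0,0,0,0,0,0]' 30|tail -2; python3 m.py
python3 -m pendant '[10,0,0,0.03,0,0,0,10,0,0,0,0,0,0]' 30|tail -5; python3 m.py
```

```text
ft_force: [-0.1, -0.8, -0.8]
grip_width: 0.023
w 0.02301976492665403 tq [-0.019 -0.251  0.004] [-0.1 -0.8 -0.8]
time_s: 74.5
position: [0.5333, 0.1091, 0.2028]
tool_rot: [[-0.938, 0.168, -0.305], [0.159, 0.986, 0.052], [0.309, -0.0, -0.951]]
ft_force: [1.1, -0.5, 6.5]
grip_width: 0.0222
w 0.022228640310680964 tq [-0.055 -0.021  0.008] [ 1.1 -0.5  6.5]
```

Contact (+6.5 N). Slacken and open.

```bash
python3 -m pendant '[23,0,0,0,0,0,0,23.5,0,0,0.02,0,0,0,23.5,0,0,0,0,0,0,24,0,0,0,0,0,0,26,0,0,0,0,0,0,34,0,0,0,0,0,0,42,0,0,0,0,0,0,42,0,0,0,0,0,0,42,0,0,0,0,0,0]' 20|tail -2; python3 m.py
python3 -m pendant '[42,0.03,0,-0.1,0,0,0,42,0.1,0,-0.3,0,0,0,42,0.16,0,-0.5,0,0,0,42,0.16,0,-0.5,0,0,0,42,0.13,0,-0.4,0,0,0,45,0,0,0,0,-0.8,0,45,0,0,0,0,-0.8,0,45,0,0,0,0,-0.65,0,45,0,0,0,0,0,0]' 20|tail -2; python3 m.py
python3 - <<'E'
from plan import *
snap('scene','s58.png',(305,150,435,250),5)
plan(fr(TR,(.0935,0,.27)),-3.75)
E
```

```text
ft_force: [-0.4, 0.0, -0.7]
grip_width: 0.0419
w 0.04193555998508025 tq [-0.077 -0.175 -0.007] [-0.4  0.  -0.7]
ft_force: [-1.0, 0.1, 1.0]
grip_width: 0.0453
w 0.04530327614331298 tq [-0.026  0.019 -0.041] [-1.   0.1  1. ]
t 76.3 pos [0.5323 0.1094 0.2963] w 45.2 F [ 0.6 -0.3 -0.1]
turn units [-0.   -0.02 -0.73] shift units [-3.46 -6.69  0.9 ] TCP tgt [ 0.6828 -0.2354  0.2513]
```

View pics/s58.png

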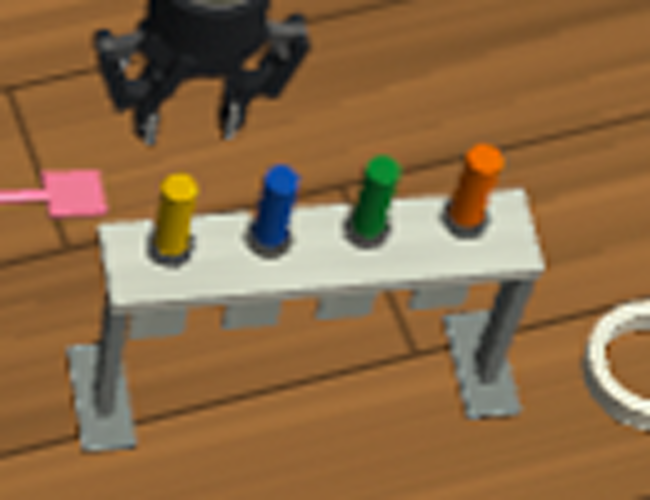

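All four hang upright. Now the bar: go above the raised knob.

```bash
python3 -m pendant '[45,0,0,0,0,0,-0.37,45,0,0,0,0,0,-0.36,45,-0.15,-0.3,0,0,0,0,45,-0.3,-0.6,0,0,0,0,45,-0.35,-0.7,0,0,0,0,45,-0.35,-0.7,0,0,0,0,45,-0.35,-0.7,0,0,0,0,45,-0.35,-0.7,0,0,0,0,45,-0.35,-0.7,0,0,0,0,45,-0.35,-0.7,0,0,0,0,45,-0.35,-0.7,0,0,0,0,45,-0.3,-0.6,0,0,0,0]'|tail -1
python3 -m pendant '[45,-0.21,-0.35,0.1,0,0,0,45,-0.15,-0.29,0.3,0,0,0,45,0,0,0.3,0,0,0,45,0,0,0.2,0,0,0,45,0,0,0,0,0,0]'|tail -1
python3 - <<'E'
from plan import *
snap('scene','s59.png',(195,180,310,280),5.5)
plan(fr(TR,(.0935,0,.2044)),-3.75)
E
```

```text
grip_width: 0.0447
grip_width: 0.0451
t 78.1 pos [ 0.6869 -0.2536  0.2491] w 45.1 F [-0.4 -0.3  0.2]
turn units [ 0.   -0.03 -0.01] shift units [0.11 0.36 1.27] TCP tgt [ 0.6828 -0.2354  0.1857]
```

View pics/s59.png

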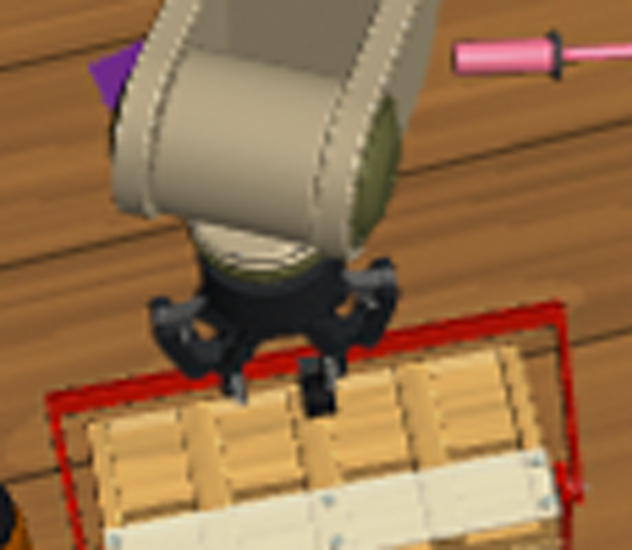

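The hand is 18 mm off in y; correct before descending.

```bash
python3 -m pendant '[45,0.05,0.18,0,0,0,0,45,0.05,0.18,0,0,0,0,45,0,0,0,0,0,0]'|tail -1
python3 - <<'E'
from plan import *
snap('scene','s60.png',(195,180,310,280),5.5)
plan(fr(TR,(.0935,0,.2044)),-3.75)
E
```

```text
grip_width: 0.0448
t 78.5 pos [ 0.6834 -0.2344  0.2509] w 45.0 F [-0.8 -0.3  0.5]
turn units [-0.01 -0.01  0.  ] shift units [ 0.01 -0.02  1.3 ] TCP tgt [ 0.6828 -0.2354  0.1857]
```

View pics/s60.png

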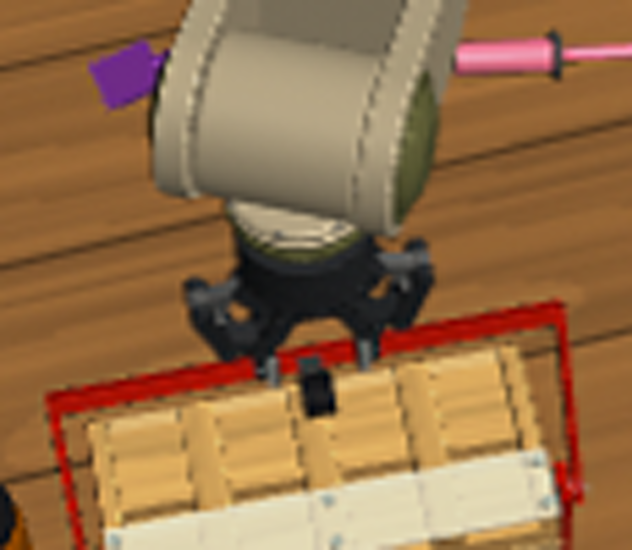

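Knob (318,390) is centred between the fingertips (270,370)/(365,352). Descend and pinch.

```bash
python3 -m pendant '[45,0,0,0.3,0,0,0,45,0,0,0.4,0,0,0,45,0,0,0.4,0,0,0,45,0,0,0.2,0,0,0,45,0,0,0,0,0,0,10,0,0,0,0,0,0,10,0,0,0,0,0,0,10,0,0,0,0,0,0,10,0,0,0,0,0,0,10,0,0,0,0,0,0]' 30|tail -2
python3 m.py; python3 -c "
from plan import *
plan(fr(TR,(.0935,0,.2044)),-3.75)"
```

```text
ft_force: [0.4, 4.6, 2.7]
grip_width: 0.0192
w 0.01924652286193134 tq [ 0.825 -0.008  0.019] [0.4 4.6 2.7]
t 79.5 pos [ 0.6836 -0.2343  0.1864] w 19.2 F [0.4 4.6 2.7]
turn units [ 0.01 -0.01  0.  ] shift units [ 0.02 -0.02  0.01] TCP tgt [ 0.6828 -0.2354  0.1857]
```

Reverse the arc down.

```bash
python3 -m pendant '[10,0.134,0,0.025,0,0,0,10,0.133,0,0.031,0,0,0,10,0.131,0,0.038,0,0,0,10,0.129,0,0.045,0,0,0,10,0.127,0,0.051,0,0,0,10,0.124,0,0.057,0,0,0,10,0.121,0,0.063,0,0,0,10,0.118,0,0.07,0,0,0,10,0.114,0,0.076,0,0,0,10,0.11,0,0.08,0,0,0,10,0,0,0,0,0,0]' 40|tail -2
python3 -c "
from plan import *
plan(fr(TR,(.0314,0,.1776)),-3.75)"
```

```text
ft_force: [-3.8, 6.5, 4.3]
grip_width: 0.0191
t 80.5 pos [ 0.6213 -0.2304  0.1601] w 19.1 F [-3.8  6.5  4.3]
turn units [ 0. -0. -0.] shift units [ 0.01 -0.02  0.02] TCP tgt [ 0.6208 -0.2314  0.1589]
```

```bash
python3 -m pendant '[10,0.105,0,0.087,0,0,0,10,0.102,0,0.091,0,0,0,10,0.097,0,0.096,0,0,0,10,0.092,0,0.101,0,0,0,10,0.087,0,0.105,0,0,0,10,0.081,0,0.11,0,0,0,10,0.076,0,0.114,0,0,0,10,0.07,0,0.117,0,0,0,10,0.064,0,0.121,0,0,0,10,0.058,0,0.123,0,0,0,10,0.052,0,0.125,0,0,0,10,0.045,0,0.13,0,0,0]' 40|tail -2
python3 -m pendant '[10,0,0,0.05,0,0,0,10,0,0,0,0,0,0,10,0,0,0,0,0,0]' 40|tail -2
python3 - <<'E'
from plan import *
snap('scene','s61.png',(195,200,310,290),6.5)
plan(fr(TR,(-.015,0,.1115)),-3.75)
E
```

```text
ft_force: [-9.7, 17.0, 62.1]
grip_width: 0.0192
ft_force: [-10.4, 11.3, 33.8]
grip_width: 0.0194
t 82.1 pos [ 0.5759 -0.2276  0.0958] w 19.1 F [-9.  10.3 33.3]
turn units [-0.01  0.02 -0.  ] shift units [ 0.03 -0.02  0.06] TCP tgt [ 0.5745 -0.2283  0.0928]
```

View pics/s61.png

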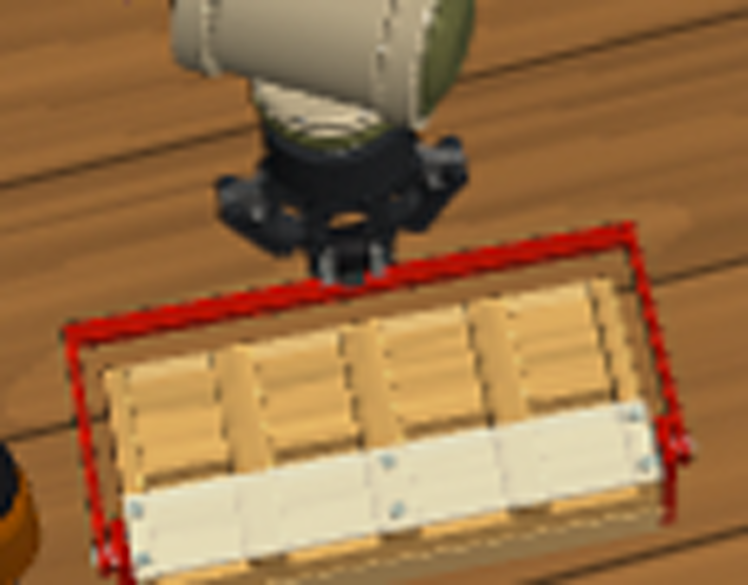

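The bar is against its lower stop. Relieve the load, release, retreat.

```bash
python3 -m pendant '[10,0,0,-0.06,0,0,0,10,0,0,0,0,0,0]'|tail -2; python3 m.py
python3 -m pendant '[45,0,0,0,0,0,0,45,0,0,0,0,0,0,45,0,0,0,0,0,0,45,0,0,-0.3,0,0,0,45,0,0,-0.5,0,0,0,45,0,0,-0.6,0,0,0,45,0.2,0,-0.6,0,0,0,45,0.5,0.3,-0.4,0,0,0,45,0.6,0.5,0,0,0,0,45,0.6,0.6,0,0,0,0,45,0.5,0.6,0,0,0,0,45,0,0.3,0,0,0,0]'|tail -2
python3 -m pendant '[45,0,0.5,0,0,0,0,45,0,0.5,0,0,0,0,45,0,0.3,0,0,0,0,45,0,0,0,0,0,0]'|tail -2
python3 - <<'E'
from plan import *
im=snap('scene','s62.png',None,1.4);save(im['frame'],'s62t.png',(195,215,310,300),6.5)
im=snap('top','t62.png',None,1.4)
E
```

```text
ft_force: [-0.3, 7.4, 12.8]
grip_width: 0.0195
w 0.01950233461676606 tq [1.363 0.164 0.161] [-0.3  7.4 12.8]
ft_force: [0.3, -1.2, 0.8]
grip_width: 0.0448
ft_force: [0.5, -1.3, 0.4]
grip_width: 0.0447
```

View pics/s62.png

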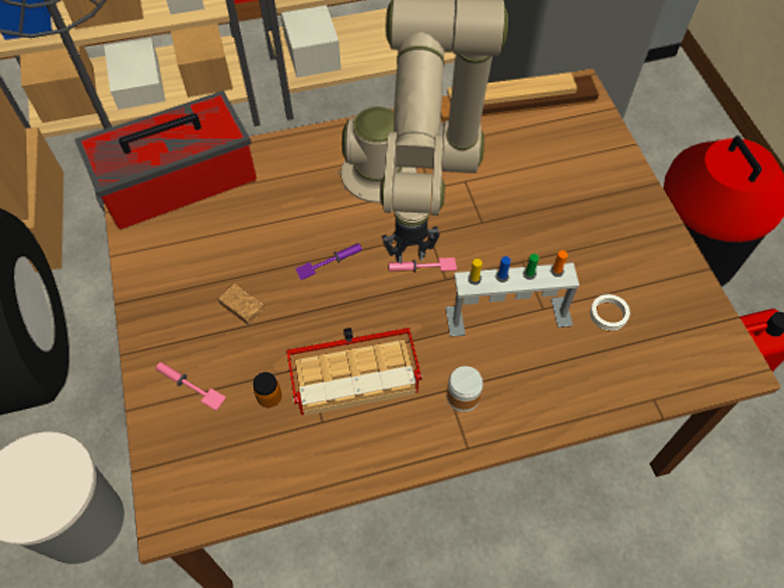

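View pics/s62t.png

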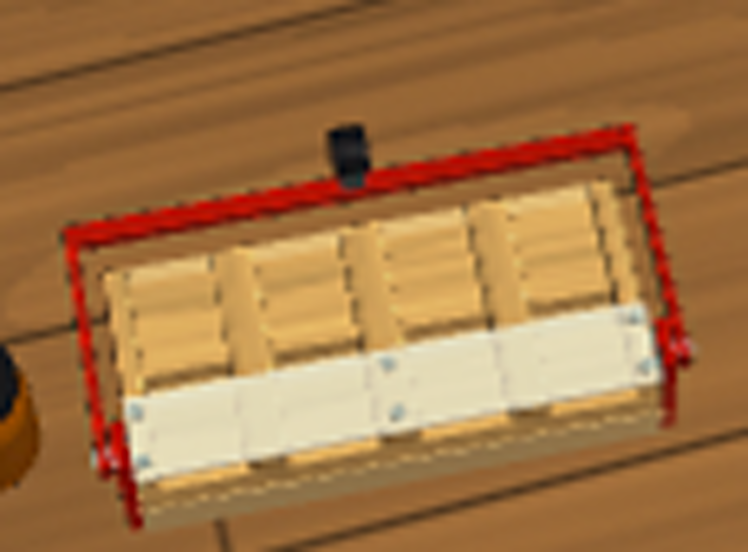

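View pics/t62.png

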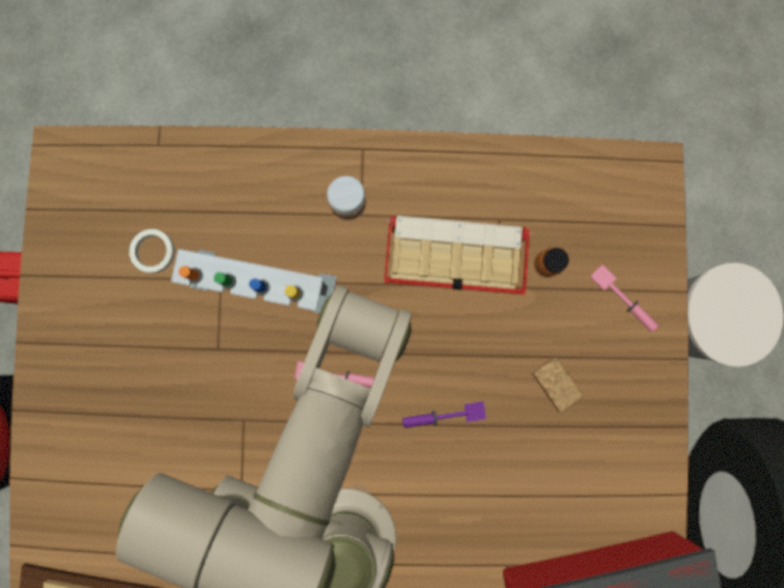

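Bar corners and knob match the start view to ~1 px. Check the purple look-alike and other objects against the first pictures.

Run:
```python
from plan import *
a=cv2.imread('pics/top0.png');b=cv2.imread('pics/t62.png')
sa=cv2.imread('pics/scene0.png');sb=cv2.imread('pics/s62.png')
def pur(im):
    h=cv2.cvtColor(im,cv2.COLOR_BGR2HSV);m=(cv2.inRange(h,(128,80,50),(150,255,255))>0)
    n,l,st,c=cv2.connectedComponentsWithStats(cv2.dilate(m.astype(np.uint8),np.ones((5,5))));
    k=1+np.argmax(st[1:,4]);ys,xs=np.nonzero((l==k)&m);p=np.c_[xs,ys].astype(float);c=p.mean(0);w,v=np.linalg.eigh(np.cov((p-c).T));d=v[:,1]*np.sign(v[0,1])
    return c.round(2),np.degrees(np.arctan2(d[1],d[0])).round(2),len(p)
print('top',pur(a),pur(b));print('scene',pur(sa),pur(sb))
A=np.hstack([a[380:450,380:510],b[380:450,380:510]]);cv2.imwrite('pics/cmp.png',cv2.resize(A,None,fx=3,fy=3))
d=cv2.absdiff(sa,sb).max(2);d[:, :]=d;cv2.imwrite('pics/diff.png',cv2.convertScaleAbs(d,alpha=3))
```

```text
top (array([448.08, 415.97]), np.float64(-5.28), 682) (array([448.27, 415.32]), np.float64(-9.02), 678)
scene (array([325.9 , 261.02]), np.float64(-20.87), 447) (array([326.26, 261.28]), np.float64(-23.94), 454)
```

View pics/cmp.png

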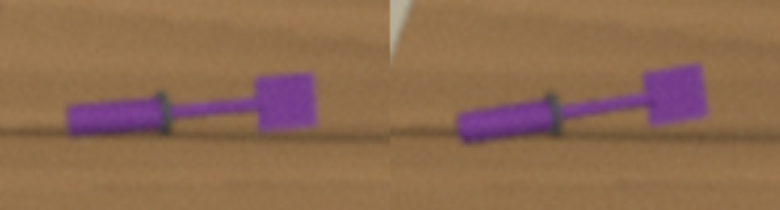

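View pics/diff.png

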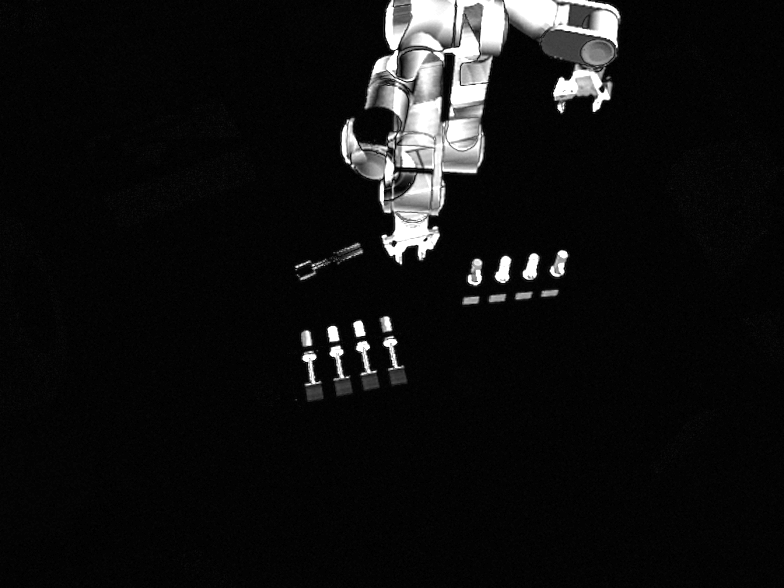

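The only change besides the job: the purple look-alike turned by about 4° (centre moved ≈1 mm) when the dropped scraper fell on it. I leave it alone, as told. Final check of collar seating.

Run:
```python
from plan import *
s=last('scene');t=last('top')
save(s['frame'],'s63.png',(315,170,420,240),7)
def inv(P):
    a=np.radians(RK[2]);d=P[:2]-np.array(RK[:2]);return np.array([np.cos(a)*d[0]+np.sin(a)*d[1],-np.sin(a)*d[0]+np.cos(a)*d[1],P[2]]).round(4)
for n,u,v in(('or',186,271.5),('gr',221,278),('bl',256,285),('ye',290.5,292)):
    print(n,inv(p3(t,u/1.4,v/1.4)))
```

```text
or [-0.0051  0.098   0.2461]
gr [-0.0043  0.0284  0.2461]
bl [-0.0045 -0.0408  0.2475]
ye [-0.0049 -0.1081  0.2465]
```

View pics/s63.png

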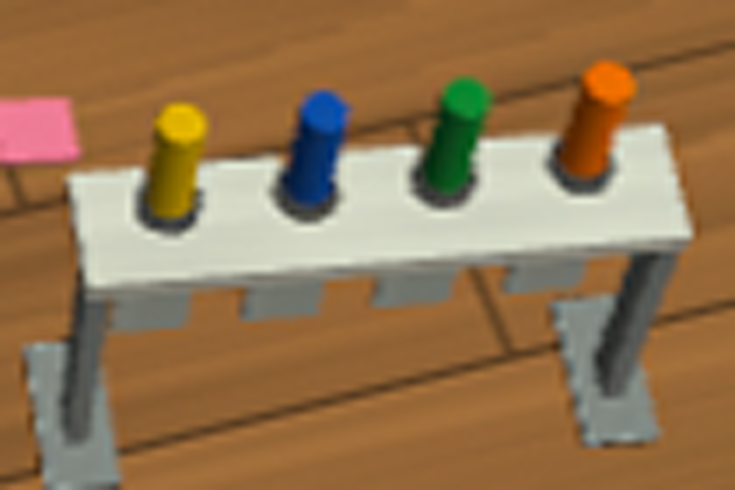

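All handle tops stand at 246–247 mm (expected 245), so the collars are seated flat. Hand in.

```bash
python3 -c "
from rig import *
s=observe();print(s['time_s'],s['position'],s['ft_force']);print(close_job())"
```

```text
84.0 [ 0.46771472 -0.04118839  0.21309033] [0.63927459 0.70573417 0.26455445]
the job is handed in; nothing more can be done
None
```

All four scrapers now hang blade down in the rack, one to a notch, and the red bar is fully lowered again. The job was handed in at 84 s with the arm clear of everything. From notch 1 to notch 4 they are yellow, blue, green, orange. Every handle top measures 246–247 mm above the bench against the expected 245 mm, so the collars sit flat. The bar's corners and knob match the first picture to about 1 px.

**What went wrong:**
- **Dropped scraper:** the green scraper slipped out of the slackened grip once and fell across the purple look-alike. I picked it up and hung it, but the purple piece was left turned by about 4°, its centre moved by about 1 mm. I did not touch it, as told. In a before-and-after comparison nothing else on the bench had moved.
- **Slack grip:** forces below 20 N had no visible effect, so I let the scrapers swing by easing the finger opening instead.
- **Lowering the bar:** the wrist force rose to about 63 N for a moment as the bar met its lower stop, below the 120 N limit. The load was on the pinched knob.

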